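# Change over the cutting dies at the leather press

## Task

The leather press is changing over to round coasters: only the round dies should be on the cutting block, and all the strap-end dies put away in the die case. Some may be in the right place already: bring the case's sloping door all the way down first, move every die that is in the wrong place so that it lies flat where it belongs, then push the door back up until it is fully shut. Leave everything else on the bench where it is.

Things in the scene. Friction and masses are not known exactly. Their poses are not given: they have to be found in the camera images.
- case: Low cream steel die case fixed to the bench, 163 mm deep, 420 wide, 122 high, sloping front towards the robot. Origin: on the bench under the middle of the door's hinge line; x points into the case, y along its width, z up. A sill 16 mm above the floor runs along the front at x = -9 to -1 mm. It takes four strap dies side by side, pointing along x.
- case_floor (a point): Middle of the case's inner floor, 30 mm above the bench, axes as the case. The floor is 145 mm in x (case x = 0 to 145) and 400 mm in y, between upright walls. With the door shut its underside slopes up from the front, so a 32 mm high die must have its front end at case x = 25 mm or more.
- case_roof (a point): Middle of the front edge of the case's fixed roof, on its top face: case x = 104 mm, z = 122 mm, axes as the case. The flat roof covers case x = 104 to 153 mm; in front of it the case is open above when the door is down. Lean the gripper's body towards the door to reach dies close to the roof.
- door (a joint): Angle (rad) of the drop-down door, an aluminium frame with a clear pane, 7 mm thick, 416 wide, 129 from hinge to free edge, 0.55 kg, hinged at its bottom edge. 0 = shut (leans back 56 degrees from upright), 0.98 = upright, 2.548 = down on its stop: level, 52 mm high, towards the robot. No latch: its weight keeps it shut, or down once past upright; the damped hinge falls slowly.
- door_hinge (a point): Middle of the door's hinge axis, 52 mm above the bench; axes as the case (the hinge runs along y).
- door_bar (a point): Middle of the door's handle: a round steel bar 12 mm thick and 150 mm long, parallel to the hinge, on two end posts, 38 mm beyond the door's free edge and 12 mm off the pane's plane on the outside, 168 mm from the hinge axis. It can be pinched from above at any door angle and rolls between the fingers as the door swings. Axes turn with the door.
- block: Cutting block fixed to the bench: plywood with a pale plastic face, 270 (x) by 340 (y) by 30 mm high. Origin: middle of its underside; top at z = 30 mm.
- round1: Round die: ring of steel strip, 64 mm outside diameter, 56 mm inside, 32 mm high, with a flat cross brace 9 mm wide, 22 to 26 mm up; 0.24 kg. Origin: centre of its underside, z up when flat. Grip across the outside. Always present.
- round2: Round die: ring of steel strip, 64 mm outside diameter, 56 mm inside, 32 mm high, with a flat cross brace 9 mm wide, 22 to 26 mm up; 0.24 kg. Origin: centre of its underside, z up when flat. Grip across the outside. Absent in some starts.
- strap1: Strap-end die: closed outline of 4 mm steel strip, 86 mm long (x = -43 to 43 mm), 40 mm wide, pointed at the +x end (the taper starts at x = 20 mm), 32 mm high, with one flat brace 10 mm wide across it at x = -6 mm, 22 to 26 mm up (32 mm clear between the long sides); 0.24 kg. Origin: centre of its underside, z up when flat. Grip across the width, or by the brace. Always present.
- strap2: Strap-end die: closed outline of 4 mm steel strip, 86 mm long (x = -43 to 43 mm), 40 mm wide, pointed at the +x end (the taper starts at x = 20 mm), 32 mm high, with one flat brace 10 mm wide across it at x = -6 mm, 22 to 26 mm up (32 mm clear between the long sides); 0.24 kg. Origin: centre of its underside, z up when flat. Grip across the width, or by the brace. Always present.
- strap3: Strap-end die: closed outline of 4 mm steel strip, 86 mm long (x = -43 to 43 mm), 40 mm wide, pointed at the +x end (the taper starts at x = 20 mm), 32 mm high, with one flat brace 10 mm wide across it at x = -6 mm, 22 to 26 mm up (32 mm clear between the long sides); 0.24 kg. Origin: centre of its underside, z up when flat. Grip across the width, or by the brace. Always present.
- strap4: Strap-end die: closed outline of 4 mm steel strip, 86 mm long (x = -43 to 43 mm), 40 mm wide, pointed at the +x end (the taper starts at x = 20 mm), 32 mm high, with one flat brace 10 mm wide across it at x = -6 mm, 22 to 26 mm up (32 mm clear between the long sides); 0.24 kg. Origin: centre of its underside, z up when flat. Grip across the width, or by the brace. Absent in some starts.
- weight: Bystander: dark cast-iron pattern weight with a knob on top, 58 mm across, 55 mm high, 0.9 kg, standing near a far corner of the block. Origin: centre of its underside. It stays where it is.
- edgepaint: Bystander: jar of edge paint, 52 mm across, 85 mm high, behind the work. Origin: centre of its underside. It stays where it is.
- tape: Bystander: roll of paper tape, 90 mm across, 24 mm high, lying beyond the block's far right side. Origin: centre of its underside. It stays where it is.

How it is judged:
On the way, in this order (a step that is already met when the one before it is completed fails the run):
1. the door is all the way down (value of joint door above 2.45 rad), for 0.2 s.
2. with the door still down, every strap-end die lies flat in the case and every round die flat on the block (x of strap1 in the frame of case between 0.02 and 0.13 m and y of strap1 in the frame of case between -0.195 and 0.195 m and z of strap1 in the frame of case between 0.022 and 0.04 m and angle between each of strap1, strap2, strap3, strap4, round1, round2's own z axis and vertical below 0.15 rad and x of strap2 in the frame of case between 0.02 and 0.13 m and y of strap2 in the frame of case between -0.195 and 0.195 m and z of strap2 in the frame of case between 0.022 and 0.04 m and x of strap3 in the frame of case between 0.02 and 0.13 m and y of strap3 in the frame of case between -0.195 and 0.195 m and z of strap3 in the frame of case between 0.022 and 0.04 m and x of strap4 in the frame of case between 0.02 and 0.13 m and y of strap4 in the frame of case between -0.195 and 0.195 m and z of strap4 in the frame of case between 0.022 and 0.04 m and x of round1 in the frame of block between -0.13 and 0.13 m and y of round1 in the frame of block between -0.165 and 0.165 m and z of round1 in the frame of block between 0.022 and 0.04 m and x of round2 in the frame of block between -0.13 and 0.13 m and y of round2 in the frame of block between -0.165 and 0.165 m and z of round2 in the frame of block between 0.022 and 0.04 m and linear speed of each of strap1, strap2, strap3, strap4, round1, round2 below 0.03 m/s and value of joint door above 2.3 rad), for 0.2 s.
3. the door is pushed up and fully shut (value of joint door below 0.05 rad), for 0.2 s.
At the end, for the whole second after the job is handed in: Every strap-end die present lies flat (within 0.15 rad) on the floor inside the case, every round die present lies flat on the top of the cutting block with its centre at least 5 mm in from the edges, all are released and at rest, and the door is shut (under 0.05 rad) (x of strap1 in the frame of case between 0.02 and 0.13 m and y of strap1 in the frame of case between -0.195 and 0.195 m and z of strap1 in the frame of case between 0.022 and 0.04 m and angle between each of strap1, strap2, strap3, strap4, round1, round2's own z axis and vertical below 0.15 rad and x of strap2 in the frame of case between 0.02 and 0.13 m and y of strap2 in the frame of case between -0.195 and 0.195 m and z of strap2 in the frame of case between 0.022 and 0.04 m and x of strap3 in the frame of case between 0.02 and 0.13 m and y of strap3 in the frame of case between -0.195 and 0.195 m and z of strap3 in the frame of case between 0.022 and 0.04 m and x of strap4 in the frame of case between 0.02 and 0.13 m and y of strap4 in the frame of case between -0.195 and 0.195 m and z of strap4 in the frame of case between 0.022 and 0.04 m and x of round1 in the frame of block between -0.13 and 0.13 m and y of round1 in the frame of block between -0.165 and 0.165 m and z of round1 in the frame of block between 0.022 and 0.04 m and x of round2 in the frame of block between -0.13 and 0.13 m and y of round2 in the frame of block between -0.165 and 0.165 m and z of round2 in the frame of block between 0.022 and 0.04 m and linear speed of each of strap1, strap2, strap3, strap4, round1, round2 below 0.03 m/s and value of joint door below 0.05 rad); the robot touches nothing.
It fails at once if a bystander (pattern weight, paint jar, tape roll) is moved more than 40 mm (distance of any of weight, edgepaint, tape from where it was at the start of the episode above 0.04 m).
Of round2, strap4 only 1 to 2 are there at a start; the rules pass over those that are not, and their reading is None.
At some moment in a run one of strap1, strap2, strap3, strap4, round1, round2 may be knocked a few centimetres aside while the robot is not near it.
It also fails if it takes over 210 s, if anything falls off the work surface, if the arm or the gripper's body presses on something with over 40 N, if the wrist force passes 120 N, or if a joint passes its speed limit or range.

## Robot

A 6-joint arm with a two-finger parallel gripper is mounted at the origin on the work surface. World frame = base frame: x ahead of the robot, y to its left, z up, the work surface at z = 0. Lengths are in m, angles in rad, forces in N, time in s.
With the tool pointing down it reaches from about 0.35 to 0.975 m from the base axis. Payload 4.9 kg.
Tool frame: the origin (TCP) lies on the centre line of the jaws, within the pads' length; the fingertips stand 14 mm ahead of it and the grasp point (between the pads) lies 5 mm behind it (nose_length is the distance from the TCP to the fingertips, in m); y points along the fingers, x is the direction in which the jaws open and shut, and the axes are right-handed (so a half turn about y gives the same grasp; the last joint's range is limited). The gripper opens to 85 mm and grips with 20 to 120 N. Pads are 22 mm wide; open, the fingers measure 114 mm over their backs; the gripper's body (76 mm by 85 mm) begins 54 mm behind the grasp point. The pads swing forward as they close: fully open they stand 13 mm farther back than shut.
Start: joints at [-1.255, 0.053, 1.613, -0, 1.476, -0.119], TCP at [0.263, -0.567, 0.245] pointing down, gripper open.
Joint ranges: [-3.01, 3.01], [-1.01, 2.22], [0.06, 2.58], [-1.02, 4.17], [0.09, 2.62], [-3.14, 3.14]. Speed limits (rad/s): [2.57, 2.57, 3.14, 3.14, 3.14, 3.14].

## Interface

Orientations are given as a rotation vector (axis times angle).
In Python, from station import get_obs, get_image, finish_job, nose_length gives the robot as it stands.
- The arm moves only by the tool send_rows, never from a script. Its argument "deltas" is a list of rows, each a list of 7 numbers: the gripper's target within -1 to 1 (fully open at 1, half-way at 0, shut at -1), then the shift along the tool's x, y, z in m, then the turn, a rotation vector about the tool's x, y, z in degrees. In form: [[hand, tx, ty, tz, wx, wy, wz], ...]. A call has exactly 10 rows; each row is the pose to reach, as a shift and turn from the pose commanded when the call began, along the tool's axes at that moment; what a row does not reach only later rows make up. A row lasts 1/8 s, in which the tool goes at most 62.5 mm and 10.7 degrees, less where a joint would pass 70% of its speed; a pose out of reach is approached as far as the arm can. A call with a gripper value outside its range is refused whole. The fingers move at their own pace and stop on an object; "newtons" is the grip in N (left out, the last holds). Time passes only in rows, so rows that repeat a pose let the fingers close, or fill a call up. It gives the time, the measured TCP pose, the force and the opening at its end, in the units of the state.
- get_obs(): the state, without advancing time (a new reading comes with each control period).
- get_image(name): name is "scene" or "side" or "wrist"; returns a dict with "frame" (420x560x3 uint8, red, green, blue), "mtx" (3x3 intrinsics, pixels), "rvec" (rotation vector, rad) and "tvec" (3), from world to camera coordinates, as OpenCV has them. Camera axes: x right, y down, z forward; pixel columns grow to the right and rows downward; lengths in m; the calibration is good to about 2 mm. A picture is of the moment at which its call begins. There is no depth.
- finish_job(): hands the job in, once; it reports no verdict.
The state is a dict: "t": time; "q": joint angles; "dq": joint speeds; "effort": joint torques, N m; "tool_pos": TCP position; "tool_rot": TCP orientation; "contact_force": force on the tool from outside, world axes, zero at the start; "wrist_torque": the same for the moment, N m; "opening": finger opening in m.
Only numpy, scipy, OpenCV 4.12 (cv2) and the standard library are available. Lean on these libraries where they do the work, as an engineer would, in place of code of your own. Each camera call takes 0.05 s, during which the arm holds its last target.

## Working session

There is one attempt and no reset: what is moved stays moved. The work goes in short steps, Python scripts to look and compute and a tool call to move; the robot and the scene stay as the last step left them, time stands still between calls to the robot, and variables do not carry over. Pictures are saved under pics/ and viewed, and the job is handed in when it is done.

Besides the shell and the picture viewer there is one more tool, called after "Call:" by a JSON object that holds its "api" and its "payload", one argument or row to a line. send_rows: Moves the arm, as the interface text tells. Its arguments: {"type":"object","properties":{"deltas":{"type":"array"},"newtons":{"type":"number"}},"required":["deltas"]}

```bash
ls; mkdir -p pics; python3 - <<'E'
from station import *
import cv2
o=get_obs();print({k:(v if not hasattr(v,'round') else v) for k,v in o.items()}, nose_length if not callable(nose_length) else nose_length())
for n in ["scene","side","wrist"]:
    d=get_image(n);cv2.imwrite(f"pics/a_{n}.png",d["frame"][:,:,::-1]);print(n,d["mtx"],d["rvec"],d["tvec"])
E
```

```text
pics
{'t': 0.0, 'q': array([-1.25495464e+00,  5.33384923e-02,  1.61432363e+00, -1.70901125e-05,
        1.47600292e+00, -1.19020835e-01]), 'dq': array([-0.00134924,  0.00081871,  0.00124902,  0.00017653,  0.0018097 ,
       -0.00112396]), 'effort': array([ 2.42085189e-04, -3.93680799e+01, -3.70175171e+01, -1.46939415e-04,
        7.18542491e-03,  1.49207196e-06]), 'tool_pos': array([ 0.26309775, -0.56625497,  0.24405668]), 'tool_rot': array([-1.3827682 ,  0.88435368, -0.88170569]), 'contact_force': array([-0.2579563 , -0.2882205 ,  0.63089293]), 'wrist_torque': array([ 0.05078985, -0.00471982,  0.02050618]), 'opening': 0.08544992948412358} 0.014
scene [[399.99447449   0.         285.01870748]
 [  0.         399.99447449 214.17731389]
 [  0.           0.           1.        ]] [ 2.30663003  1.19308898 -0.37404713] [-0.27225724 -0.35488148  1.57535388]
side [[447.49031152   0.         278.05441364]
 [  0.         447.49031152 204.63551466]
 [  0.           0.           1.        ]] [ 0.46234683 -2.65486534  1.32385013] [0.53479223 0.23660036 1.2357606 ]
wrist [[292.81069508   0.         275.66624844]
 [  0.         292.81069508 208.31992555]
 [  0.           0.           1.        ]] [-2.45468077  1.56384345  0.21116857] [-0.62468053 -0.03374229  0.37834284]
```

View pics/a_scene.png

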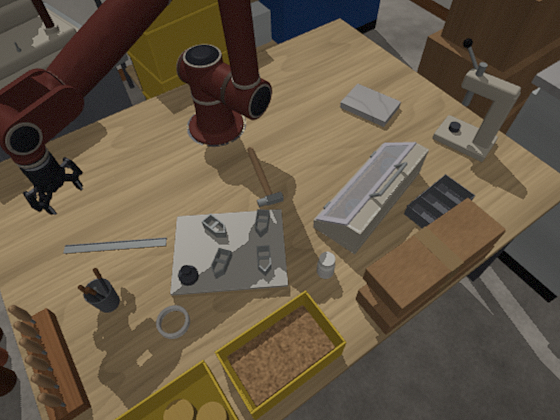

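View pics/a_side.png

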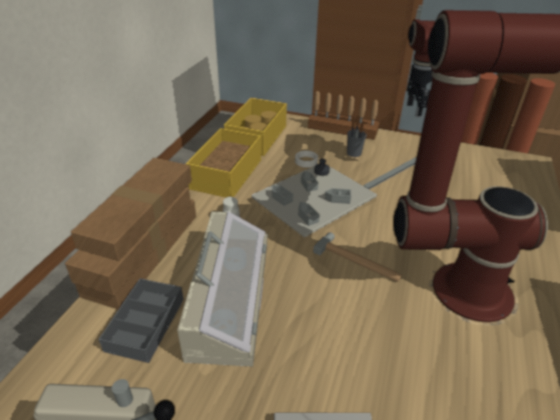

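View pics/a_wrist.png

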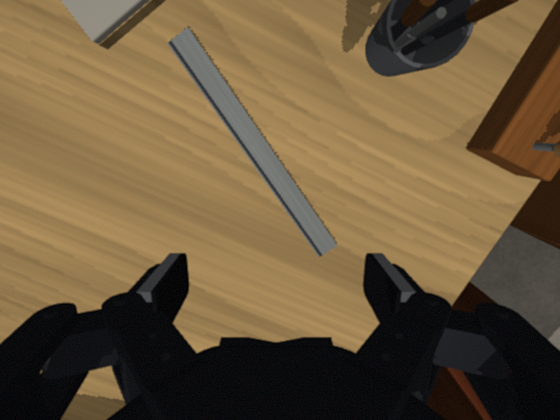

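The scene view shows four dies on the block, at pixels (215,225), (263,222), (222,262) and (264,260), and all of them look like straps. The case is at about (370,195) with its door shut, and its contents are hard to see through the glare. I'll zoom in next.

```bash
cat > h.py <<'E'
import numpy as np, cv2
from station import *
from scipy.spatial.transform import Rotation as R
def cam(n):
    d=get_image(n); d["R"]=cv2.Rodrigues(np.array(d["rvec"],float))[0]; d["t"]=np.array(d["tvec"],float).ravel(); return d
def proj(d,P):
    P=np.atleast_2d(P).astype(float)
    return cv2.projectPoints(P,np.array(d["rvec"],float),np.array(d["tvec"],float),np.array(d["mtx"]),None)[0].reshape(-1,2)
def unproj(d,uv,z):
    uv=np.atleast_2d(uv); out=[]
    c=-d["R"].T@d["t"]
    for u,v in uv:
        r=d["R"].T@np.linalg.inv(d["mtx"])@np.array([u,v,1.]); s=(z-c[2])/r[2]; out.append(c+s*r)
    return np.array(out)
def crop(d,name,x0,y0,x1,y1,s):
    f=d["frame"][y0:y1,x0:x1,::-1]; cv2.imwrite(f"pics/{name}.png",cv2.resize(f,None,fx=s,fy=s,interpolation=cv2.INTER_CUBIC))
def T(x,y,yaw):
    M=np.eye(4);M[:3,:3]=R.from_euler('z',yaw).as_matrix();M[:2,3]=x,y;return M
def tf(M,P): P=np.atleast_2d(P);return P@M[:3,:3].T+M[:3,3]
E
python3 - <<'E'
from h import *
d=cam("scene");crop(d,"b_blk",155,195,305,305,5);crop(d,"b_case",305,130,435,255,4.6)
d=cam("side");crop(d,"b_side",170,190,280,370,3.3)
E
```

```text
(no output)
```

View pics/b_blk.png

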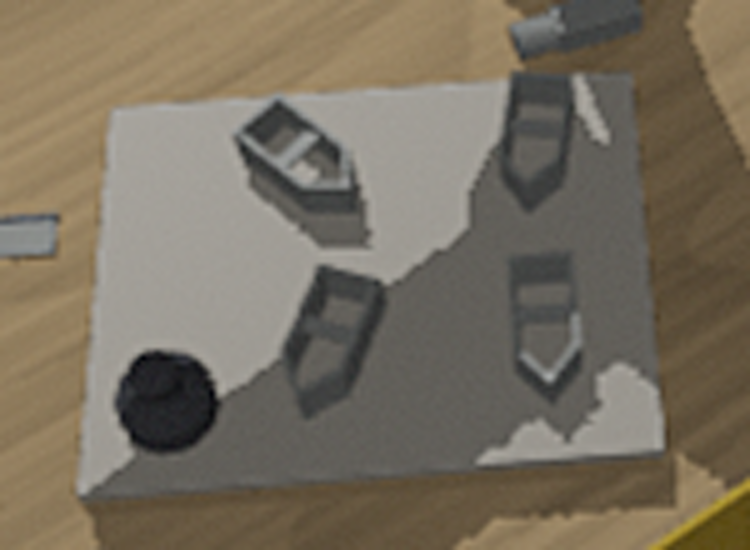

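View pics/b_case.png

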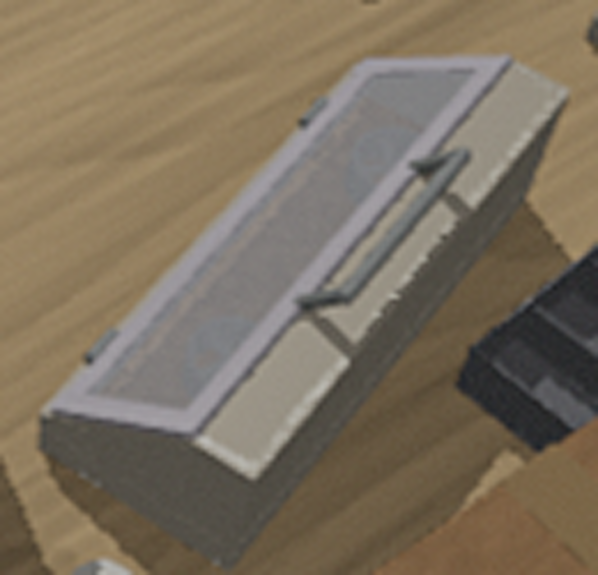

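View pics/b_side.png

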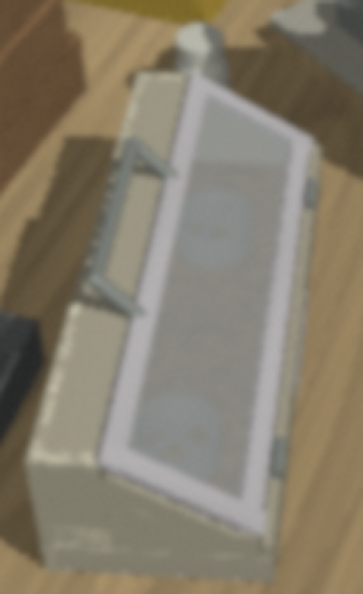

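```bash
cat > fit.py <<'E'
from h import *
from scipy.optimize import least_squares
ds=cam("scene");dd=cam("side")
print("tool",get_obs()["t"],R.from_rotvec(get_obs()["tool_rot"]).as_matrix().round(3).tolist())
w=cam("wrist");print("wrist cam pos",-w["R"].T@w["t"],"axis",w["R"][2])
B=np.array([[112,108],[632,73],[663,452],[80,497]])/5+[155,195]
P=unproj(ds,B,0.03);print(P.round(4)); print([np.linalg.norm(P[i]-P[(i+1)%4]).round(4) for i in range(4)])
c=P.mean(0);e=(P[1]-P[0]+P[2]-P[3])  # along one side
print("block c",c,"edge dir deg",np.degrees(np.arctan2(e[1],e[0])))
S=lambda u,v:(u/4.6+305,v/4.6+130)
D=lambda u,v:(u/3.3+170,v/3.3+190)
obs=[(ds,S(568,95),None),(ds,S(255,480),None)]
# roof corners & bar ends
s,cq=np.sin(np.radians(56)),np.cos(np.radians(56))
bx,bz=.168*s-.012*cq,.052+.168*cq+.012*s
print(bx,bz)
a=unproj(ds,S(568,95),.122)[0];b=unproj(ds,S(255,480),.122)[0]
print(a,b,np.linalg.norm(a-b))
def fit(sgn):
    pts=[(ds,S(568,95),[.153,sgn*.21,.122]),(ds,S(255,480),[.153,-sgn*.21,.122]),
     (dd,D(28,460),[.153,sgn*.21,.122]),(dd,D(140,72),[.153,-sgn*.21,.122]),(dd,D(45,565),[.153,sgn*.21,0]),(dd,D(272,578),[-.01,sgn*.21,0]),(ds,S(235,568),[.153,-sgn*.21,0])]
    f=lambda p:np.concatenate([proj(d,tf(T(*p),q))[0]-uv for d,uv,q in pts])
    m=(a+b)/2;best=None
    for y0 in np.arange(0,6.28,.5):
        r=least_squares(f,[m[0],m[1],y0]); 
        if best is None or r.cost<best.cost: best=r
    return best
for sg in(1,-1):
    r=fit(sg);print(sg,r.x,np.degrees(r.x[2]),r.cost,r.fun.round(1))
E
python3 fit.py
```

```text
tool 0.35 [[0.421, -0.0, 0.907], [-0.907, 0.0, 0.421], [-0.0, -1.0, 0.0]]
wrist cam pos [ 0.32485455 -0.53864219  0.37379975] axis [-0.23855205 -0.11106954 -0.96475721]
[[ 0.329  -0.3251  0.03  ]
 [ 0.5023 -0.0347  0.03  ]
 [ 0.7316 -0.1725  0.03  ]
 [ 0.5605 -0.4614  0.03  ]]
[np.float64(0.3381), np.float64(0.2675), np.float64(0.3358), np.float64(0.2687)]
block c [ 0.5308401  -0.24845067  0.03      ] edge dir deg 59.27160487942208
0.13256799734759805 0.15589285865374597
[0.64351602 0.46182511 0.122     ] [0.75722397 0.06574362 0.122     ] 0.41208013987045883
1 [0.5492147  0.22309155 0.28702247] 16.445176319209935 8.739405130457877 [-0.3 -2.1 -0.6 -0.3 -1.3 -0.4 -2.  -1.2 -0.   0.6  0.6  0.4 -2.   0.7]
-1 [0.79122109 0.3145023  3.63373582] 208.19772628340445 7090.762093787227 [ -26.1  -11.    -2.7    1.1   39.9   -4.5   -0.9   -2.7   38.3   -3.5
 -101.2    1.4   -3.9    2. ]
```

```bash
cat >> h.py <<'E'
CASE=(0.5492,0.2231,0.287); BLK=(0.5308,-0.2485,np.radians(-30.7))
def wire(d,name,box,s,lines,case=None):
    x0,y0,x1,y1=box
    f=cv2.resize(d["frame"][y0:y1,x0:x1,::-1],None,fx=s,fy=s,interpolation=cv2.INTER_CUBIC)
    for P,col in lines:
        q=((proj(d,P)-[x0,y0]+.5)*s).astype(int)
        cv2.polylines(f,[q.reshape(-1,1,2)],False,col,1)
    cv2.imwrite(f"pics/{name}.png",f)
def door(th):
    ph=np.radians(56)-th;u=np.array([np.sin(ph),0,np.cos(ph)]);n=np.array([-np.cos(ph),0,np.sin(ph)]);h=np.array([0,0,.052]);j=np.array([0,1,0])
    L=[[h-.208*j,h+.208*j,h+.208*j+.129*u,h-.208*j+.129*u,h-.208*j],[h+.167*u+.012*n-.075*j,h+.167*u+.012*n+.075*j]]
    return L
def caselines(p,th=0):
    M=T(*p);g=(0,255,0)
    L=[([[.104,-.21,.122],[.153,-.21,.122],[.153,.21,.122],[.104,.21,.122],[.104,-.21,.122]],g),
       ([[-.01,-.21,0],[.153,-.21,0],[.153,.21,0],[-.01,.21,0],[-.01,-.21,0]],g),
       ([[0,-.2,.03],[.145,-.2,.03],[.145,.2,.03],[0,.2,.03],[0,-.2,.03]],(255,255,0))]
    L+=[(l,(0,0,255)) for l in door(th)]
    return [(tf(M,l),c) for l,c in L]
E
python3 - <<'E'
from h import *
d=cam("scene");wire(d,"c1",(305,130,435,255),4.6,caselines(CASE))
d=cam("side");wire(d,"c2",(160,190,290,370),3.3,caselines(CASE))
E
```

```text
(no output)
```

View pics/c1.png

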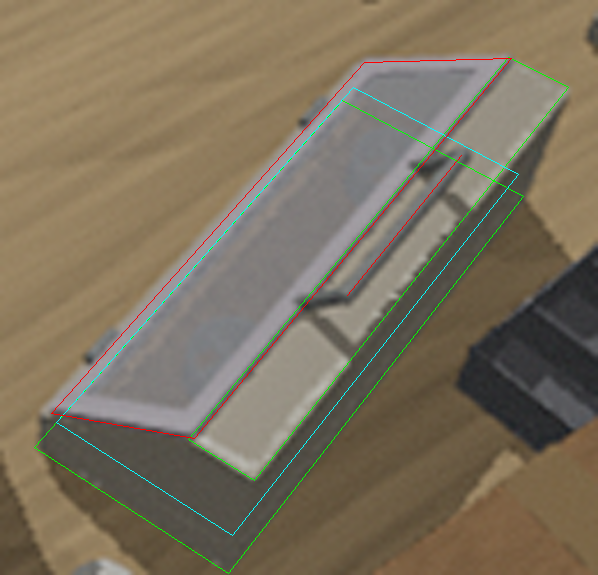

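View pics/c2.png

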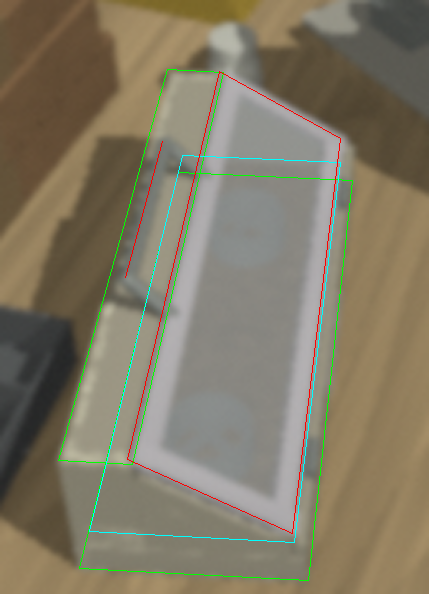

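```bash
cat >> h.py <<'E'
def down(yaw,lean=0,ax=None):
    # tool x at yaw (deg), tool y down, z = x cross y
    y=np.radians(yaw);x=np.array([np.cos(y),np.sin(y),0]);yy=np.array([0,0,-1.]);m=np.stack([x,yy,np.cross(x,yy)],1)
    return m
def rows(ts,o=None):
    o=o or get_obs();R0=R.from_rotvec(o["tool_rot"]).as_matrix();p0=np.array(o["tool_pos"])
    for p,m in ts:
        d=R0.T@(np.array(p)-p0);w=np.degrees(R.from_matrix(R0.T@m).as_rotvec())
        print([round(float(v),4) for v in d]+[round(float(v),1) for v in w])
    print("f",np.round(o["contact_force"],1),"t",round(o["t"],2),"open",round(o["opening"],4),"p",p0.round(4),"q",np.round(o["q"],2))
CY=np.degrees(CASE[2])
def barw(th,dz=0):
    ph=np.radians(56)-th;u=np.array([np.sin(ph),0,np.cos(ph)]);n=np.array([-np.cos(ph),0,np.sin(ph)])
    return tf(T(*CASE),np.array([0,0,.052])+.1676*u+.012*n)[0]+[0,0,dz]
E
python3 - <<'E'
from h import *
b=barw(0);print(b)
rows([([b[0],b[1],.28],down(CY)),(b+[0,0,.05],down(CY))])
E
```

```text
[0.67602757 0.26053297 0.15566918]
[-0.5765, -0.0347, 0.7229, -0.0, -81.5, -0.0]
[-0.5765, 0.0396, 0.7229, -0.0, -81.5, -0.0]
f [ 0.3 -1.4 -0.2] t 0.5 open 0.0857 p [ 0.2632 -0.5668  0.2452] q [-1.26  0.05  1.61 -0.    1.48 -0.12]
```

Call:
{"api": "send_rows", "payload": {
  "deltas": [
    [1, -0.57, -0.035, 0.72, 0, -81.5, 0],
    [1, -0.57, -0.035, 0.72, 0, -81.5, 0],
    [1, -0.57, -0.035, 0.72, 0, -81.5, 0],
    [1, -0.57, -0.035, 0.72, 0, -81.5, 0],
    [1, -0.57, -0.035, 0.72, 0, -81.5, 0],
    [1, -0.57, -0.035, 0.72, 0, -81.5, 0],
    [1, -0.57, -0.035, 0.72, 0, -81.5, 0],
    [1, -0.57, -0.035, 0.72, 0, -81.5, 0],
    [1, -0.57, -0.035, 0.72, 0, -81.5, 0],
    [1, -0.57, -0.035, 0.72, 0, -81.5, 0]
  ],
  "newtons": 25
}}

```text
t: 1.75
tool_pos: [0.5448, -0.007, 0.2696]
tool_rot: [-1.56, -0.226, 0.224]
contact_force: [0.6, -1.5, -0.1]
opening: 0.0856
```

```bash
python3 - <<'E'
from h import *
b=barw(0)
rows([(b+[0,0,.06],down(CY)),(b+[0,0,-.003],down(CY))])
E
```

```text
[0.2015, 0.054, 0.2195, 0.0, -0.0, 0.1]
[0.2014, 0.117, 0.2196, 0.0, -0.0, 0.1]
f [ 0.6 -1.5 -0.1] t 1.75 open 0.0856 p [ 0.5448 -0.007   0.2696] q [-0.15 -0.15  1.77 -0.    1.52 -0.44]
```

Call:
{"api": "send_rows", "payload": {
  "deltas": [
    [1, 0.2, 0, 0.22, 0, 0, 0],
    [1, 0.2, 0, 0.22, 0, 0, 0],
    [1, 0.2, 0, 0.22, 0, 0, 0],
    [1, 0.2, 0, 0.22, 0, 0, 0],
    [1, 0.2, 0, 0.22, 0, 0, 0],
    [1, 0.2, 0, 0.22, 0, 0, 0],
    [1, 0.2, 0.04, 0.22, 0, 0, 0],
    [1, 0.2, 0.04, 0.22, 0, 0, 0],
    [0, 0.2, 0.04, 0.22, 0, 0, 0],
    [0, 0.2, 0.04, 0.22, 0, 0, 0]
  ]
}}

```text
t: 3.0
tool_pos: [0.6746, 0.2583, 0.2316]
tool_rot: [-1.559, -0.227, 0.222]
contact_force: [1.3, 0.1, 0.4]
opening: 0.0515
```

```bash
python3 - <<'E'
from h import *
b=barw(0)
rows([(b+[0,0,-.003],down(CY))])
d=cam("wrist");wire(d,"d1",(0,0,560,420),1.3,caselines(CASE))
E
```

```text
[0.0017, 0.079, 0.0018, 0.0, -0.1, 0.2]
f [1.3 0.1 0.4] t 3.0 open 0.0515 p [0.6746 0.2583 0.2316] q [ 0.26  0.28  1.38 -0.    1.48 -0.02]
```

View pics/d1.png

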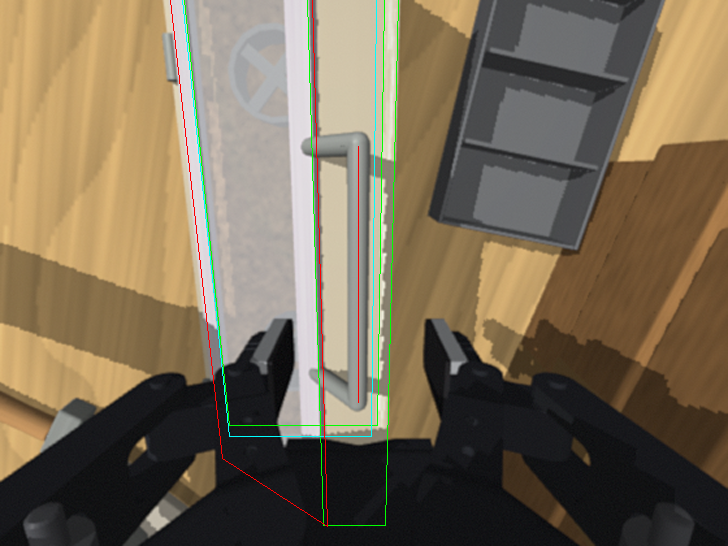

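Call:
{"api": "send_rows", "payload": {
  "deltas": [
    [0, 0.002, 0.04, 0.002, 0, 0, 0],
    [0, 0.002, 0.06, 0.002, 0, 0, 0],
    [0, 0.002, 0.07, 0.002, 0, 0, 0],
    [0, 0.002, 0.078, 0.002, 0, 0, 0],
    [0, 0.002, 0.078, 0.002, 0, 0, 0],
    [-1, 0.002, 0.078, 0.002, 0, 0, 0],
    [-1, 0.002, 0.078, 0.002, 0, 0, 0],
    [-1, 0.002, 0.078, 0.002, 0, 0, 0],
    [-1, 0.002, 0.078, 0.002, 0, 0, 0],
    [-1, 0.002, 0.078, 0.002, 0, 0, 0]
  ]
}}

```text
t: 4.3
tool_pos: [0.6737, 0.2606, 0.1523]
tool_rot: [-1.56, -0.222, 0.228]
contact_force: [-8.6, -2.3, 6.0]
opening: 0.0108
```

```bash
python3 - <<'E'
from h import *
o=get_obs();off=np.array(o["tool_pos"])-barw(0);print("off",off)
rows([(barw(t)+off,down(CY)) for t in np.linspace(0,2.548,31)[1:]],o)
E
```

```text
off [-0.00231348  0.00010199 -0.00336426]
[-0.0093, -0.0108, -0.0, 0.0, -0.0, -0.2]
[-0.0195, -0.0208, -0.0, 0.0, -0.0, -0.2]
[-0.0305, -0.0299, -0.0, 0.0, -0.0, -0.2]
[-0.0423, -0.038, -0.0, 0.0, -0.0, -0.2]
[-0.0546, -0.045, -0.0, 0.0, -0.0, -0.2]
[-0.0676, -0.0511, -0.0, 0.0, -0.0, -0.2]
[-0.081, -0.0559, -0.0001, 0.0, -0.0, -0.2]
[-0.0948, -0.0597, -0.0001, 0.0, -0.0, -0.2]
[-0.1088, -0.0622, -0.0001, 0.0, -0.0, -0.2]
[-0.123, -0.0636, -0.0001, 0.0, -0.0, -0.2]
[-0.1373, -0.0637, -0.0001, 0.0, -0.0, -0.2]
[-0.1515, -0.0626, -0.0001, 0.0, -0.0, -0.2]
[-0.1656, -0.0604, -0.0001, 0.0, -0.0, -0.2]
[-0.1794, -0.0569, -0.0001, 0.0, -0.0, -0.2]
[-0.1929, -0.0523, -0.0001, 0.0, -0.0, -0.2]
[-0.206, -0.0465, -0.0001, 0.0, -0.0, -0.2]
[-0.2185, -0.0397, -0.0001, 0.0, -0.0, -0.2]
[-0.2304, -0.0318, -0.0001, 0.0, -0.0, -0.2]
[-0.2416, -0.023, -0.0001, 0.0, -0.0, -0.2]
[-0.252, -0.0132, -0.0001, 0.0, -0.0, -0.2]
[-0.2615, -0.0026, -0.0001, 0.0, -0.0, -0.2]
[-0.2701, 0.0088, -0.0001, 0.0, -0.0, -0.2]
[-0.2777, 0.0209, -0.0001, 0.0, -0.0, -0.2]
[-0.2842, 0.0336, -0.0001, 0.0, -0.0, -0.2]
[-0.2897, 0.0467, -0.0001, 0.0, -0.0, -0.2]
[-0.294, 0.0603, -0.0001, 0.0, -0.0, -0.2]
[-0.2971, 0.0743, -0.0001, 0.0, -0.0, -0.2]
[-0.2991, 0.0884, -0.0001, 0.0, -0.0, -0.2]
[-0.2998, 0.1026, -0.0001, 0.0, -0.0, -0.2]
[-0.2993, 0.1169, -0.0001, 0.0, -0.0, -0.2]
f [-8.6 -2.3  6. ] t 4.3 open 0.0108 p [0.6737 0.2606 0.1523] q [ 0.27  0.34  1.44 -0.    1.36 -0.02]
```

Call:
{"api": "send_rows", "payload": {
  "deltas": [
    [-1, -0.009, -0.011, 0, 0, 0, 0],
    [-1, -0.019, -0.021, 0, 0, 0, 0],
    [-1, -0.03, -0.03, 0, 0, 0, 0],
    [-1, -0.042, -0.038, 0, 0, 0, 0],
    [-1, -0.055, -0.045, 0, 0, 0, 0],
    [-1, -0.068, -0.051, 0, 0, 0, 0],
    [-1, -0.081, -0.056, 0, 0, 0, 0],
    [-1, -0.095, -0.06, 0, 0, 0, 0],
    [-1, -0.109, -0.062, 0, 0, 0, 0],
    [-1, -0.123, -0.0635, 0, 0, 0, 0]
  ]
}}

```text
t: 5.55
tool_pos: [0.5579, 0.2271, 0.2186]
tool_rot: [-1.557, -0.23, 0.22]
contact_force: [2.2, 3.0, 6.6]
opening: 0.0108
```

```bash
python3 - <<'E'
from h import *
o=get_obs();off=np.array([-.0023,0.0001,-.0034])
rows([(barw(t)+off,down(CY)) for t in np.linspace(0,2.548,31)[11:]],o)
E
```

```text
[-0.0164, 0.0019, -0.0006, -0.1, -0.0, 0.4]
[-0.0306, 0.0028, -0.0006, -0.1, -0.0, 0.4]
[-0.0447, 0.0049, -0.0006, -0.1, -0.0, 0.4]
[-0.0586, 0.0082, -0.0007, -0.1, -0.0, 0.4]
[-0.0722, 0.0127, -0.0007, -0.1, -0.0, 0.4]
[-0.0853, 0.0183, -0.0007, -0.1, -0.0, 0.4]
[-0.0979, 0.025, -0.0007, -0.1, -0.0, 0.4]
[-0.1099, 0.0328, -0.0007, -0.1, -0.0, 0.4]
[-0.1211, 0.0415, -0.0007, -0.1, -0.0, 0.4]
[-0.1316, 0.0512, -0.0007, -0.1, -0.0, 0.4]
[-0.1413, 0.0617, -0.0008, -0.1, -0.0, 0.4]
[-0.15, 0.073, -0.0008, -0.1, -0.0, 0.4]
[-0.1577, 0.085, -0.0008, -0.1, -0.0, 0.4]
[-0.1644, 0.0976, -0.0008, -0.1, -0.0, 0.4]
[-0.17, 0.1107, -0.0008, -0.1, -0.0, 0.4]
[-0.1745, 0.1242, -0.0008, -0.1, -0.0, 0.4]
[-0.1777, 0.1381, -0.0009, -0.1, -0.0, 0.4]
[-0.1798, 0.1522, -0.0009, -0.1, -0.0, 0.4]
[-0.1807, 0.1665, -0.0009, -0.1, -0.0, 0.4]
[-0.1804, 0.1807, -0.0009, -0.1, -0.0, 0.4]
f [2.2 3.  6.6] t 5.55 open 0.0108 p [0.5579 0.2271 0.2186] q [ 0.26  0.01  1.7   0.    1.42 -0.02]
```

Call:
{"api": "send_rows", "payload": {
  "deltas": [
    [-1, -0.014, 0, 0, 0, 0, 0],
    [-1, -0.029, 0.001, 0, 0, 0, 0],
    [-1, -0.043, 0.003, 0, 0, 0, 0],
    [-1, -0.057, 0.006, 0, 0, 0, 0],
    [-1, -0.071, 0.01, 0, 0, 0, 0],
    [-1, -0.084, 0.016, 0, 0, 0, 0],
    [-1, -0.097, 0.023, 0, 0, 0, 0],
    [-1, -0.109, 0.031, 0, 0, 0, 0],
    [-1, -0.12, 0.04, 0, 0, 0, 0],
    [-1, -0.13, 0.049, 0, 0, 0, 0]
  ]
}}

```text
t: 6.8
tool_pos: [0.4307, 0.1897, 0.1643]
tool_rot: [-1.558, -0.223, 0.226]
contact_force: [2.5, 5.7, -3.0]
opening: 0.0112
```

```bash
python3 - <<'E'
from h import *
o=get_obs();off=np.array([-.0023,0.0001,-.0034])
rows([(barw(t)+off,down(CY)) for t in np.linspace(0,2.548,31)[21:]],o)
E
```

```text
[-0.0084, 0.0084, -0.0008, -0.1, -0.0, -0.1]
[-0.017, 0.0197, -0.0008, -0.1, -0.0, -0.1]
[-0.0246, 0.0318, -0.0008, -0.1, -0.0, -0.1]
[-0.0312, 0.0445, -0.0008, -0.1, -0.0, -0.1]
[-0.0367, 0.0576, -0.0009, -0.1, -0.0, -0.1]
[-0.041, 0.0712, -0.0009, -0.1, -0.0, -0.1]
[-0.0442, 0.0851, -0.0009, -0.1, -0.0, -0.1]
[-0.0462, 0.0993, -0.0009, -0.1, -0.0, -0.1]
[-0.0469, 0.1135, -0.001, -0.1, -0.0, -0.1]
[-0.0465, 0.1278, -0.001, -0.1, -0.0, -0.1]
f [ 2.5  5.7 -3. ] t 6.8 open 0.0112 p [0.4307 0.1897 0.1643] q [ 0.26 -0.27  2.04  0.    1.36 -0.03]
```

Call:
{"api": "send_rows", "payload": {
  "deltas": [
    [-1, -0.009, 0.009, 0, 0, 0, 0],
    [-1, -0.017, 0.02, 0, 0, 0, 0],
    [-1, -0.025, 0.032, 0, 0, 0, 0],
    [-1, -0.031, 0.0445, 0, 0, 0, 0],
    [-1, -0.037, 0.0575, 0, 0, 0, 0],
    [-1, -0.041, 0.071, 0, 0, 0, 0],
    [-1, -0.044, 0.085, 0, 0, 0, 0],
    [-1, -0.046, 0.099, 0, 0, 0, 0],
    [-1, -0.047, 0.1135, 0, 0, 0, 0],
    [-1, -0.0465, 0.127, 0, 0, 0, 0]
  ]
}}

```text
t: 8.05
tool_pos: [0.3869, 0.1763, 0.038]
tool_rot: [-1.559, -0.223, 0.227]
contact_force: [-20.2, -3.7, 47.1]
opening: 0.0109
```

```bash
python3 - <<'E'
from h import *
rows([])
d=cam("scene");wire(d,"e1",(230,120,440,260),3.6,caselines(CASE,2.548))
crop(cam("side"),"e2",160,190,330,370,3.3)
E
```

```text
f [-20.2  -3.7  47.1] t 8.05 open 0.0109 p [0.3869 0.1763 0.038 ] q [ 0.25 -0.21  2.23  0.    1.12 -0.03]
```

View pics/e1.png

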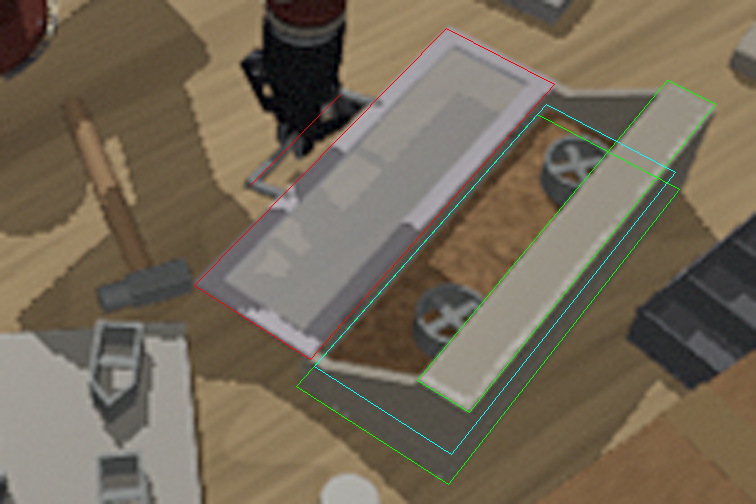

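View pics/e2.png

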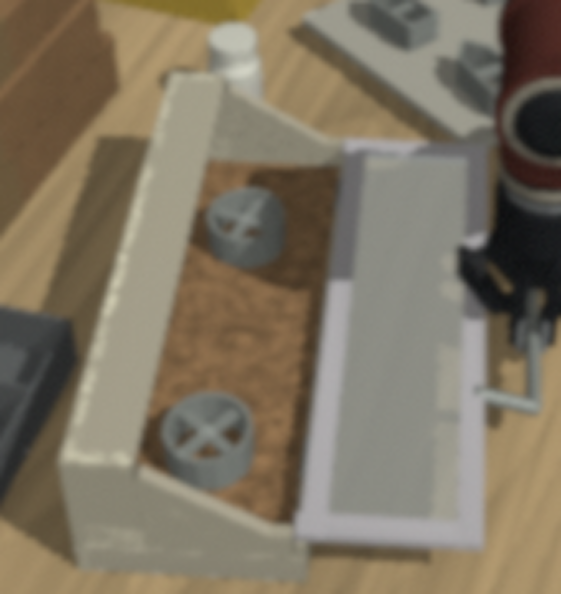

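Call:
{"api": "send_rows", "payload": {
  "deltas": [
    [0, 0, 0, 0, 0, 0, 0],
    [0, 0, 0, 0, 0, 0, 0],
    [0, 0, -0.02, 0, 0, 0, 0],
    [0, 0, -0.07, 0, 0, 0, 0],
    [0, 0, -0.13, 0, 0, 0, 0],
    [1, 0.06, -0.19, 0, 0, 0, 0],
    [1, 0.12, -0.24, 0, 0, 0, 0],
    [1, 0.12, -0.24, 0, 0, 0, 0],
    [1, 0.12, -0.24, 0, 0, 0, 0],
    [1, 0.12, -0.24, 0, 0, 0, 0]
  ]
}}

```text
t: 9.4
tool_pos: [0.502, 0.2098, 0.2772]
tool_rot: [-1.56, -0.223, 0.227]
contact_force: [-0.9, -0.4, 0.5]
opening: 0.0854
```

```bash
cat >> h.py <<'E'
def ringl(x,y,z,col=(0,0,255)):
    a=np.linspace(0,2*np.pi,40)
    return [(np.stack([x+.032*np.cos(a),y+.032*np.sin(a),0*a+z+h],1),col) for h in (0,.032)]
SO=np.array([[-43,-20,0],[20,-20,0],[43,-4,0],[43,4,0],[20,20,0],[-43,20,0],[-43,-20,0]])/1000
def strapl(x,y,yaw,z,col=(0,0,255)):
    M=T(x,y,yaw);return [(tf(M,SO+[0,0,z+h]),col) for h in (0,.032)]+[(tf(M,np.array([[-6,-20,0],[-6,20,0]])/1000+[0,0,z+.026]),col)]
E
python3 - <<'E'
from h import *
rows([])
dd=cam("side");ds=cam("scene")
Ci=np.linalg.inv(T(*CASE));L=[];L2=[]
for u,v in [(246,217),(208,426)]:
    p=unproj(dd,(u/3.3+160,v/3.3+190),.062)[0];q=tf(Ci,p)[0];print(p.round(4),q.round(4));L+=ringl(p[0],p[1],.03)
wire(dd,"f1",(160,190,330,370),3.3,L+caselines(CASE,2.548));wire(ds,"f2",(230,120,440,260),3.6,L);wire(ds,"f3",(155,195,305,305),5,[])
wire(cam("wrist"),"f4",(0,0,560,420),1.3,L+caselines(CASE,2.548))
E
```

```text
f [-0.9 -0.4  0.5] t 9.4 open 0.0854 p [0.502  0.2098 0.2772] q [ 0.26 -0.16  1.76 -0.    1.54 -0.03]
[0.6405 0.158  0.062 ] [ 0.0691 -0.0883  0.062 ]
[0.578  0.3673 0.062 ] [0.0685 0.1302 0.062 ]
```

View pics/f1.png

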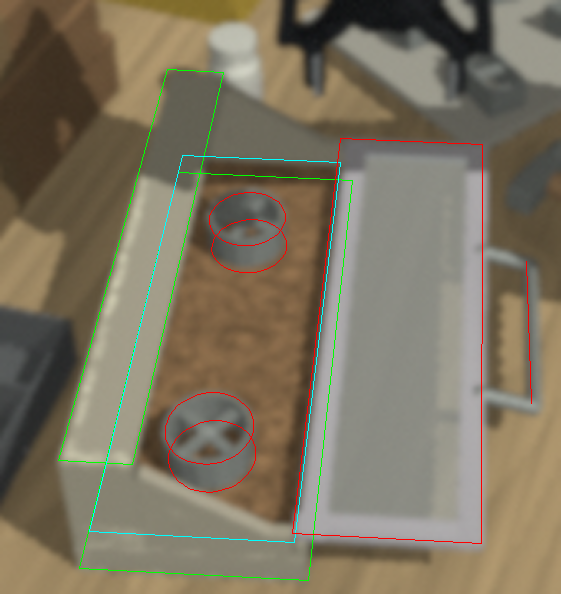

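View pics/f4.png

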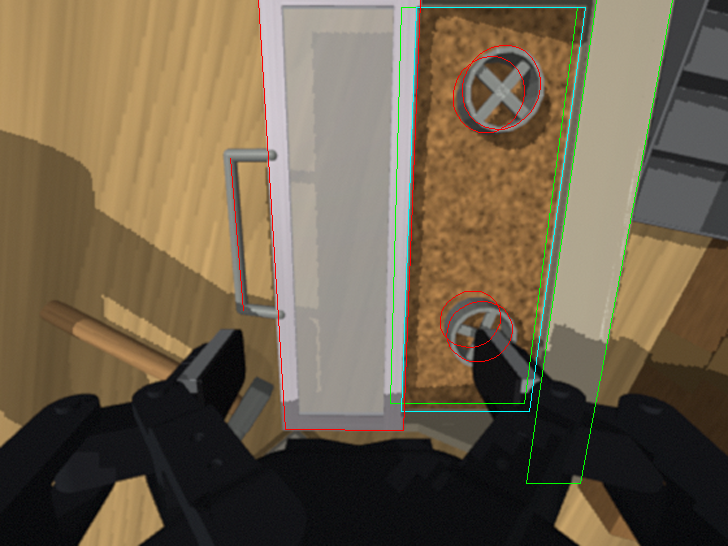

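View pics/f3.png

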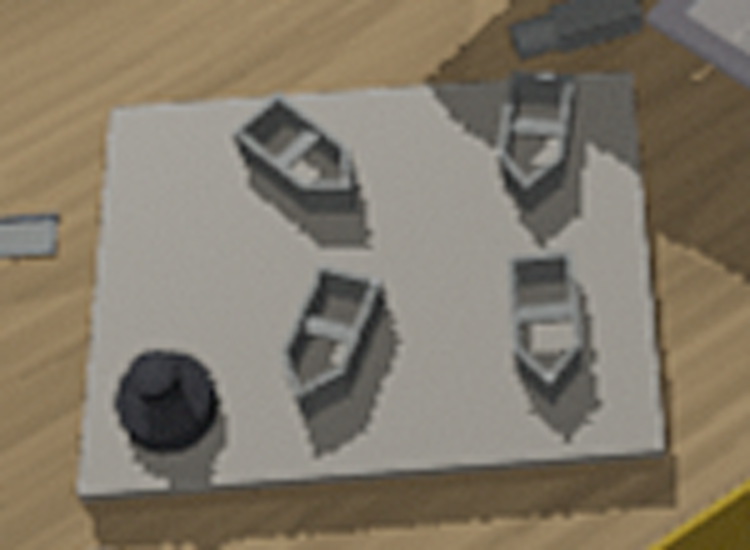

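```bash
cat >> h.py <<'E'
def pose(yaw,lean=0,leandir=None):
    """tool x at yaw deg (world); lean deg: body leans towards world direction leandir (deg)"""
    m=down(yaw)
    if lean:
        a=np.radians(leandir); d=np.array([np.cos(a),np.sin(a),0])
        ax=np.cross([0,0,1.],d); m=R.from_rotvec(ax*np.radians(lean)).as_matrix()@m
    return m
def tcp(gp,m): return np.array(gp)+.005*m[:,1]   # TCP for a wanted grasp point
def casew(x,y,z): return tf(T(*CASE),[x,y,z])[0]
E
python3 - <<'E'
from h import *
m=pose(CY+90,20,CY+180);print(m.round(3))
rows([(tcp(casew(.06,-.088,.2),m),m)])
E
```

```text
[[-0.283  0.328 -0.901]
 [ 0.959  0.097 -0.266]
 [-0.    -0.94  -0.342]]
[0.1114, 0.0814, -0.0888, -15.8, -89.0, -15.8]
f [ 0.7 -0.6 -0.4] t 9.55 open 0.0854 p [0.5016 0.2099 0.2769] q [ 0.26 -0.16  1.76 -0.    1.54 -0.03]
```

Call:
{"api": "send_rows", "payload": {
  "deltas": [
    [1, 0.02, 0, -0.02, -15.8, -89, -15.8],
    [1, 0.04, 0.01, -0.04, -15.8, -89, -15.8],
    [1, 0.11, 0.04, -0.089, -15.8, -89, -15.8],
    [1, 0.11, 0.08, -0.089, -15.8, -89, -15.8],
    [1, 0.11, 0.08, -0.089, -15.8, -89, -15.8],
    [1, 0.11, 0.08, -0.089, -15.8, -89, -15.8],
    [1, 0.11, 0.08, -0.089, -15.8, -89, -15.8],
    [1, 0.11, 0.08, -0.089, -15.8, -89, -15.8],
    [1, 0.11, 0.08, -0.089, -15.8, -89, -15.8],
    [1, 0.11, 0.08, -0.089, -15.8, -89, -15.8]
  ]
}}

```text
t: 10.8
tool_pos: [0.6324, 0.1556, 0.1976]
tool_rot: [-1.276, -1.704, 1.192]
contact_force: [-0.8, 0.3, 0.5]
opening: 0.0851
```

```bash
python3 - <<'E'
from h import *
rows([])
L=ringl(*casew(.0691,-.0883,0)[:2],.03)+ringl(*casew(.0685,.1302,0)[:2],.03)
wire(cam("wrist"),"g4",(0,0,560,420),1.3,L+caselines(CASE,2.548))
wire(cam("scene"),"g2",(230,120,440,260),3.6,L)
E
```

```text
f [-0.8  0.3  0.5] t 10.8 open 0.0851 p [0.6324 0.1556 0.1976] q [ 0.1  -0.05  1.83  0.07  1.02 -1.78]
```

View pics/g4.png

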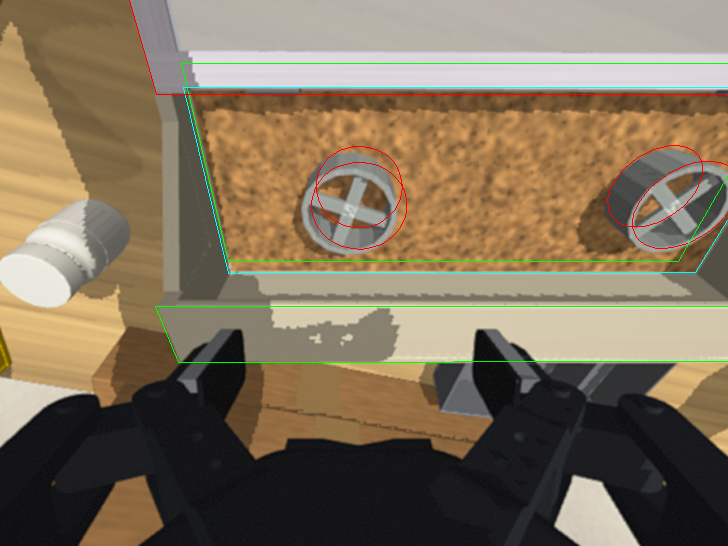

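View pics/g2.png

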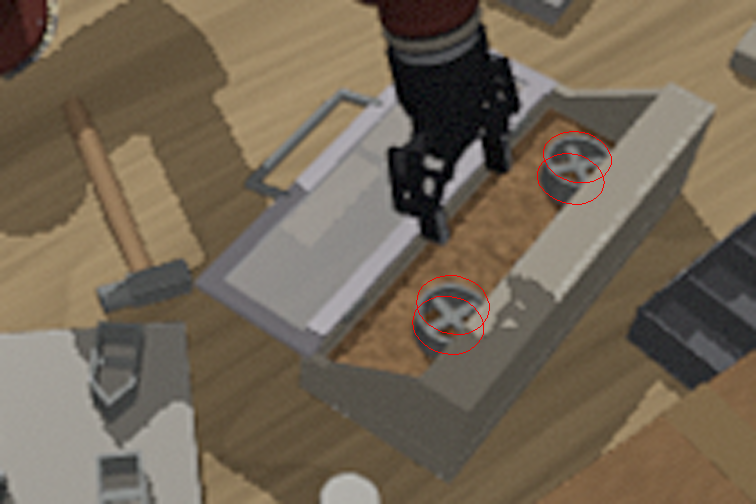

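```bash
python3 - <<'E'
from h import *
d=cam("wrist");Ci=np.linalg.inv(T(*CASE));L=[]
for u,v in [(349,206),(677,208)]:
    p=unproj(d,(u/1.3-.5,v/1.3-.5),.062)[0];print(p.round(4),tf(Ci,p)[0].round(4));L+=ringl(p[0],p[1],.03)
wire(d,"h4",(0,0,560,420),1.3,L)
E
```

```text
[0.6414 0.1513 0.062 ] [ 0.0681 -0.095   0.062 ]
[0.5804 0.3639 0.062 ] [0.0697 0.1262 0.062 ]
```

View pics/h4.png

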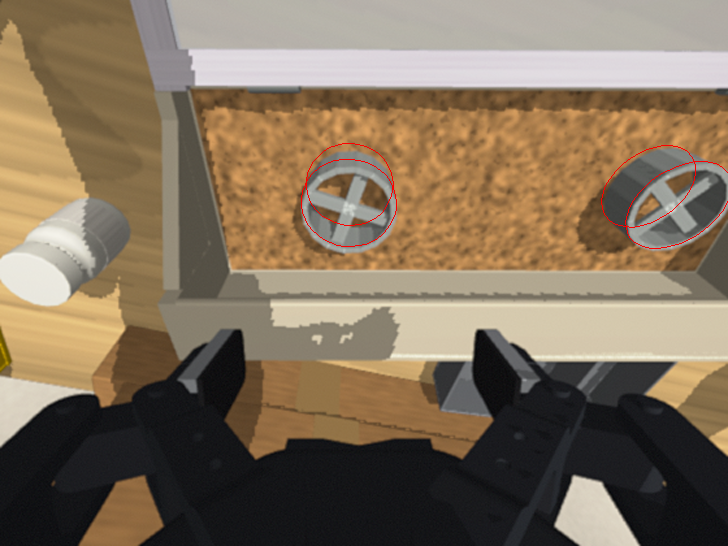

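```bash
python3 - <<'E'
from h import *
m=pose(CY+90,20,CY+180)
rows([(tcp(casew(.07,-.095,z),m),m) for z in(.15,.09,.07,.056)])
E
```

```text
[-0.0069, 0.0533, 0.0088, 0.1, -0.1, -0.0]
[-0.0069, 0.1096, 0.0294, 0.1, -0.1, -0.0]
[-0.0069, 0.1284, 0.0363, 0.1, -0.1, -0.0]
[-0.0069, 0.1416, 0.0411, 0.1, -0.1, -0.0]
f [ 0.9 -0.2  0.7] t 10.95 open 0.0855 p [0.6333 0.1561 0.1984] q [ 0.1  -0.05  1.82  0.07  1.02 -1.78]
```

Call:
{"api": "send_rows", "payload": {
  "deltas": [
    [1, -0.007, 0.053, 0.009, 0, 0, 0],
    [1, -0.007, 0.09, 0.022, 0, 0, 0],
    [1, -0.007, 0.11, 0.0294, 0, 0, 0],
    [1, -0.007, 0.128, 0.036, 0, 0, 0],
    [1, -0.007, 0.141, 0.041, 0, 0, 0],
    [1, -0.007, 0.141, 0.041, 0, 0, 0],
    [-1, -0.007, 0.141, 0.041, 0, 0, 0],
    [-1, -0.007, 0.141, 0.041, 0, 0, 0],
    [-1, -0.007, 0.141, 0.041, 0, 0, 0],
    [-1, -0.007, 0.141, 0.041, 0, 0, 0]
  ],
  "newtons": 50
}}

```text
t: 12.2
tool_pos: [0.6465, 0.1523, 0.0541]
tool_rot: [-1.278, -1.709, 1.19]
contact_force: [-2.5, -0.8, 6.4]
opening: 0.0625
```

```bash
python3 - <<'E'
from h import *
rows([])
cr=cam("side");wire(cr,"i1",(160,190,330,370),3.3,[])
# block: dies and candidate place
ds=cam("scene")
p=unproj(ds,(np.array([[165,265]])/5+[155,195]),.03)[0];print("spot",p,tf(np.linalg.inv(T(*BLK)),p))
E
```

```text
f [-2.5 -0.8  6.4] t 12.2 open 0.0625 p [0.6465 0.1523 0.0541] q [ 0.09  0.15  1.88  0.1   0.76 -1.82]
spot [ 0.45292255 -0.35100203  0.03      ] [[-0.01463142 -0.12789638  0.03      ]]
```

View pics/i1.png

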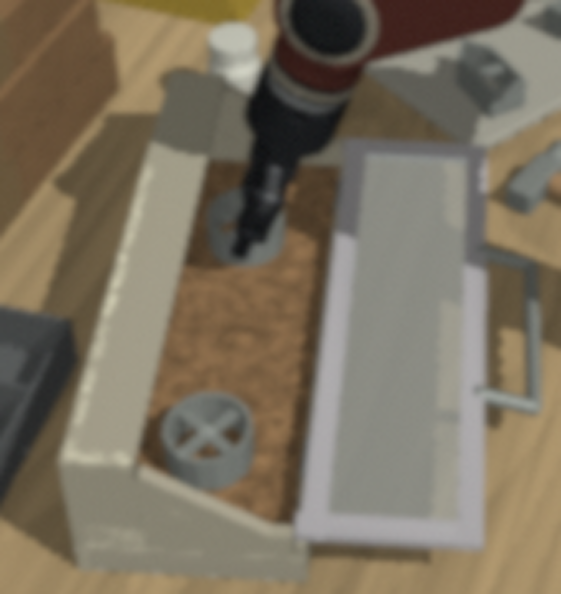

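```bash
python3 - <<'E'
from h import *
m=pose(CY+90,20,CY+180);m2=pose(59.3,20,149.3)
p=np.array(get_obs()["tool_pos"]);gp=p-.005*m[:,1];off=gp-casew(.07,-.095,.03);print("gp off",off)
rows([(p+[0,0,.13],m),(tcp([.60,.0,.19],m2),m2),(tcp([.453,-.351,.19],m2),m2)])
E
```

```text
gp off [1.61465019e-03 3.71182109e-05 2.88557200e-02]
[-0.0001, -0.1219, -0.0451, 0.3, -0.0, -0.0]
[-0.1343, -0.153, 0.0356, 0.3, 44.2, 16.2]
[-0.4294, -0.2362, 0.2609, 0.3, 44.2, 16.2]
f [-2.9 -0.1  5.8] t 12.3 open 0.0627 p [0.6465 0.1523 0.0542] q [ 0.09  0.15  1.88  0.1   0.76 -1.82]
```

Call:
{"api": "send_rows", "payload": {
  "deltas": [
    [-1, 0, -0.03, -0.011, 0, 0, 0],
    [-1, 0, -0.06, -0.022, 0, 0, 0],
    [-1, 0, -0.1, -0.036, 0, 0, 0],
    [-1, 0, -0.12, -0.044, 0, 0, 0],
    [-1, -0.04, -0.135, -0.03, 0, 11, 4],
    [-1, -0.09, -0.145, 0, 0, 22, 8],
    [-1, -0.134, -0.153, 0.035, 0, 33, 12],
    [-1, -0.19, -0.17, 0.08, 0.3, 44.2, 16.2],
    [-1, -0.24, -0.18, 0.12, 0.3, 44.2, 16.2],
    [-1, -0.29, -0.2, 0.16, 0.3, 44.2, 16.2]
  ]
}}

```text
t: 13.55
tool_pos: [0.5229, -0.1722, 0.1822]
tool_rot: [-1.719, -0.979, 0.692]
contact_force: [1.4, -0.8, -2.5]
opening: 0.0628
```

```bash
python3 - <<'E'
from h import *
m2=pose(59.3,20,149.3)
rows([(tcp([.453,-.351,.19],m2),m2),(tcp([.453,-.351,.062],m2),m2)])
d=cam("scene");wire(d,"j1",(155,120,435,305),2.8,[]);wire(cam("wrist"),"j2",(0,0,560,420),1.3,[])
wire(d,"j3",(155,195,305,305),5,[])
E
```

```text
[-0.1895, 0.0085, -0.0316, -0.3, 0.1, -0.1]
[-0.1892, 0.129, 0.0116, -0.3, 0.1, -0.1]
f [ 1.4 -0.8 -2.5] t 13.55 open 0.0628 p [ 0.5229 -0.1722  0.1822] q [-0.44 -0.29  2.06 -0.04  1.03 -1.46]
```

View pics/j1.png

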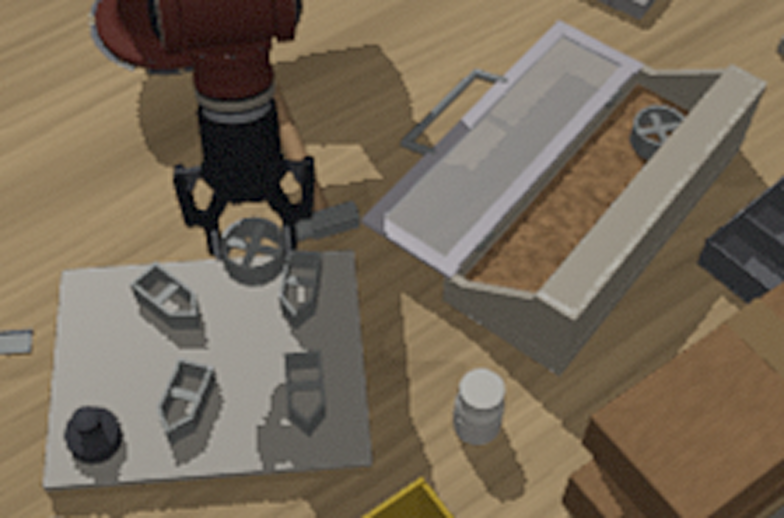

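View pics/j2.png

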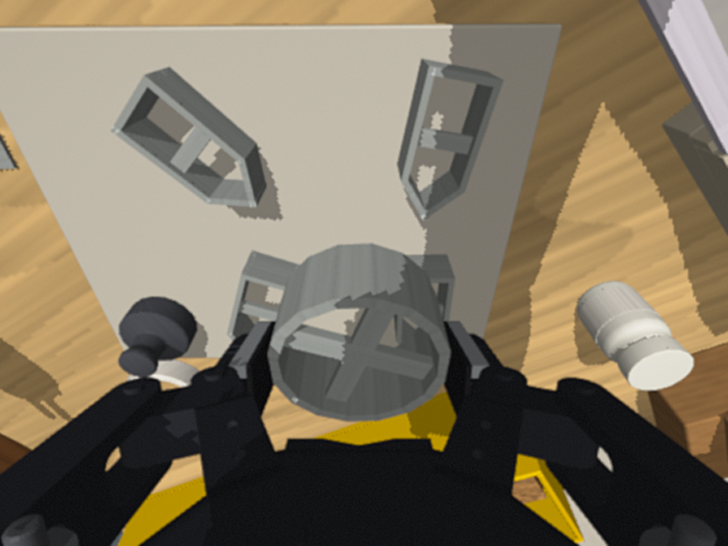

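Call:
{"api": "send_rows", "payload": {
  "deltas": [
    [-1, -0.05, 0, -0.008, 0, 0, 0],
    [-1, -0.1, 0.002, -0.016, 0, 0, 0],
    [-1, -0.15, 0.006, -0.026, 0, 0, 0],
    [-1, -0.189, 0.0085, -0.0316, 0, 0, 0],
    [-1, -0.189, 0.04, -0.02, 0, 0, 0],
    [-1, -0.189, 0.075, -0.008, 0, 0, 0],
    [-1, -0.189, 0.1, 0.001, 0, 0, 0],
    [-1, -0.189, 0.115, 0.0065, 0, 0, 0],
    [-1, -0.189, 0.124, 0.0098, 0, 0, 0],
    [-1, -0.189, 0.124, 0.0098, 0, 0, 0]
  ]
}}

```text
t: 14.9
tool_pos: [0.4566, -0.3509, 0.064]
tool_rot: [-1.721, -0.979, 0.69]
contact_force: [0.3, -0.0, -2.7]
opening: 0.0625
```

```bash
python3 - <<'E'
from h import *
m2=pose(59.3,20,149.3)
rows([(tcp([.453,-.351,.0598],m2),m2)])
d=cam("scene");wire(d,"k1",(155,120,435,305),2.8,[]);wire(cam("wrist"),"k2",(0,0,560,420),1.3,[])
E
```

```text
[-0.0019, 0.008, 0.0043, -0.2, 0.1, -0.1]
f [ 0.3 -0.  -2.7] t 14.9 open 0.0625 p [ 0.4566 -0.3509  0.064 ] q [-0.83 -0.07  2.08  0.14  0.8  -1.95]
```

View pics/k2.png

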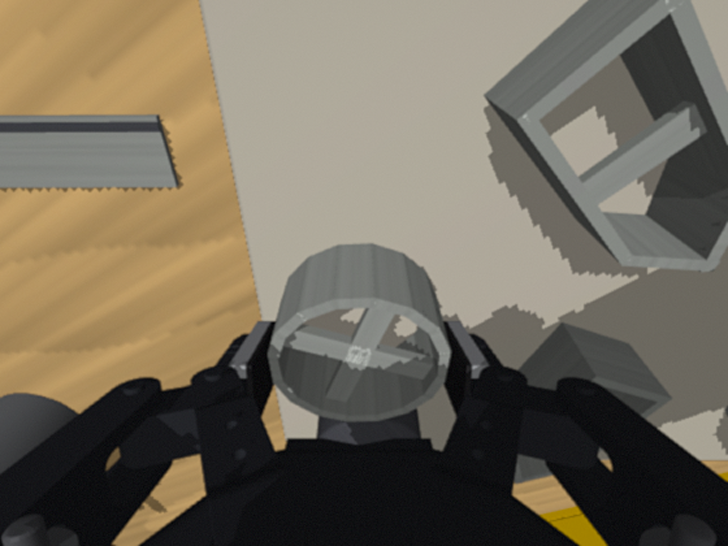

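Call:
{"api": "send_rows", "payload": {
  "deltas": [
    [-1, -0.001, 0.004, 0.0015, 0, 0, 0],
    [-1, -0.001, 0.007, 0.0025, 0, 0, 0],
    [-1, -0.001, 0.0075, 0.003, 0, 0, 0],
    [-1, -0.001, 0.0075, 0.003, 0, 0, 0],
    [0.75, -0.001, 0.0075, 0.003, 0, 0, 0],
    [0.75, -0.001, 0.0075, 0.003, 0, 0, 0],
    [0.75, -0.001, 0.0075, 0.003, 0, 0, 0],
    [0.75, -0.001, -0.01, 0.003, 0, 0, 0],
    [0.75, -0.001, -0.04, 0.003, 0, 0, 0],
    [0.75, -0.001, -0.08, 0.003, 0, 0, 0]
  ]
}}

```text
t: 16.25
tool_pos: [0.4296, -0.336, 0.1385]
tool_rot: [-1.72, -0.979, 0.69]
contact_force: [0.3, 0.2, -0.5]
opening: 0.0747
```

```bash
python3 - <<'E'
from h import *
rows([])
d=cam("scene");wire(d,"l1",(155,195,305,305),5,[]);wire(cam("wrist"),"l2",(0,0,560,420),1.3,[])
E
```

```text
f [ 0.3  0.2 -0.5] t 16.25 open 0.0747 p [ 0.4296 -0.336   0.1385] q [-0.85 -0.26  2.11  0.13  0.96 -1.94]
```

View pics/l1.png

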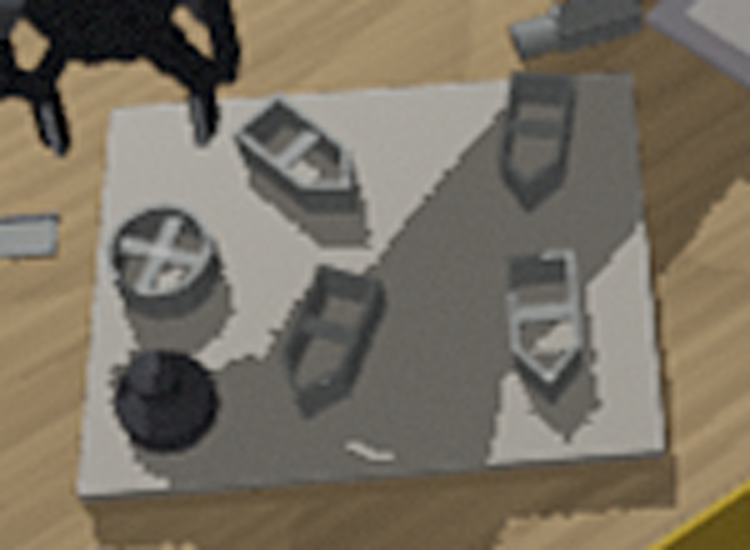

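View pics/l2.png

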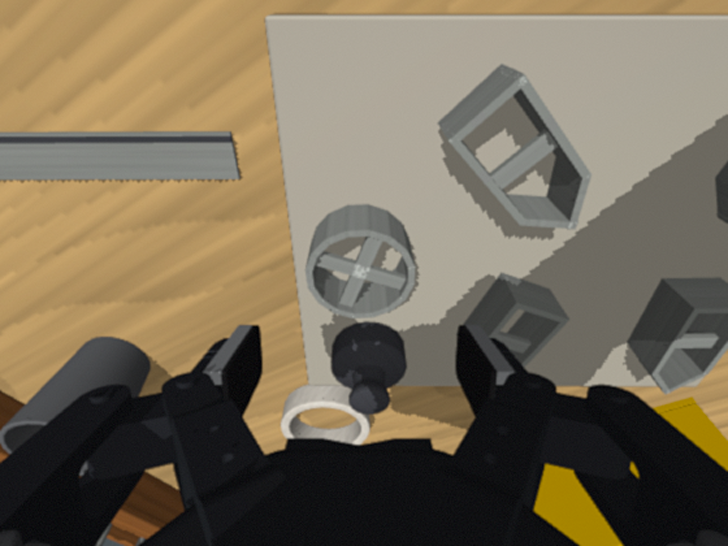

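```bash
cat >> h.py <<'E'
def fitstrap(d,uv,idx,zt=.062,s=1.3):
    """uv scaled-crop pixels of top outline corners; idx keys bl(-43,20) br(-43,-20) sl(20,20) sr(20,-20) tip(43,0) b0/b1 brace ends inner"""
    K=dict(bl=(-43,20),br=(-43,-20),sl=(20,20),sr=(20,-20),tip=(43,0))
    A=np.array([K[i] for i in idx])/1000; B=unproj(d,np.array(uv)/s-.5+.0,zt)[:,:2]
    ac,bc=A.mean(0),B.mean(0);H=(A-ac).T@(B-bc);th=np.arctan2(H[0,1]-H[1,0],H[0,0]+H[1,1])
    Rm=np.array([[np.cos(th),-np.sin(th)],[np.sin(th),np.cos(th)]]);t=bc-Rm@ac
    print("strap",t.round(4),"yaw",np.degrees(th).round(1),"res mm",(np.linalg.norm((A@Rm.T+t)-B,axis=1)*1000).round(1));return t[0],t[1],th
E
python3 - <<'E'
from h import *
d=cam("wrist")
f=fitstrap(d,[(455,140),(522,76),(590,178),(577,228)],["br","bl","sl","tip"])
wire(d,"m2",(300,0,560,260),2.9,strapl(*f,.03))
wire(cam("scene"),"m1",(155,195,305,305),5,strapl(*f,.03))
E
```

```text
strap [ 0.4456 -0.2456] yaw 14.2 res mm [2.7 1.5 1.6 1.3]
```

View pics/m2.png

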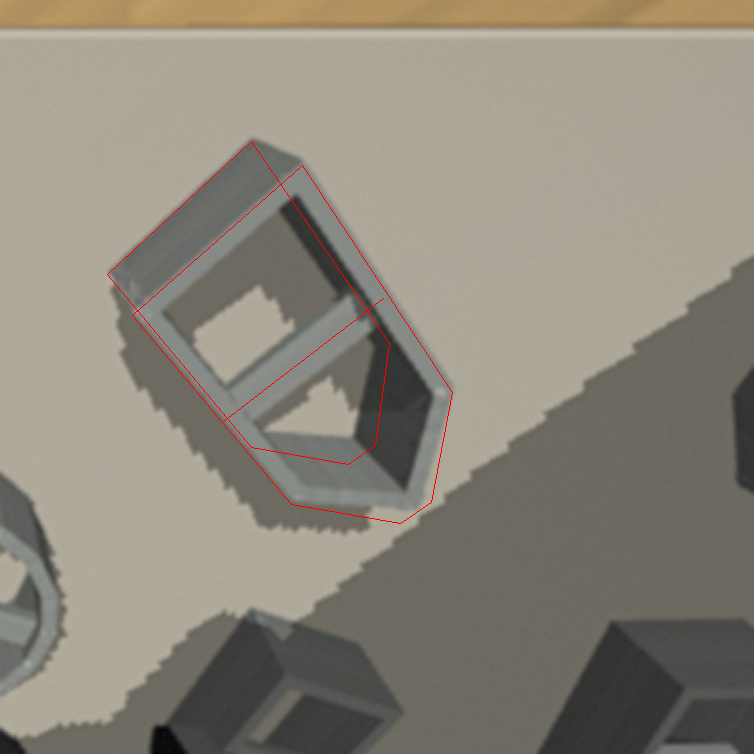

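```bash
cat >> h.py <<'E'
def strapgrip(x,y,yawdeg,z,off=-.015,lean=10):
    m=pose(yawdeg+90,lean,yawdeg+180);a=np.radians(yawdeg)
    return tcp([x+off*np.cos(a),y+off*np.sin(a),z],m),m
E
python3 - <<'E'
from h import *
rows([strapgrip(.445,-.245,14.2,z) for z in (.15,.1,.057)])
E
```

```text
[0.0765, -0.0205, 0.04, 9.4, -43.3, -11.8]
[0.0766, 0.0264, 0.0571, 9.4, -43.3, -11.8]
[0.0768, 0.0668, 0.0718, 9.4, -43.3, -11.8]
f [ 0.5 -0.6 -1.4] t 16.45 open 0.0745 p [ 0.4306 -0.337   0.1397] q [-0.85 -0.26  2.11  0.13  0.96 -1.94]
```

Call:
{"api": "send_rows", "payload": {
  "deltas": [
    [0.52, 0.03, -0.02, 0.02, 3, -15, -4],
    [0.52, 0.06, -0.02, 0.035, 6, -30, -8],
    [0.52, 0.0766, -0.02, 0.04, 9.4, -43.3, -11.8],
    [0.52, 0.0766, -0.02, 0.04, 9.4, -43.3, -11.8],
    [0.52, 0.0766, -0.02, 0.04, 9.4, -43.3, -11.8],
    [0.52, 0.0766, 0.01, 0.051, 9.4, -43.3, -11.8],
    [0.52, 0.0767, 0.02, 0.055, 9.4, -43.3, -11.8],
    [0.52, 0.0767, 0.02, 0.055, 9.4, -43.3, -11.8],
    [0.52, 0.0767, 0.02, 0.055, 9.4, -43.3, -11.8],
    [0.52, 0.0767, 0.02, 0.055, 9.4, -43.3, -11.8]
  ]
}}

```text
t: 17.7
tool_pos: [0.4312, -0.2483, 0.102]
tool_rot: [-1.193, -1.533, 1.285]
contact_force: [0.5, -0.8, -1.0]
opening: 0.0651
```

```bash
python3 - <<'E'
from h import *
rows([strapgrip(.445,-.245,14.2,z) for z in (.1,.057)])
d=cam("wrist")
wire(d,"n2",(0,0,560,420),1.3,strapl(.445,-.245,np.radians(14.2),.03))
E
```

```text
[-0.0002, 0.0068, 0.0012, 0.0, -0.0, 0.1]
[-0.0003, 0.0492, 0.0087, 0.0, -0.0, 0.1]
f [ 0.5 -0.8 -1. ] t 17.7 open 0.0651 p [ 0.4312 -0.2483  0.102 ] q [-0.75 -0.2   2.11  0.16  1.14 -2.63]
```

View pics/n2.png

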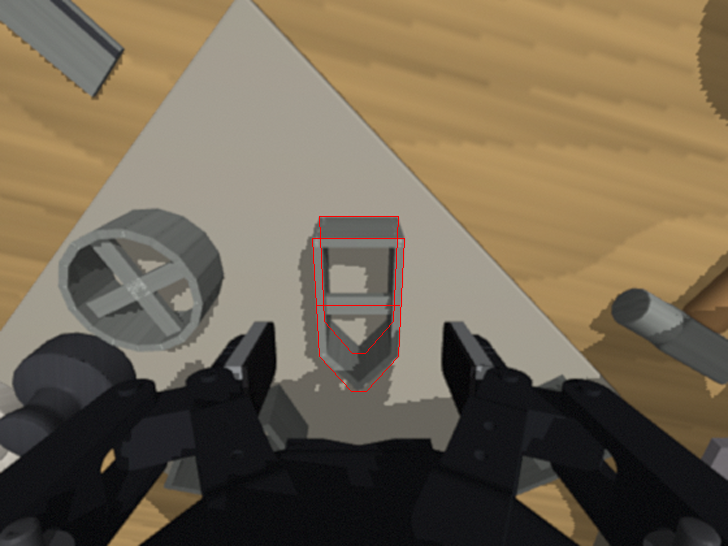

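Call:
{"api": "send_rows", "payload": {
  "deltas": [
    [0.52, 0, 0.02, 0.003, 0, 0, 0],
    [0.52, 0, 0.035, 0.006, 0, 0, 0],
    [0.52, 0, 0.044, 0.008, 0, 0, 0],
    [0.52, 0, 0.049, 0.009, 0, 0, 0],
    [0.52, 0, 0.049, 0.009, 0, 0, 0],
    [-1, 0, 0.049, 0.009, 0, 0, 0],
    [-1, 0, 0.049, 0.009, 0, 0, 0],
    [-1, 0, 0.049, 0.009, 0, 0, 0],
    [-1, 0, 0.049, 0.009, 0, 0, 0],
    [-1, 0, 0.049, 0.009, 0, 0, 0]
  ],
  "newtons": 60
}}

```text
t: 19.0
tool_pos: [0.4308, -0.2483, 0.0519]
tool_rot: [-1.193, -1.533, 1.285]
contact_force: [-1.2, -1.1, 5.3]
opening: 0.039
```

```bash
python3 - <<'E'
from h import *
o=get_obs();p=np.array(o["tool_pos"]);m0=R.from_rotvec(o["tool_rot"]).as_matrix()
gp=p-.005*m0[:,1];print("gp",gp)
a=np.radians(14.2);rel=gp-np.array([.445,-.245,.03]);along=rel[0]*np.cos(a)+rel[1]*np.sin(a);print("along",along,"h",rel[2])
c=casew(.073,.02,0)
rows([(p+[0,0,.12],m0),strapgrip(.53,-.08,CY,.21),strapgrip(c[0],c[1],CY,.19)],o)
E
```

```text
gp [ 0.42997362 -0.24851574  0.05686747]
along -0.015429693485252043 h 0.026867471540982582
[0.0001, -0.1182, -0.0209, 0.0, 0.0, 0.0]
[0.1385, -0.1292, -0.148, 0.0, -2.2, -0.3]
[0.4505, -0.0804, -0.3069, 0.0, -2.2, -0.3]
f [-1.2 -1.1  5.3] t 19.0 open 0.039 p [ 0.4308 -0.2483  0.0519] q [-0.75 -0.12  2.13  0.17  1.04 -2.65]
```

Call:
{"api": "send_rows", "payload": {
  "deltas": [
    [-1, 0, -0.03, -0.005, 0, 0, 0],
    [-1, 0, -0.07, -0.012, 0, 0, 0],
    [-1, 0, -0.118, -0.021, 0, 0, 0],
    [-1, 0.03, -0.13, -0.04, 0, 0, 0],
    [-1, 0.07, -0.13, -0.08, 0, -1, 0],
    [-1, 0.105, -0.13, -0.115, 0, -2.2, -0.3],
    [-1, 0.14, -0.13, -0.148, 0, -2.2, -0.3],
    [-1, 0.19, -0.125, -0.17, 0, -2.2, -0.3],
    [-1, 0.24, -0.12, -0.2, 0, -2.2, -0.3],
    [-1, 0.29, -0.11, -0.225, 0, -2.2, -0.3]
  ]
}}

```text
t: 20.25
tool_pos: [0.5554, 0.0847, 0.1981]
tool_rot: [-1.167, -1.562, 1.311]
contact_force: [1.7, -0.1, -2.1]
opening: 0.0394
```

```bash
python3 - <<'E'
from h import *
c=casew(.073,.02,0)
rows([strapgrip(c[0],c[1],CY,z) for z in(.19,.1,.059,.057)])
wire(cam("wrist"),"o2",(0,0,560,420),1.3,caselines(CASE,2.548))
E
```

```text
[0.1546, 0.0289, -0.0883, -0.1, -0.1, 0.1]
[0.1544, 0.1176, -0.0728, -0.1, -0.1, 0.1]
[0.1544, 0.1579, -0.0658, -0.1, -0.1, 0.1]
[0.1544, 0.1599, -0.0654, -0.1, -0.1, 0.1]
f [ 1.7 -0.1 -2.1] t 20.25 open 0.0394 p [0.5554 0.0847 0.1981] q [-0.01 -0.17  1.92  0.05  1.23 -1.88]
```

View pics/o2.png

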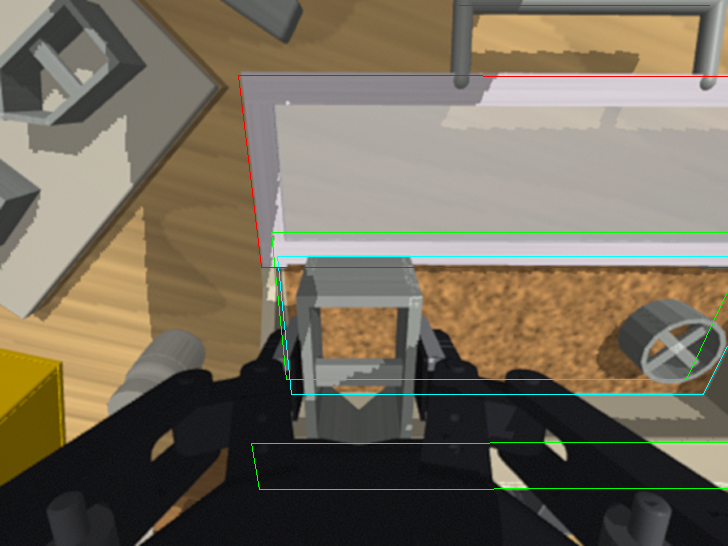

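Call:
{"api": "send_rows", "payload": {
  "deltas": [
    [-1, 0.05, 0.01, -0.03, 0, 0, 0],
    [-1, 0.1, 0.02, -0.06, 0, 0, 0],
    [-1, 0.1545, 0.029, -0.088, 0, 0, 0],
    [-1, 0.1545, 0.029, -0.088, 0, 0, 0],
    [-1, 0.1545, 0.06, -0.083, 0, 0, 0],
    [-1, 0.1545, 0.09, -0.077, 0, 0, 0],
    [-1, 0.1545, 0.118, -0.073, 0, 0, 0],
    [-1, 0.1545, 0.138, -0.069, 0, 0, 0],
    [-1, 0.1545, 0.15, -0.067, 0, 0, 0],
    [-1, 0.1545, 0.15, -0.067, 0, 0, 0]
  ]
}}

```text
t: 21.55
tool_pos: [0.5992, 0.2561, 0.0613]
tool_rot: [-1.166, -1.559, 1.312]
contact_force: [0.5, -0.8, -1.6]
opening: 0.039
```

```bash
python3 - <<'E'
from h import *
c=casew(.073,.02,0)
rows([strapgrip(c[0],c[1],CY,z) for z in(.059,.057)])
wire(cam("side"),"p1",(160,190,330,370),3.3,strapl(c[0],c[1],CASE[2],.037))
wire(cam("wrist"),"p2",(0,0,560,420),1.3,caselines(CASE,2.548))
E
```

```text
[0.0025, 0.0074, -0.0003, -0.2, -0.1, 0.0]
[0.0025, 0.0094, 0.0, -0.2, -0.1, 0.0]
f [ 0.5 -0.8 -1.6] t 21.55 open 0.039 p [0.5992 0.2561 0.0613] q [ 0.29  0.19  1.79  0.    0.99 -1.57]
```

View pics/p2.png

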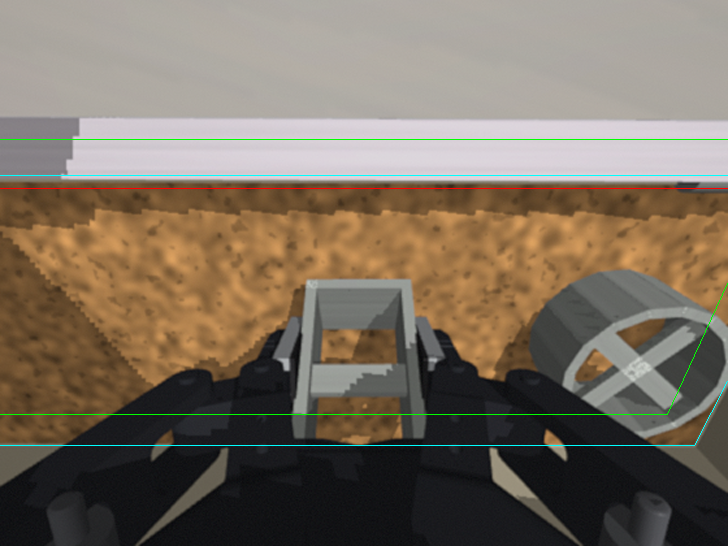

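View pics/p1.png

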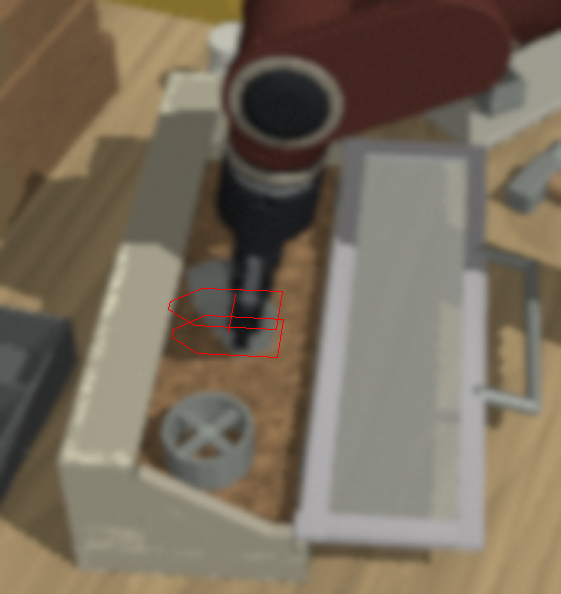

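Call:
{"api": "send_rows", "payload": {
  "deltas": [
    [-1, 0.001, 0.004, 0, 0, 0, 0],
    [-1, 0.001, 0.008, 0, 0, 0, 0],
    [-1, 0.001, 0.009, 0, 0, 0, 0],
    [-1, 0.001, 0.009, 0, 0, 0, 0],
    [0.3, 0.001, 0.009, 0, 0, 0, 0],
    [0.3, 0.001, 0.009, 0, 0, 0, 0],
    [0.3, 0.001, 0.009, 0, 0, 0, 0],
    [0.3, 0.001, -0.02, 0, 0, 0, 0],
    [0.3, 0.001, -0.06, 0, 0, 0, 0],
    [0.3, 0.001, -0.11, 0, 0, 0, 0]
  ]
}}

```text
t: 22.9
tool_pos: [0.5807, 0.2521, 0.1708]
tool_rot: [-1.166, -1.56, 1.313]
contact_force: [0.2, 0.3, 0.3]
opening: 0.0558
```

```bash
python3 - <<'E'
from h import *
c=casew(.073,.02,0);d=cam("wrist")
wire(d,"q2",(0,0,560,420),1.3,strapl(c[0],c[1],CASE[2],.03))
wire(cam("side"),"q1",(160,190,330,370),3.3,strapl(c[0],c[1],CASE[2],.03))
E
```

```text
(no output)
```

View pics/q2.png

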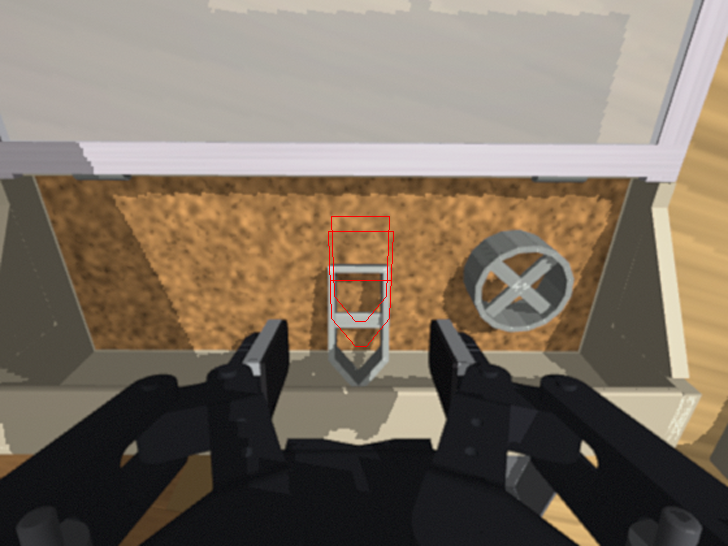

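View pics/q1.png

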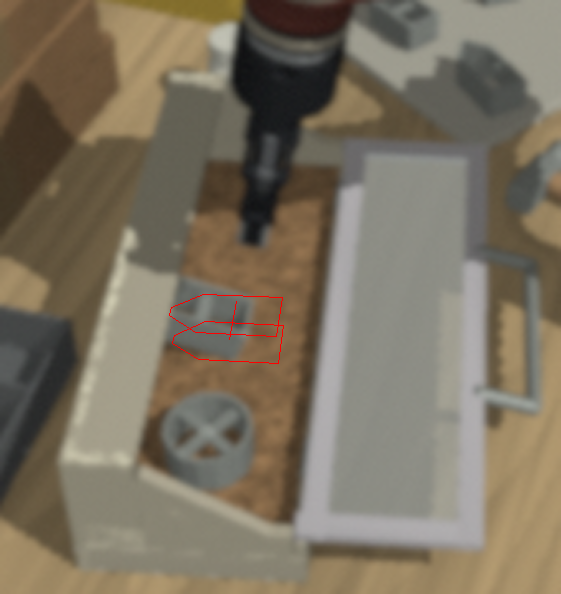

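```bash
python3 - <<'E'
from h import *
d=cam("wrist");Ci=np.linalg.inv(T(*CASE))
f=fitstrap(d,[(329,266),(390,266),(358,384)],["br","bl","tip"])
print(tf(Ci,[f[0],f[1],0]),np.degrees(f[2])-CY)
wire(d,"r2",(180,100,380,320),2.6,strapl(*f,.03))
rows([])
E
```

```text
strap [0.6513 0.2729] yaw 15.9 res mm [ 5.4  5.8 11.2]
[[0.11202666 0.01885849 0.        ]] -0.5208747477145135
f [ 0.   0.8 -0.1] t 23.05 open 0.0555 p [0.5838 0.2531 0.1758] q [ 0.29  0.02  1.77  0.    1.17 -1.56]
```

View pics/r2.png

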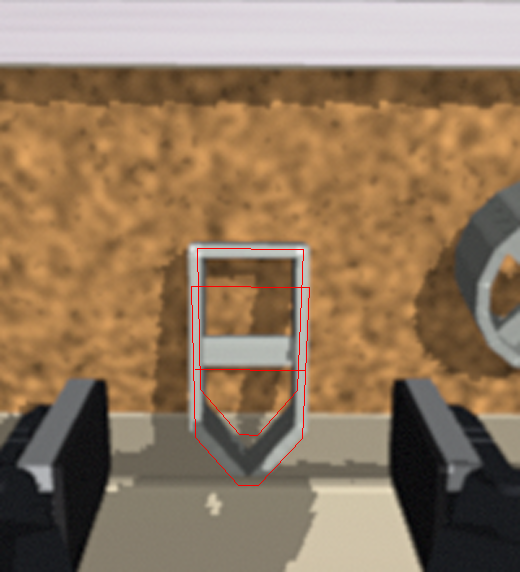

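```bash
python3 - <<'E'
from h import *
from scipy.optimize import least_squares
d=cam("wrist");ds=cam("side")
P=np.array([[-43,20,32],[-43,-20,32],[-1,16,26],[-1,-16,26],[-11,16,26],[-11,-16,26],[41,0,32]])/1000
uv=np.array([(309,244),(190,244),(292,368),(203,368),(292,336),(203,336),(249,476)])/2.6+[180,100]-.5
def pts(p,Q):
    x,y,z,yaw,pit=p
    return casew(0,0,0)*0+tf(T(*CASE),Q@R.from_euler('zyx',[yaw,pit,0]).as_matrix().T+[x,y,z])
f=lambda p:(proj(d,pts(p,P))-uv).ravel()
r=least_squares(f,[.08,.02,.04,0,-.4]);print(r.x.round(4),np.degrees(r.x[3:]).round(1),r.fun.round(1).tolist())
L=[(pts(r.x,SO+[0,0,h]),(0,0,255)) for h in(0,.032)]
print(tf(np.linalg.inv(T(*CASE)),pts(r.x,np.array([[-.043,0,0],[.043,0,0],[.043,0,.032]]))).round(3))
wire(d,"s2",(180,100,380,320),2.6,L);wire(ds,"s1",(160,190,330,370),3.3,L)
E
```

```text
[ 0.1053  0.0183  0.0342 -0.0032 -0.2852] [ -0.2 -16.3] [-0.5, 1.3, -0.2, 1.1, 0.5, -2.0, 0.1, -2.1, 0.6, -0.2, 0.0, -0.3, -0.4, 2.1]
[[0.064 0.018 0.022]
 [0.147 0.018 0.046]
 [0.138 0.018 0.077]]
```

View pics/s2.png

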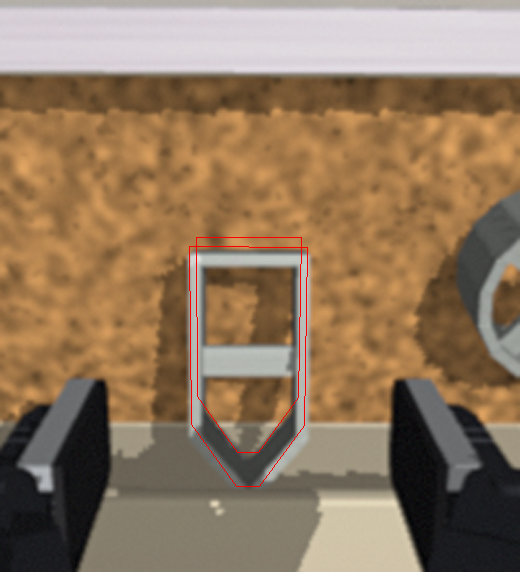

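View pics/s1.png

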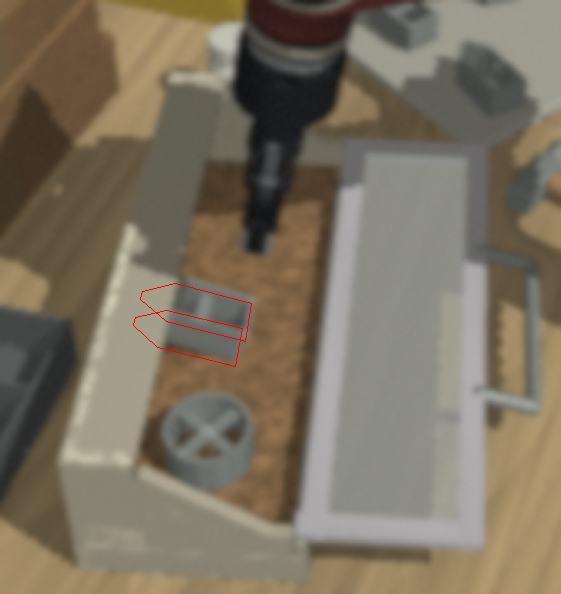

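```bash
python3 - <<'E'
from h import *
m=pose(CY+90,25,CY+180)
rows([(tcp(casew(x,.0185,z),m),m) for x,z in((.05,.13),(.062,.09),(.077,.059))])
E
```

```text
[-0.0005, 0.0469, -0.0048, -15.1, -0.1, 0.1]
[-0.0005, 0.0884, -0.0097, -15.1, -0.1, 0.1]
[-0.0005, 0.1215, -0.0191, -15.1, -0.1, 0.1]
f [-0.9  0.1 -0.4] t 23.15 open 0.0553 p [0.5815 0.2524 0.1709] q [ 0.29  0.03  1.77  0.    1.17 -1.56]
```

Call:
{"api": "send_rows", "payload": {
  "deltas": [
    [0.3, 0, 0.047, -0.005, -8, 0, 0],
    [0.3, 0, 0.047, -0.005, -15, 0, 0],
    [0.3, 0, 0.068, -0.007, -15, 0, 0],
    [0.3, 0, 0.088, -0.01, -15, 0, 0],
    [0.3, 0, 0.1, -0.013, -15, 0, 0],
    [0.3, 0, 0.111, -0.016, -15, 0, 0],
    [0.3, 0, 0.12, -0.019, -15, 0, 0],
    [0.3, 0, 0.12, -0.019, -15, 0, 0],
    [0.3, 0, 0.12, -0.019, -15, 0, 0],
    [0.3, 0, 0.12, -0.019, -15, 0, 0]
  ]
}}

```text
t: 24.4
tool_pos: [0.62, 0.2639, 0.0575]
tool_rot: [-1.326, -1.774, 1.128]
contact_force: [-0.0, -1.2, -0.5]
opening: 0.0557
```

```bash
python3 - <<'E'
from h import *
o=get_obs();m=pose(CY+90,25,CY+180)
rows([(tcp(casew(.077,.0185,.059),m),m)],o)
wire(cam("wrist"),"t2",(0,0,560,420),1.3,[]);wire(cam("side"),"t1",(160,190,330,370),3.3,[])
E
```

```text
[-0.0005, 0.0026, 0.0016, 0.0, -0.1, 0.0]
f [-0.  -1.2 -0.5] t 24.4 open 0.0557 p [0.62   0.2639 0.0575] q [ 0.29  0.14  1.91 -0.    0.66 -1.56]
```

View pics/t2.png

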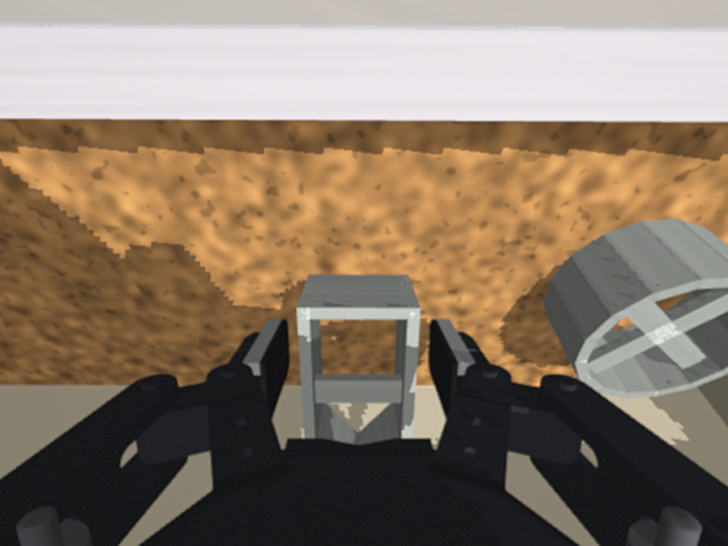

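View pics/t1.png

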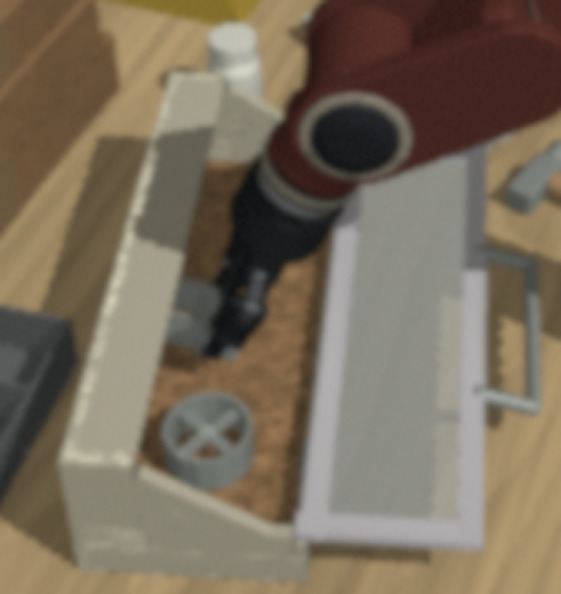

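Call:
{"api": "send_rows", "payload": {
  "deltas": [
    [-1, 0, 0, 0, 0, 0, 0],
    [-1, 0, 0, 0, 0, 0, 0],
    [-1, 0, 0, 0, 0, 0, 0],
    [-1, 0, 0, 0, 0, 0, 0],
    [-1, 0, -0.007, 0, 0, 0, 0],
    [-1, 0, -0.01, 0.009, 0, 0, 0],
    [-1, 0, -0.014, 0.018, 0, 0, 0],
    [-1, 0, -0.018, 0.028, 0, 0, 0],
    [-1, 0, -0.018, 0.028, 0, 0, 0],
    [-1, 0, -0.018, 0.028, 0, 0, 0]
  ]
}}

```text
t: 25.75
tool_pos: [0.5881, 0.2544, 0.0613]
tool_rot: [-1.326, -1.773, 1.129]
contact_force: [0.2, 0.4, -2.4]
opening: 0.0391
```

```bash
python3 - <<'E'
from h import *
rows([])
wire(cam("wrist"),"u2",(0,0,560,420),1.3,[]);wire(cam("side"),"u1",(160,190,330,370),3.3,[])
E
```

```text
f [ 0.2  0.4 -2.4] t 25.75 open 0.0391 p [0.5881 0.2544 0.0613] q [ 0.29  0.06  1.98 -0.    0.66 -1.56]
```

View pics/u2.png

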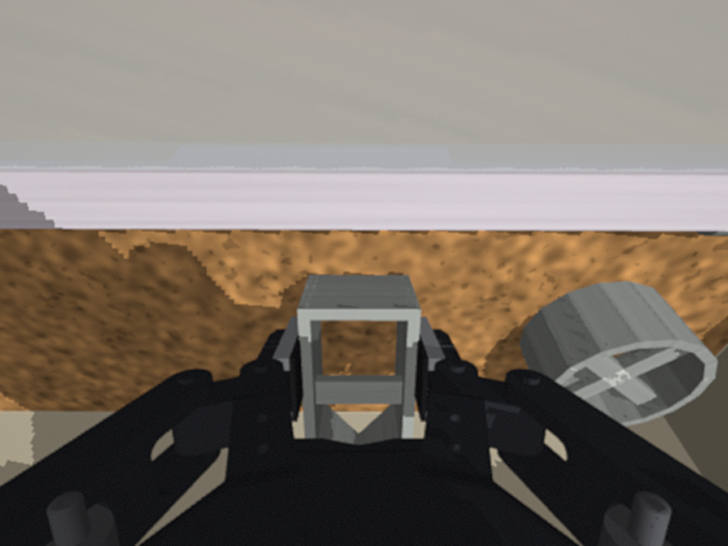

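View pics/u1.png

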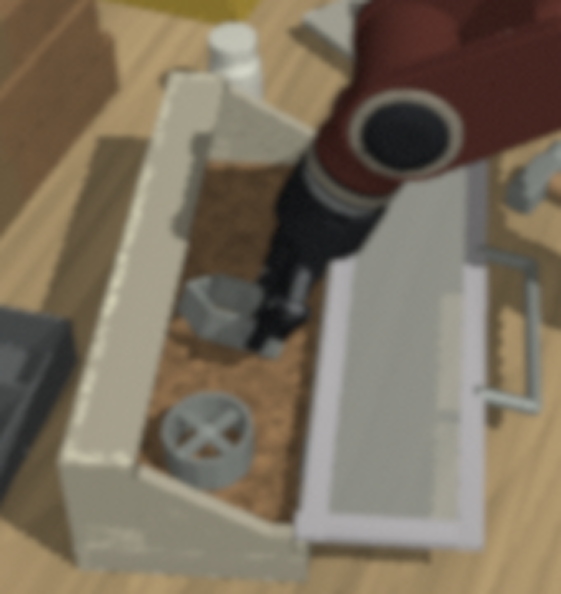

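Call:
{"api": "send_rows", "payload": {
  "deltas": [
    [-1, 0, 0, 0, 8, 0, 0],
    [-1, 0, 0, 0, 16, 0, 0],
    [-1, 0, 0, 0, 16, 0, 0],
    [-1, 0, 0.003, -0.001, 16, 0, 0],
    [-1, 0, 0.004, -0.002, 16, 0, 0],
    [-1, 0, 0.005, -0.002, 16, 0, 0],
    [-1, 0, 0.005, -0.002, 16, 0, 0],
    [-1, 0, 0.005, -0.002, 16, 0, 0],
    [-1, 0, 0.005, -0.002, 16, 0, 0],
    [-1, 0, 0.005, -0.002, 16, 0, 0]
  ]
}}

```text
t: 27.1
tool_pos: [0.5919, 0.2555, 0.0575]
tool_rot: [-1.157, -1.548, 1.321]
contact_force: [-0.0, 0.8, -1.9]
opening: 0.039
```

```bash
python3 - <<'E'
from h import *
rows([]);o=get_obs()
print(tf(np.linalg.inv(T(*CASE)),o["tool_pos"]))
wire(cam("wrist"),"v2",(0,0,560,420),1.3,[]);wire(cam("side"),"v1",(160,190,330,370),3.3,[])
E
```

```text
f [-0.   0.8 -1.9] t 27.1 open 0.039 p [0.5919 0.2555 0.0575] q [ 0.29  0.19  1.8   0.    0.99 -1.56]
[[0.05009141 0.01904624 0.05751203]]
```

View pics/v2.png

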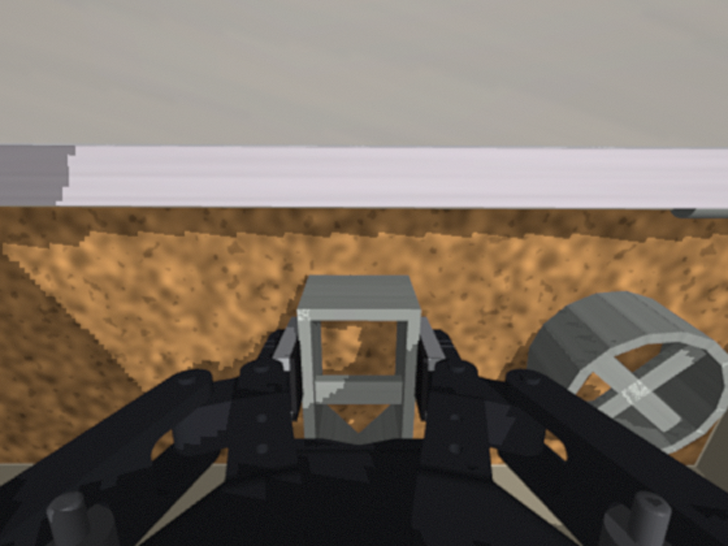

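View pics/v1.png

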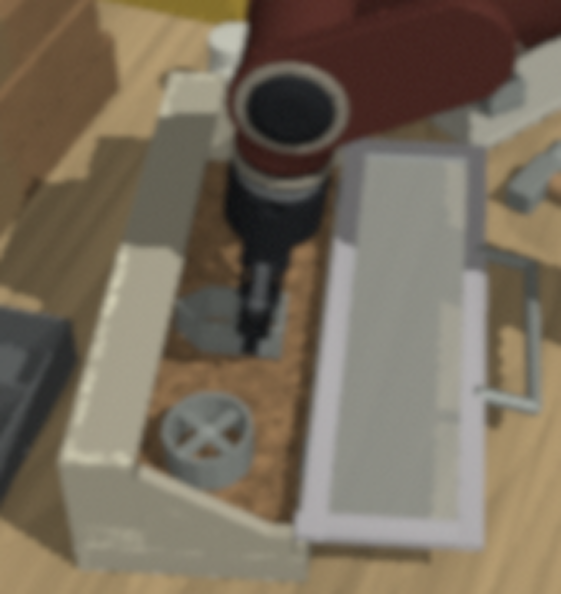

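Call:
{"api": "send_rows", "payload": {
  "deltas": [
    [-1, 0, 0.003, 0.0005, 0, 0, 0],
    [-1, 0, 0.005, 0.001, 0, 0, 0],
    [-1, 0, 0.006, 0.001, 0, 0, 0],
    [-1, 0, 0.006, 0.001, 0, 0, 0],
    [0.3, 0, 0.006, 0.001, 0, 0, 0],
    [0.3, 0, 0.006, 0.001, 0, 0, 0],
    [0.3, 0, 0.004, 0.001, 0, 0, 0],
    [0.3, 0, -0.02, 0.001, 0, 0, 0],
    [0.3, 0, -0.06, 0.001, 0, 0, 0],
    [0.3, 0, -0.11, 0.001, 0, 0, 0]
  ]
}}

```text
t: 28.45
tool_pos: [0.5735, 0.25, 0.1658]
tool_rot: [-1.156, -1.546, 1.323]
contact_force: [0.6, 0.1, 0.3]
opening: 0.0555
```

```bash
python3 - <<'E'
from h import *
c=casew(.073,.02,0)
wire(cam("side"),"w1",(160,190,330,370),3.3,strapl(c[0],c[1],CASE[2],.03))
d=cam("wrist");wire(d,"w2",(0,0,560,420),1.3,strapl(c[0],c[1],CASE[2],.03))
rows([])
E
```

```text
f [ 1.1 -0.   0.5] t 28.55 open 0.0555 p [0.578  0.2515 0.1741] q [ 0.29  0.02  1.78  0.    1.18 -1.56]
```

View pics/w2.png

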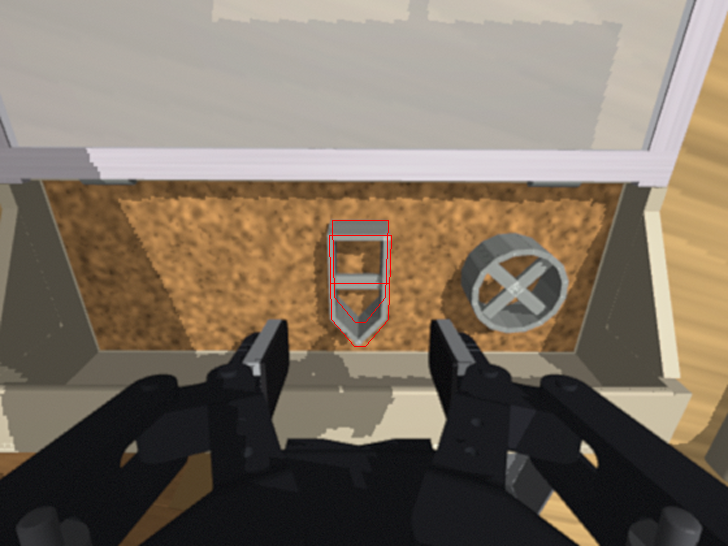

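View pics/w1.png

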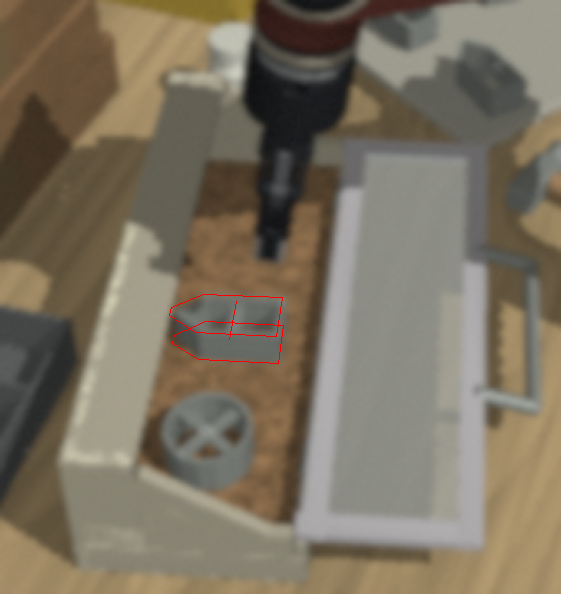

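```bash
python3 - <<'E'
from h import *
d=cam("wrist");c=casew(.0715,.1262,0)
wire(d,"x2",(300,130,500,300),3.5,ringl(c[0],c[1],.03))
m=pose(CY+90,20,CY+180)
rows([(tcp(casew(x,y,z),m),m) for x,y,z in((.06,.1262,.17),(.0715,.1262,.1),(.0715,.1262,.059))])
E
```

```text
[0.1072, 0.0101, -0.0261, -10.5, -0.1, 0.1]
[0.1072, 0.081, -0.0259, -10.5, -0.1, 0.1]
[0.1071, 0.1215, -0.0192, -10.5, -0.1, 0.1]
f [0.2 0.4 0.2] t 28.6 open 0.0554 p [0.5767 0.251  0.1708] q [ 0.29  0.02  1.78  0.    1.18 -1.56]
```

View pics/x2.png

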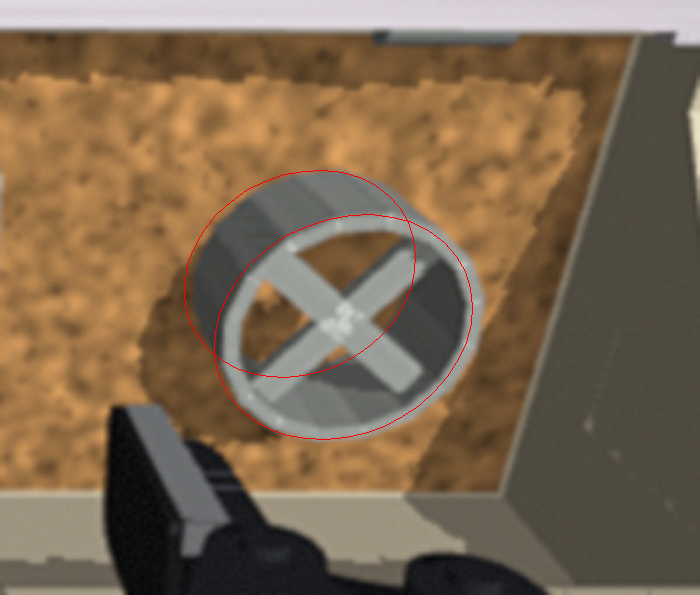

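Call:
{"api": "send_rows", "payload": {
  "deltas": [
    [1, 0.05, 0.01, -0.015, -5, 0, 0],
    [1, 0.1095, 0.01, -0.026, -10.5, 0, 0],
    [1, 0.1095, 0.01, -0.026, -10.5, 0, 0],
    [1, 0.1095, 0.05, -0.026, -10.5, 0, 0],
    [1, 0.1095, 0.081, -0.026, -10.5, 0, 0],
    [1, 0.1095, 0.1, -0.0225, -10.5, 0, 0],
    [1, 0.1095, 0.115, -0.02, -10.5, 0, 0],
    [1, 0.1095, 0.121, -0.019, -10.5, 0, 0],
    [1, 0.1095, 0.121, -0.019, -10.5, 0, 0],
    [1, 0.1095, 0.121, -0.019, -10.5, 0, 0]
  ],
  "newtons": 50
}}

```text
t: 29.85
tool_pos: [0.5804, 0.3665, 0.051]
tool_rot: [-1.27, -1.699, 1.197]
contact_force: [0.7, -0.4, 0.1]
opening: 0.0854
```

```bash
python3 - <<'E'
from h import *
m=pose(CY+90,20,CY+180)
rows([(tcp(casew(.0715,.1285,.058),m),m)])
wire(cam("wrist"),"y2",(0,0,560,420),1.3,[])
E
```

```text
[-0.0002, -0.0013, -0.0033, -0.4, -0.1, 0.1]
f [ 0.7 -0.4  0.1] t 29.85 open 0.0854 p [0.5804 0.3665 0.051 ] q [ 0.48  0.21  1.81 -0.09  0.78 -1.32]
```

View pics/y2.png

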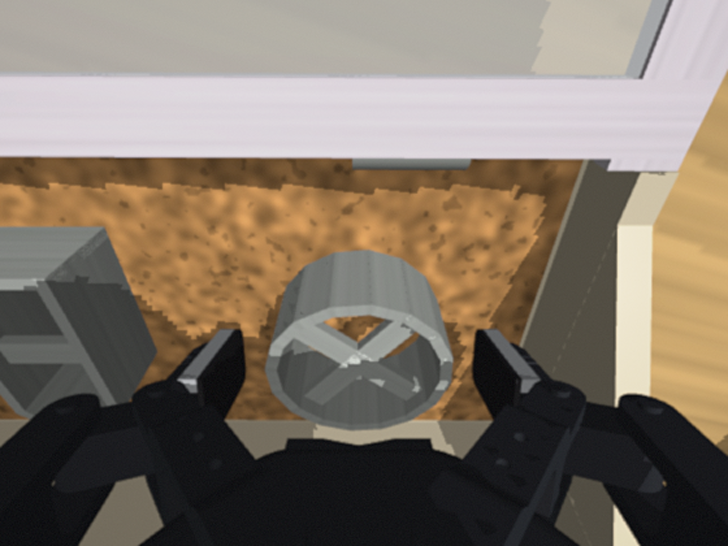

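Call:
{"api": "send_rows", "payload": {
  "deltas": [
    [0.5, 0, -0.003, -0.002, 0, 0, 0],
    [-1, 0, -0.003, -0.002, 0, 0, 0],
    [-1, 0, -0.003, -0.002, 0, 0, 0],
    [-1, 0, -0.003, -0.002, 0, 0, 0],
    [-1, 0, -0.003, -0.002, 0, 0, 0],
    [-1, 0, -0.003, -0.002, 0, 0, 0],
    [-1, 0, -0.04, -0.015, 0, 0, 0],
    [-1, 0, -0.08, -0.03, 0, 0, 0],
    [-1, 0, -0.13, -0.047, 0, 0, 0],
    [-1, 0, -0.13, -0.047, 0, 0, 0]
  ]
}}

```text
t: 31.15
tool_pos: [0.5834, 0.3677, 0.1949]
tool_rot: [-1.273, -1.706, 1.189]
contact_force: [0.4, 0.6, -2.1]
opening: 0.063
```

```bash
python3 - <<'E'
from h import *
d=cam("scene")
p=unproj(d,(np.array([[320,160]])/5+[155,195]),.03)[0];print("spot",p,tf(np.linalg.inv(T(*BLK)),p))
wire(d,"z1",(155,195,305,305),5,ringl(p[0],p[1],.03))
m=pose(CY+90,20,CY+180);m2=pose(59.3,20,149.3)
rows([(tcp([.60,.0,.19],m2),m2),(tcp([p[0],p[1],.19],m2),m2)])
wire(cam("wrist"),"z2",(0,0,560,420),1.3,[])
E
```

```text
spot [ 0.44204062 -0.23492716  0.03      ] [[-0.08324948 -0.03364484  0.03      ]]
[-0.3583, -0.0243, 0.0813, -0.3, 44.2, 16.1]
[-0.5391, -0.0982, 0.2862, -0.3, 44.2, 16.1]
f [-0.6  0.2 -3.2] t 31.2 open 0.0626 p [0.5816 0.3668 0.1906] q [ 0.48  0.05  1.73 -0.07  1.02 -1.35]
```

View pics/z1.png

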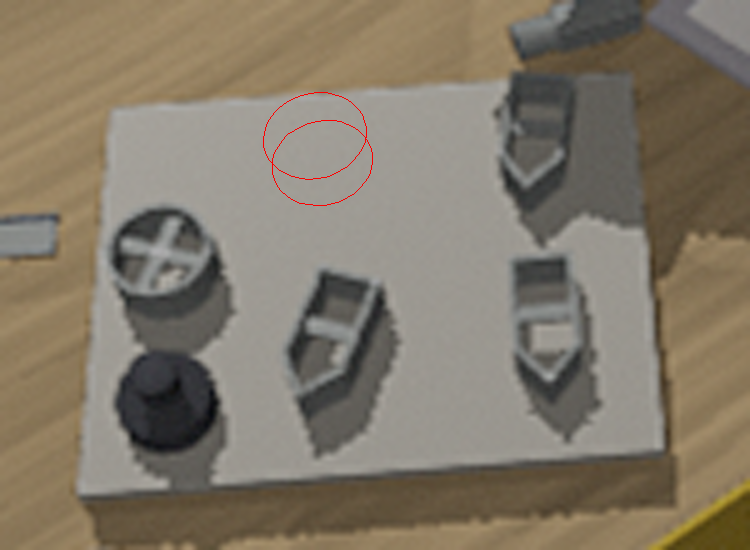

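View pics/z2.png

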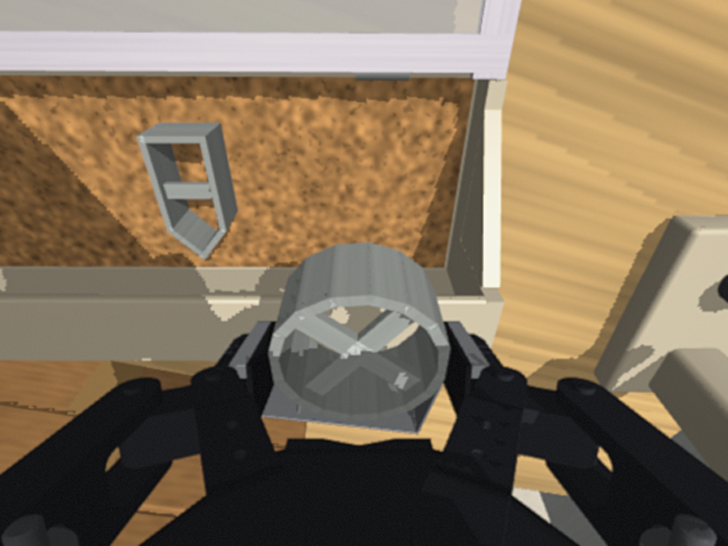

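Call:
{"api": "send_rows", "payload": {
  "deltas": [
    [-1, -0.06, -0.01, 0.032, 0, 5, 2],
    [-1, -0.12, -0.021, 0.064, 0, 10, 4],
    [-1, -0.18, -0.033, 0.095, 0, 15, 6],
    [-1, -0.24, -0.044, 0.127, 0, 20, 8],
    [-1, -0.29, -0.053, 0.154, 0, 26, 10],
    [-1, -0.34, -0.062, 0.18, 0, 33, 12],
    [-1, -0.39, -0.071, 0.207, 0, 38, 14],
    [-1, -0.44, -0.08, 0.233, -0.3, 44.2, 16.1],
    [-1, -0.49, -0.089, 0.26, -0.3, 44.2, 16.1],
    [-1, -0.534, -0.097, 0.284, -0.3, 44.2, 16.1]
  ]
}}

```text
t: 32.5
tool_pos: [0.4411, -0.2318, 0.1804]
tool_rot: [-1.718, -0.975, 0.693]
contact_force: [1.5, 0.1, -2.0]
opening: 0.0627
```

```bash
python3 - <<'E'
from h import *
m2=pose(59.3,20,149.3)
rows([(tcp([.447,-.232,z],m2),m2) for z in (.19,.1,.061)])
E
```

```text
[0.0028, -0.0023, -0.0081, -0.4, 0.1, -0.2]
[0.0031, 0.0825, 0.022, -0.4, 0.1, -0.2]
[0.0033, 0.1193, 0.0351, -0.4, 0.1, -0.2]
f [ 1.5  0.1 -2. ] t 32.5 open 0.0627 p [ 0.4411 -0.2318  0.1804] q [-0.65 -0.45  2.18  0.04  1.07 -1.7 ]
```

Call:
{"api": "send_rows", "payload": {
  "deltas": [
    [-1, 0.003, 0.03, 0.004, 0, 0, 0],
    [-1, 0.003, 0.06, 0.014, 0, 0, 0],
    [-1, 0.003, 0.085, 0.023, 0, 0, 0],
    [-1, 0.003, 0.105, 0.03, 0, 0, 0],
    [-1, 0.003, 0.115, 0.0335, 0, 0, 0],
    [-1, 0.003, 0.119, 0.035, 0, 0, 0],
    [-1, 0.003, 0.1195, 0.035, 0, 0, 0],
    [-1, 0.003, 0.1195, 0.035, 0, 0, 0],
    [-1, 0.003, 0.1195, 0.035, 0, 0, 0],
    [-1, 0.003, 0.1195, 0.035, 0, 0, 0]
  ]
}}

```text
t: 33.75
tool_pos: [0.4515, -0.2327, 0.0601]
tool_rot: [-1.723, -0.979, 0.692]
contact_force: [1.1, -0.2, -3.1]
opening: 0.0626
```

```bash
python3 - <<'E'
from h import *
m2=pose(59.3,20,149.3)
rows([(tcp([.447,-.232,z],m2),m2) for z in (.0595,)])
wire(cam("wrist"),"A2",(0,0,560,420),1.3,[])
E
```

```text
[-0.0016, 0.0042, 0.0042, -0.1, 0.1, -0.2]
f [ 1.1 -0.2 -3.1] t 33.75 open 0.0626 p [ 0.4515 -0.2327  0.0601] q [-0.64 -0.24  2.25  0.04  0.79 -1.7 ]
```

View pics/A2.png

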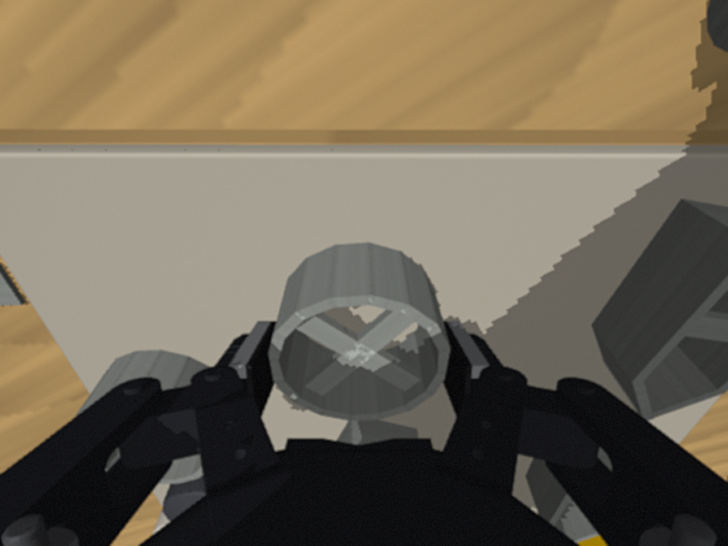

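Call:
{"api": "send_rows", "payload": {
  "deltas": [
    [-1, 0, 0.003, 0.001, 0, 0, 0],
    [-1, 0, 0.005, 0.002, 0, 0, 0],
    [-1, 0, 0.0055, 0.002, 0, 0, 0],
    [-1, 0, 0.0055, 0.002, 0, 0, 0],
    [0.7, 0, 0.0055, 0.002, 0, 0, 0],
    [0.7, 0, 0.0055, 0.002, 0, 0, 0],
    [0.7, 0, 0.0045, 0.002, 0, 0, 0],
    [0.7, 0, -0.01, 0.002, 0, 0, 0],
    [0.7, 0, -0.05, 0.002, 0, 0, 0],
    [0.7, 0, -0.1, 0.002, 0, 0, 0]
  ]
}}

```text
t: 35.05
tool_pos: [0.4196, -0.2132, 0.1527]
tool_rot: [-1.72, -0.977, 0.693]
contact_force: [0.6, -0.4, 0.4]
opening: 0.0725
```

```bash
python3 - <<'E'
from h import *
rows([])
wire(cam("wrist"),"B2",(0,0,560,420),1.3,[]);wire(cam("scene"),"B1",(155,120,435,305),2.8,[])
E
```

```text
f [ 0.6 -0.4  0.4] t 35.05 open 0.0725 p [ 0.4196 -0.2132  0.1527] q [-0.65 -0.51  2.27  0.04  1.04 -1.7 ]
```

View pics/B2.png

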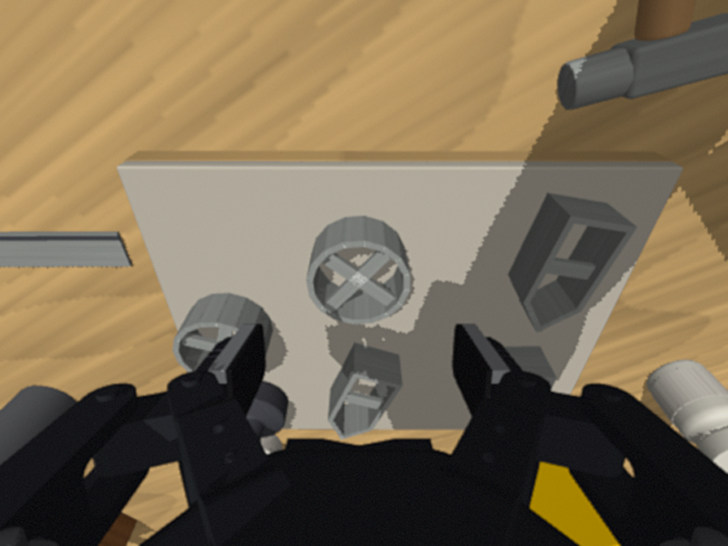

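View pics/B1.png

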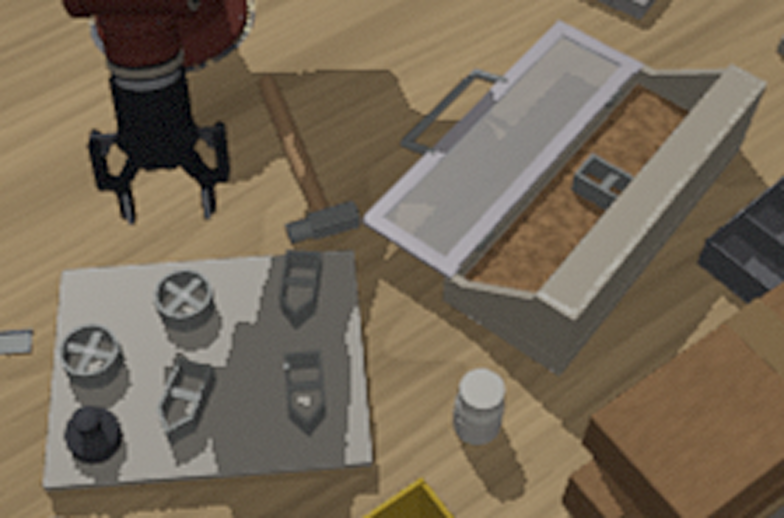

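```bash
python3 - <<'E'
from h import *
wire(cam("wrist"),"C2",(370,130,500,270),4.2,[]);
E
```

```text
(no output)
```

View pics/C2.png

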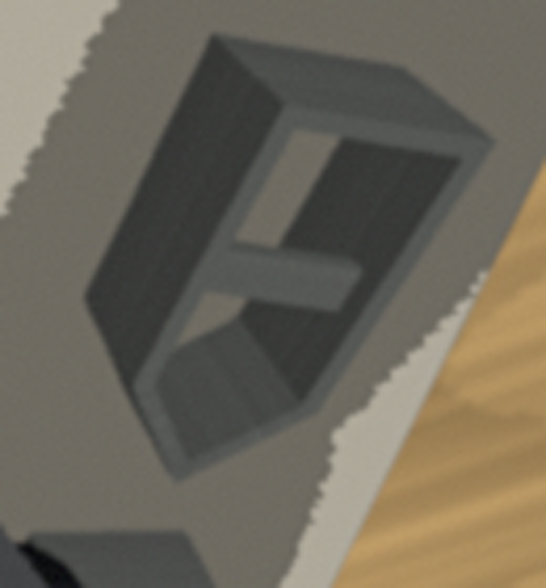

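```bash
python3 - <<'E'
from h import *
d=cam("wrist");o=np.array([370,130])*4.2
uv=np.array([(285,100),(495,142),(318,408),(137,388),(178,480)])+o
f=fitstrap(d,uv,["br","bl","sl","sr","tip"],s=4.2)
wire(cam("scene"),"D1",(155,195,305,305),5,strapl(*f,.03))
x,y,w=f;w=np.degrees(w)
rows([strapgrip(x,y,w,z) for z in (.15,.1)])
E
```

```text
strap [ 0.5117 -0.1195] yaw -40.1 res mm [0.5 1.7 1.5 1.2 1.1]
[0.13, 0.0122, -0.0132, 9.9, 9.2, 2.2]
[0.1302, 0.0593, 0.0038, 9.9, 9.2, 2.2]
f [-1.   0.5 -0.4] t 35.3 open 0.0726 p [ 0.4204 -0.2138  0.1526] q [-0.65 -0.51  2.27  0.04  1.04 -1.7 ]
```

View pics/D1.png

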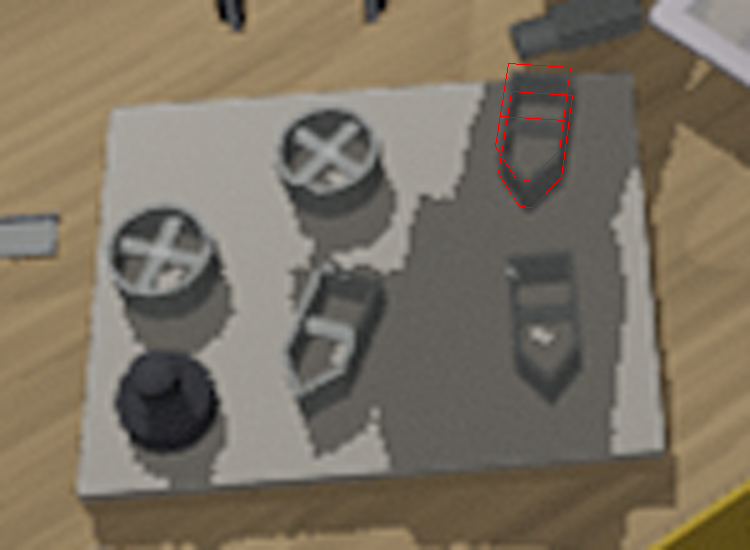

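Call:
{"api": "send_rows", "payload": {
  "deltas": [
    [0.52, 0.05, 0, -0.01, 5, 5, 1],
    [0.52, 0.1, 0.005, -0.013, 9.9, 9.2, 2.2],
    [0.52, 0.13, 0.012, -0.013, 9.9, 9.2, 2.2],
    [0.52, 0.13, 0.03, -0.007, 9.9, 9.2, 2.2],
    [0.52, 0.13, 0.052, 0.001, 9.9, 9.2, 2.2],
    [0.52, 0.13, 0.052, 0.001, 9.9, 9.2, 2.2],
    [0.52, 0.13, 0.052, 0.001, 9.9, 9.2, 2.2],
    [0.52, 0.13, 0.052, 0.001, 9.9, 9.2, 2.2],
    [0.52, 0.13, 0.052, 0.001, 9.9, 9.2, 2.2],
    [0.52, 0.13, 0.052, 0.001, 9.9, 9.2, 2.2]
  ],
  "newtons": 60
}}

```text
t: 36.55
tool_pos: [0.5014, -0.1109, 0.1038]
tool_rot: [-1.622, -0.755, 0.632]
contact_force: [0.8, 0.2, 0.3]
opening: 0.0648
```

```bash
python3 - <<'E'
from h import *
rows([strapgrip(.5117,-.1195,-40.1,z) for z in (.1,.057)])
d=cam("wrist")
wire(d,"E2",(160,80,400,340),2.3,strapl(.5117,-.1195,np.radians(-40.1),.03))
E
```

```text
[0.0001, 0.0085, 0.0023, 0.0, -0.0, 0.0]
[0.0, 0.0508, 0.0098, 0.0, -0.0, 0.0]
f [0.8 0.2 0.3] t 36.55 open 0.0648 p [ 0.5014 -0.1109  0.1038] q [-0.33 -0.18  2.09 -0.07  1.07 -1.17]
```

View pics/E2.png

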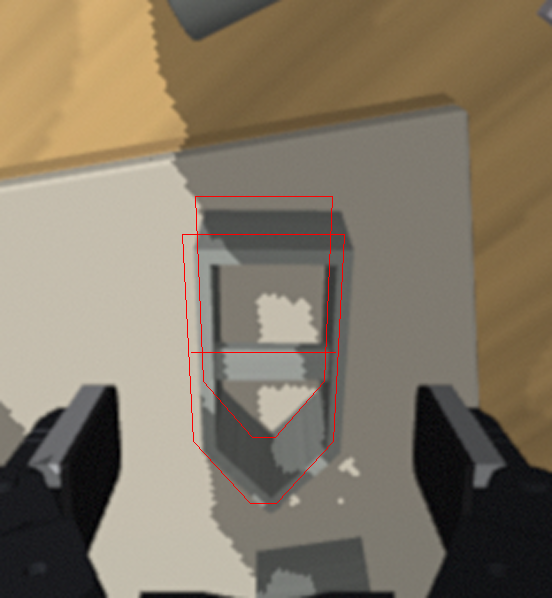

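Call:
{"api": "send_rows", "payload": {
  "deltas": [
    [0.52, 0.002, 0.02, 0.001, 0, 0, 0],
    [0.52, 0.002, 0.036, 0.004, 0, 0, 0],
    [0.52, 0.002, 0.046, 0.006, 0, 0, 0],
    [0.52, 0.002, 0.0505, 0.0078, 0, 0, 0],
    [0.52, 0.002, 0.0505, 0.0078, 0, 0, 0],
    [-1, 0.002, 0.0505, 0.0078, 0, 0, 0],
    [-1, 0.002, 0.0505, 0.0078, 0, 0, 0],
    [-1, 0.002, 0.0505, 0.0078, 0, 0, 0],
    [-1, 0.002, 0.0505, 0.0078, 0, 0, 0],
    [-1, 0.002, 0.0505, 0.0078, 0, 0, 0]
  ]
}}

```text
t: 37.85
tool_pos: [0.504, -0.1102, 0.0531]
tool_rot: [-1.622, -0.755, 0.632]
contact_force: [-1.8, 0.2, 5.9]
opening: 0.0388
```

```bash
python3 - <<'E'
from h import *
o=get_obs();p=np.array(o["tool_pos"]);m0=R.from_rotvec(o["tool_rot"]).as_matrix()
gp=p-.005*m0[:,1];print("gp",gp)
g=lambda x,y,z:strapgrip(*casew(x,y,0)[:2],CY,z)
rows([(p+[0,0,.13],m0),g(.055,-.06,.19),g(.055,-.06,.1),g(.055,-.06,.062),g(.073,-.06,.062),g(.073,-.06,.058)],o)
E
```

```text
gp [ 0.503302   -0.10961447  0.0580217 ]
[0.0001, -0.128, -0.0227, 0.0, 0.0, 0.0]
[0.2852, -0.1485, 0.0828, 0.1, -55.7, -9.8]
[0.2851, -0.0599, 0.0985, 0.1, -55.7, -9.8]
[0.2851, -0.0224, 0.1052, 0.1, -55.7, -9.8]
[0.3001, -0.0207, 0.0954, 0.1, -55.7, -9.8]
[0.3001, -0.0168, 0.0961, 0.1, -55.7, -9.8]
f [-1.8  0.2  5.9] t 37.85 open 0.0388 p [ 0.504  -0.1102  0.0531] q [-0.33 -0.1   2.11 -0.08  0.97 -1.16]
```

Call:
{"api": "send_rows", "payload": {
  "deltas": [
    [-1, 0, -0.04, -0.007, 0, 0, 0],
    [-1, 0, -0.09, -0.016, 0, 0, 0],
    [-1, 0, -0.128, -0.023, 0, 0, 0],
    [-1, 0.04, -0.138, -0.015, 0, -8, -1.4],
    [-1, 0.09, -0.14, 0.0, 0, -17, -3],
    [-1, 0.14, -0.143, 0.02, 0, -26, -4.6],
    [-1, 0.19, -0.145, 0.04, 0, -36, -6.3],
    [-1, 0.24, -0.147, 0.062, 0, -46, -8],
    [-1, 0.285, -0.1485, 0.083, 0, -55.7, -9.8],
    [-1, 0.285, -0.1485, 0.083, 0, -55.7, -9.8]
  ]
}}

```text
t: 39.1
tool_pos: [0.6038, 0.1797, 0.182]
tool_rot: [-1.162, -1.564, 1.316]
contact_force: [-0.3, -0.9, -3.4]
opening: 0.0386
```

```bash
python3 - <<'E'
from h import *
o=get_obs()
g=lambda x,y,z:strapgrip(*casew(x,y,0)[:2],CY,z)
rows([g(.055,-.06,.19),g(.055,-.06,.1),g(.055,-.06,.064)],o)
wire(cam("wrist"),"F2",(0,0,560,420),1.3,[])
E
```

```text
[-0.0029, -0.003, -0.0012, -0.2, 0.2, 0.1]
[-0.003, 0.0857, 0.0141, -0.2, 0.2, 0.1]
[-0.0031, 0.1212, 0.0202, -0.2, 0.2, 0.1]
f [-0.3 -0.9 -3.4] t 39.1 open 0.0386 p [0.6038 0.1797 0.182 ] q [ 0.16  0.01  1.77  0.03  1.19 -1.71]
```

View pics/F2.png

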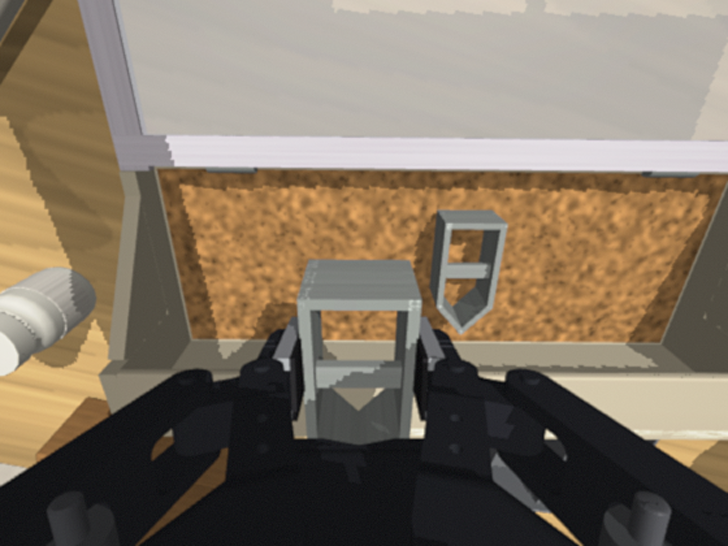

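Call:
{"api": "send_rows", "payload": {
  "deltas": [
    [-1, -0.003, 0.0, 0.002, 0, 0, 0],
    [-1, -0.003, 0.03, 0.008, 0, 0, 0],
    [-1, -0.003, 0.06, 0.013, 0, 0, 0],
    [-1, -0.003, 0.085, 0.017, 0, 0, 0],
    [-1, -0.003, 0.105, 0.021, 0, 0, 0],
    [-1, -0.003, 0.117, 0.023, 0, 0, 0],
    [-1, -0.003, 0.117, 0.023, 0, 0, 0],
    [-1, -0.003, 0.117, 0.023, 0, 0, 0],
    [-1, -0.003, 0.117, 0.023, 0, 0, 0],
    [-1, -0.003, 0.117, 0.023, 0, 0, 0]
  ]
}}

```text
t: 40.4
tool_pos: [0.6037, 0.1739, 0.0657]
tool_rot: [-1.169, -1.564, 1.311]
contact_force: [0.0, -0.3, -2.6]
opening: 0.039
```

```bash
python3 - <<'E'
from h import *
o=get_obs();print(tf(np.linalg.inv(T(*CASE)),o["tool_pos"]))
g=lambda x,y,z:strapgrip(*casew(x,y,0)[:2],CY,z)
rows([g(.073,-.06,.064),g(.073,-.06,.058)],o)
wire(cam("side"),"G1",(160,190,330,370),3.3,[])
E
```

```text
[[ 0.03833345 -0.06260476  0.06572043]]
[0.0026, 0.0101, -0.0191, 0.1, 0.0, 0.0]
[0.0026, 0.016, -0.018, 0.1, 0.0, 0.0]
f [ 0.  -0.3 -2.6] t 40.4 open 0.039 p [0.6037 0.1739 0.0657] q [ 0.15  0.14  1.85  0.03  0.98 -1.72]
```

View pics/G1.png

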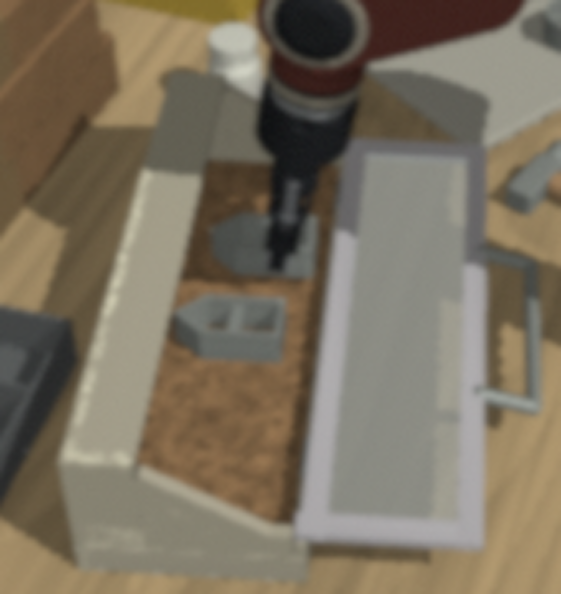

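Call:
{"api": "send_rows", "payload": {
  "deltas": [
    [-1, 0.002, 0.003, -0.006, 0, 0, 0],
    [-1, 0.002, 0.006, -0.012, 0, 0, 0],
    [-1, 0.002, 0.01, -0.018, 0, 0, 0],
    [-1, 0.002, 0.014, -0.018, 0, 0, 0],
    [-1, 0.002, 0.0155, -0.018, 0, 0, 0],
    [-1, 0.002, 0.0155, -0.018, 0, 0, 0],
    [0.3, 0.002, 0.0155, -0.018, 0, 0, 0],
    [0.3, 0.002, 0.0155, -0.018, 0, 0, 0],
    [0.3, 0.002, 0.014, -0.018, 0, 0, 0],
    [0.3, 0.002, -0.02, -0.018, 0, 0, 0]
  ]
}}

```text
t: 41.7
tool_pos: [0.614, 0.1793, 0.0847]
tool_rot: [-1.163, -1.558, 1.315]
contact_force: [0.1, 0.1, 0.2]
opening: 0.0555
```

```bash
python3 - <<'E'
from h import *
rows([])
wire(cam("side"),"H1",(160,190,330,370),3.3,[])
E
```

```text
f [0.1 0.1 0.2] t 41.7 open 0.0555 p [0.614  0.1793 0.0847] q [ 0.16  0.14  1.81  0.03  1.03 -1.71]
```

View pics/H1.png

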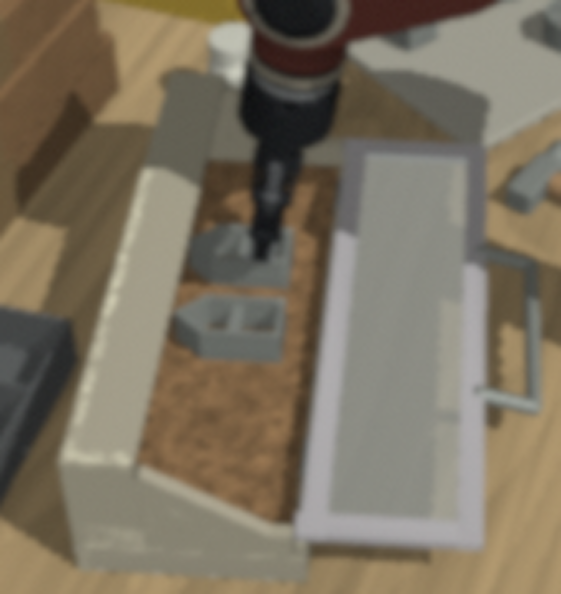

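```bash
python3 - <<'E'
from h import *
d=cam("scene");o=np.array([155,195])*5
f=fitstrap(d,np.array([(512,258),(568,254),(580,340),(517,347),(551,384)])+o,["br","bl","sl","sr","tip"],s=5)
g=fitstrap(d,np.array([(322,270),(384,288),(290,352),(346,374),(303,398)])+o,["br","bl","sr","sl","tip"],s=5)
wire(d,"I1",(155,195,305,305),5,strapl(*f,.03)+strapl(*g,.03))
x,y,w=f
rows([strapgrip(x,y,np.degrees(w),z) for z in (.2,.13,.1)])
E
```

```text
strap [ 0.6313 -0.1876] yaw -29.0 res mm [3.4 4.2 2.8 2.8 0.8]
strap [ 0.5687 -0.2981] yaw -52.0 res mm [3.  3.8 4.7 1.4 2.2]
[-0.3462, -0.1196, 0.0819, 0.4, 44.7, 8.0]
[-0.3461, -0.0508, 0.0945, 0.4, 44.7, 8.0]
[-0.3461, -0.0213, 0.0999, 0.4, 44.7, 8.0]
f [1.2 0.7 0.1] t 41.8 open 0.0556 p [0.6188 0.1801 0.092 ] q [ 0.16  0.13  1.8   0.03  1.03 -1.71]
```

View pics/I1.png

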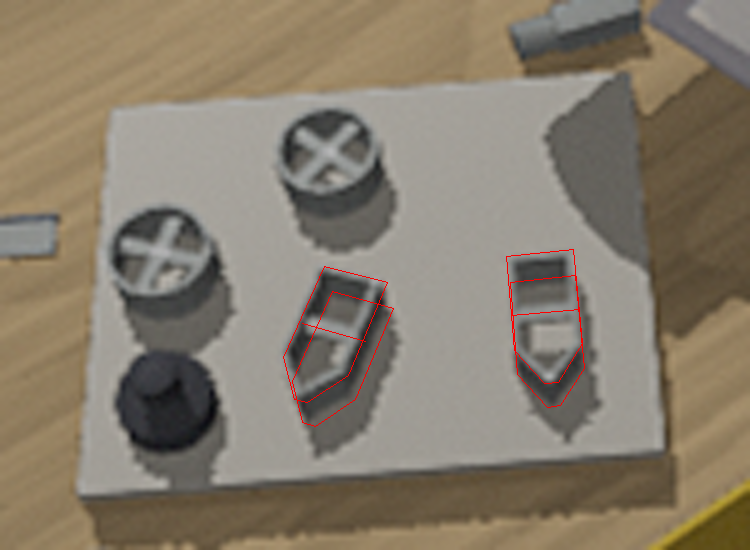

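Call:
{"api": "send_rows", "payload": {
  "deltas": [
    [0.52, 0, -0.06, 0.01, 0, 0, 0],
    [0.52, 0, -0.11, 0, 0, 0, 0],
    [0.52, -0.05, -0.12, 0.01, 0, 6, 1],
    [0.52, -0.1, -0.12, 0.022, 0, 14, 2.4],
    [0.52, -0.15, -0.12, 0.034, 0, 22, 4],
    [0.52, -0.2, -0.12, 0.047, 0, 30, 5.3],
    [0.52, -0.25, -0.12, 0.06, 0, 38, 6.8],
    [0.52, -0.3, -0.12, 0.071, 0.4, 44.7, 8],
    [0.52, -0.346, -0.12, 0.082, 0.4, 44.7, 8],
    [0.52, -0.346, -0.06, 0.093, 0.4, 44.7, 8]
  ]
}}

```text
t: 43.05
tool_pos: [0.621, -0.1862, 0.1365]
tool_rot: [-1.57, -0.918, 0.769]
contact_force: [0.7, 0.4, -0.4]
opening: 0.0647
```

```bash
python3 - <<'E'
from h import *
rows([strapgrip(.6313,-.1876,-29,z) for z in (.1,.057)])
d=cam("wrist")
wire(d,"J2",(0,0,560,420),1.4,strapl(.6313,-.1876,np.radians(-29),.03)+strapl(.5687,-.2981,np.radians(-52),.03))
E
```

```text
[0.0039, 0.0399, 0.0119, 0.5, -0.1, -0.2]
[0.004, 0.0822, 0.0197, 0.5, -0.1, -0.2]
f [ 0.7  0.4 -0.4] t 43.05 open 0.0647 p [ 0.621  -0.1862  0.1365] q [-0.4   0.09  1.77 -0.03  1.1  -1.45]
```

View pics/J2.png

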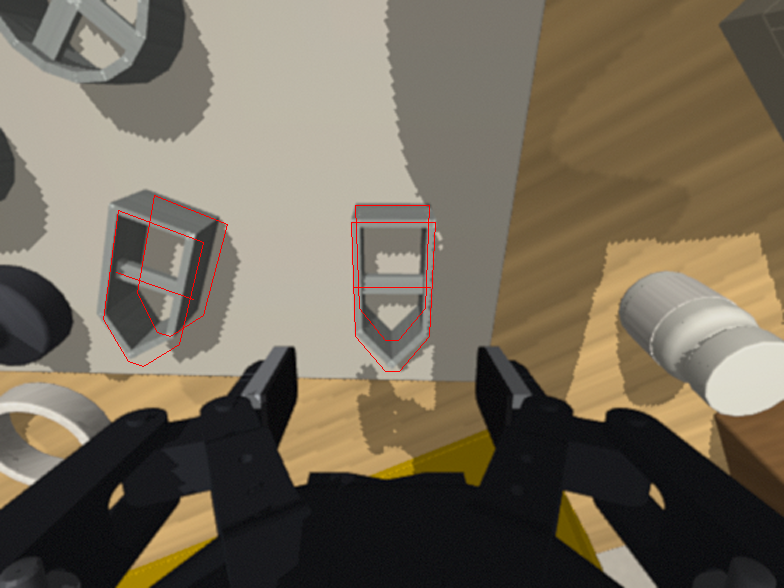

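Call:
{"api": "send_rows", "payload": {
  "deltas": [
    [0.52, 0.003, 0.03, 0.01, 0.4, 0, 0],
    [0.52, 0.003, 0.055, 0.015, 0.4, 0, 0],
    [0.52, 0.003, 0.072, 0.018, 0.4, 0, 0],
    [0.52, 0.003, 0.081, 0.02, 0.4, 0, 0],
    [0.52, 0.003, 0.081, 0.02, 0.4, 0, 0],
    [0.52, 0.003, 0.081, 0.02, 0.4, 0, 0],
    [-1, 0.003, 0.081, 0.02, 0.4, 0, 0],
    [-1, 0.003, 0.081, 0.02, 0.4, 0, 0],
    [-1, 0.003, 0.081, 0.02, 0.4, 0, 0],
    [-1, 0.003, 0.081, 0.02, 0.4, 0, 0]
  ]
}}

```text
t: 44.35
tool_pos: [0.6133, -0.1762, 0.0487]
tool_rot: [-1.552, -0.911, 0.779]
contact_force: [-0.9, 0.2, 6.6]
opening: 0.0393
```

```bash
python3 - <<'E'
from h import *
o=get_obs();p=np.array(o["tool_pos"]);m0=R.from_rotvec(o["tool_rot"]).as_matrix()
gp=p-.005*m0[:,1];print("gp",gp, strapgrip(.6313,-.1876,-29,.057)[0])
g=lambda x,y,z:strapgrip(*casew(x,y,0)[:2],CY,z)
rows([(p+[0,0,.14],m0),g(.052,-.14,.2),g(.052,.10,.2)],o)
wire(cam("wrist"),"K2",(0,0,560,420),1.3,[])
E
```

```text
gp [ 0.61258795 -0.175783    0.05366228] [ 0.61894008 -0.18074879  0.05207596]
[-0.0006, -0.1381, -0.0228, 0.0, 0.0, 0.0]
[0.2464, -0.1655, 0.0974, -0.7, -44.7, -7.9]
[0.4149, -0.1941, 0.2659, -0.7, -44.7, -7.9]
f [-0.9  0.2  6.6] t 44.35 open 0.0393 p [ 0.6133 -0.1762  0.0487] q [-0.39  0.19  1.82 -0.03  0.97 -1.44]
```

View pics/K2.png

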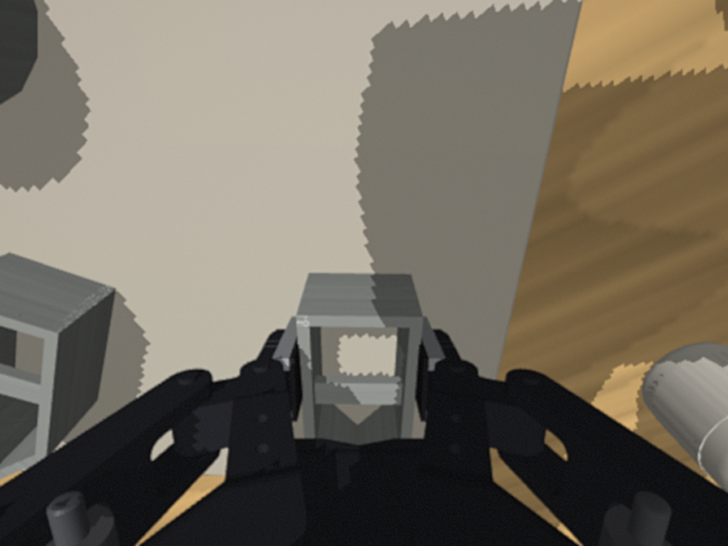

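Call:
{"api": "send_rows", "payload": {
  "deltas": [
    [-1, 0, -0.05, -0.008, 0, 0, 0],
    [-1, 0, -0.1, -0.016, 0, 0, 0],
    [-1, 0, -0.138, -0.023, 0, 0, 0],
    [-1, 0.03, -0.142, -0.014, 0, -6, -1],
    [-1, 0.07, -0.147, 0.01, 0, -14, -2.5],
    [-1, 0.11, -0.152, 0.03, -0.2, -22, -4],
    [-1, 0.15, -0.157, 0.05, -0.3, -30, -5.3],
    [-1, 0.2, -0.16, 0.074, -0.5, -38, -6.7],
    [-1, 0.246, -0.165, 0.1, -0.7, -44.7, -7.9],
    [-1, 0.246, -0.165, 0.1, -0.7, -44.7, -7.9]
  ]
}}

```text
t: 45.65
tool_pos: [0.6209, 0.1038, 0.1914]
tool_rot: [-1.161, -1.565, 1.315]
contact_force: [0.1, -1.9, -3.2]
opening: 0.0393
```

```bash
python3 - <<'E'
from h import *
o=get_obs()
g=lambda x,y,z:strapgrip(*casew(x,y,0)[:2],CY,z,off=-.022)
rows([g(.052,-.14,.19),g(.052,-.14,.1),g(.052,-.14,.063),g(.073,-.14,.063),g(.073,-.14,.0545)],o)
wire(cam("wrist"),"L2",(0,0,560,420),1.3,[])
E
```

```text
[-0.0053, 0.0055, 0.0052, -0.2, 0.2, 0.2]
[-0.0056, 0.0942, 0.0205, -0.2, 0.2, 0.2]
[-0.0057, 0.1307, 0.0267, -0.2, 0.2, 0.2]
[-0.0058, 0.1343, 0.006, -0.2, 0.2, 0.2]
[-0.0058, 0.1426, 0.0075, -0.2, 0.2, 0.2]
f [ 0.1 -1.9 -3.2] t 45.65 open 0.0393 p [0.6209 0.1038 0.1914] q [ 0.03  0.    1.76  0.05  1.21 -1.85]
```

View pics/L2.png

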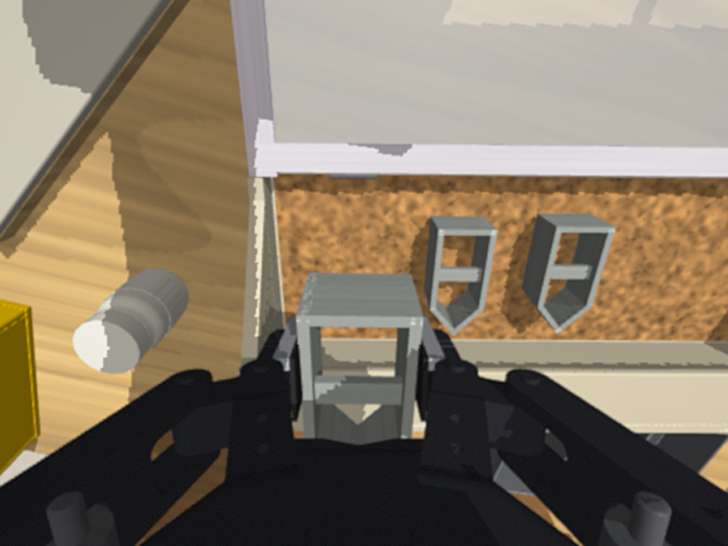

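Call:
{"api": "send_rows", "payload": {
  "deltas": [
    [-1, -0.003, 0.0, 0.003, 0, 0, 0],
    [-1, -0.003, 0.03, 0.01, 0, 0, 0],
    [-1, -0.003, 0.06, 0.015, 0, 0, 0],
    [-1, -0.003, 0.09, 0.02, 0, 0, 0],
    [-1, -0.003, 0.112, 0.024, 0, 0, 0],
    [-1, -0.003, 0.125, 0.026, 0, 0, 0],
    [-1, -0.003, 0.125, 0.026, 0, 0, 0],
    [-1, -0.003, 0.125, 0.026, 0, 0, 0],
    [-1, -0.003, 0.125, 0.026, 0, 0, 0],
    [-1, -0.003, 0.125, 0.026, 0, 0, 0]
  ]
}}

```text
t: 46.95
tool_pos: [0.6197, 0.097, 0.0663]
tool_rot: [-1.167, -1.564, 1.31]
contact_force: [-0.5, -0.1, -1.8]
opening: 0.0389
```

```bash
python3 - <<'E'
from h import *
o=get_obs()
g=lambda x,y,z:strapgrip(*casew(x,y,0)[:2],CY,z,off=-.022)
rows([g(.052,-.14,.063),g(.073,-.14,.063),g(.073,-.14,.0545)],o)
wire(cam("wrist"),"M2",(0,0,560,420),1.3,[]);wire(cam("side"),"M1",(160,190,330,370),3.3,[])
E
```

```text
[0.0009, 0.0079, 0.0024, 0.0, -0.0, 0.1]
[0.0009, 0.0116, -0.0182, 0.0, -0.0, 0.1]
[0.0009, 0.02, -0.0168, 0.0, -0.0, 0.1]
f [-0.5 -0.1 -1.8] t 46.95 open 0.0389 p [0.6197 0.097  0.0663] q [ 0.02  0.13  1.85  0.06  0.99 -1.87]
```

View pics/M2.png

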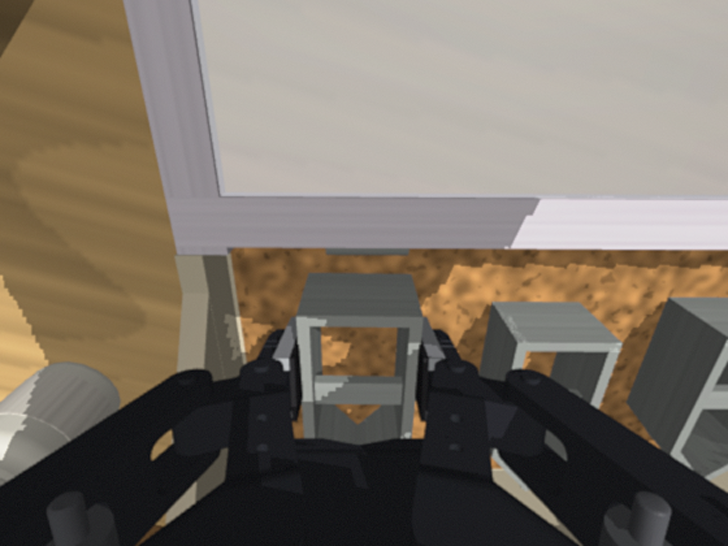

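Call:
{"api": "send_rows", "payload": {
  "deltas": [
    [-1, 0.007, 0.003, -0.003, 0, 0, 0],
    [-1, 0.007, 0.006, -0.01, 0, 0, 0],
    [-1, 0.007, 0.011, -0.018, 0, 0, 0],
    [-1, 0.007, 0.016, -0.017, 0, 0, 0],
    [-1, 0.007, 0.0195, -0.017, 0, 0, 0],
    [-1, 0.007, 0.0195, -0.017, 0, 0, 0],
    [0.15, 0.007, 0.0195, -0.017, 0, 0, 0],
    [0.15, 0.007, 0.0195, -0.017, 0, 0, 0],
    [0.15, 0.007, 0.018, -0.017, 0, 0, 0],
    [0.15, 0.007, -0.02, -0.017, 0, 0, 0]
  ]
}}

```text
t: 48.3
tool_pos: [0.6274, 0.1072, 0.0848]
tool_rot: [-1.161, -1.558, 1.314]
contact_force: [0.3, -0.5, 1.0]
opening: 0.0492
```

```bash
python3 - <<'E'
from h import *
d=cam("scene")
x,y,w=.5620,-.3010,-50
rows([strapgrip(x,y,w,z) for z in (.2,.13)])
wire(cam("side"),"N1",(160,190,330,370),3.3,[]);wire(d,"N2",(155,120,435,305),2.8,[])
E
```

```text
[-0.359, -0.134, 0.1669, 0.2, 65.4, 11.7]
[-0.359, -0.0651, 0.1793, 0.2, 65.4, 11.7]
f [3.1 0.9 3.4] t 48.35 open 0.0489 p [0.6316 0.1074 0.093 ] q [ 0.03  0.13  1.81  0.05  1.03 -1.85]
```

View pics/N1.png

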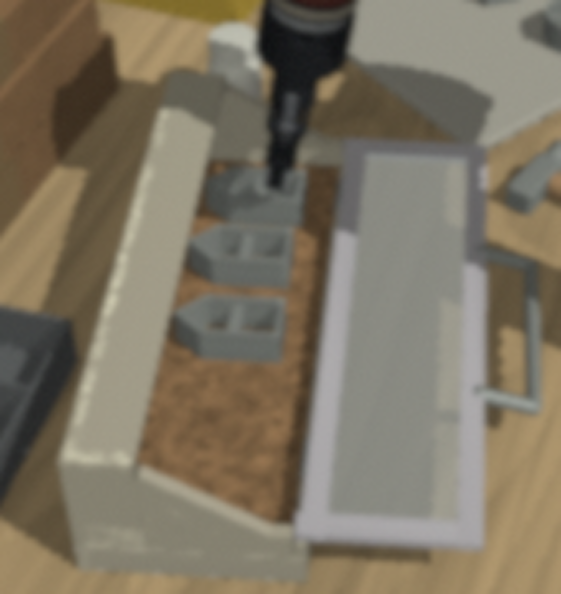

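View pics/N2.png

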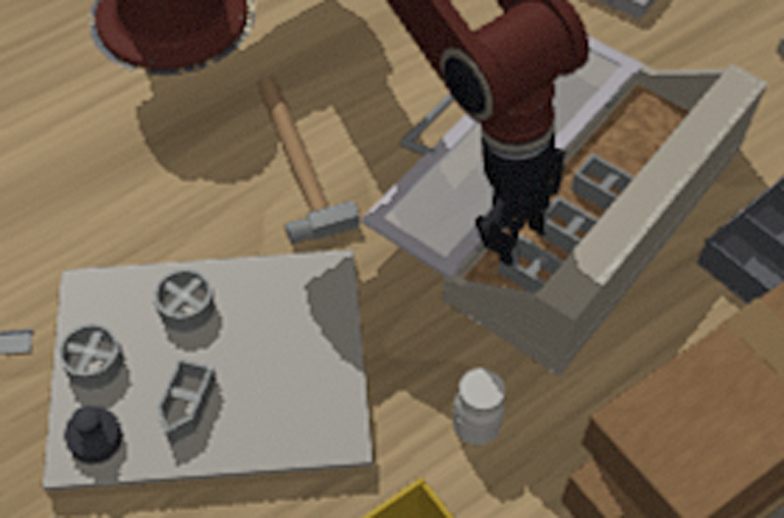

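Call:
{"api": "send_rows", "payload": {
  "deltas": [
    [0.15, 0, -0.05, 0, 0, 0, 0],
    [0.3, 0, -0.11, 0.0, 0, 0, 0],
    [0.52, -0.03, -0.134, 0.02, 0, 6, 1],
    [0.52, -0.08, -0.134, 0.045, 0, 14, 2.4],
    [0.52, -0.13, -0.134, 0.07, 0, 22, 4],
    [0.52, -0.18, -0.134, 0.09, 0, 32, 5.7],
    [0.52, -0.23, -0.134, 0.11, 0, 42, 7.5],
    [0.52, -0.28, -0.134, 0.133, 0.2, 52, 9.3],
    [0.52, -0.32, -0.134, 0.15, 0.2, 60, 10.7],
    [0.52, -0.359, -0.134, 0.167, 0.2, 65.4, 11.7]
  ]
}}

```text
t: 49.65
tool_pos: [0.5513, -0.2918, 0.1899]
tool_rot: [-1.665, -0.599, 0.511]
contact_force: [-0.2, -0.5, 0.2]
opening: 0.0645
```

```bash
python3 - <<'E'
from h import *
rows([strapgrip(.562,-.301,-50,z) for z in (.15,.1,.057)])
d=cam("wrist")
wire(d,"O2",(0,0,560,420),1.4,strapl(.562,-.301,np.radians(-50),.03))
p=unproj(cam("scene"),(np.array([[165,375]])/5+[155,195]),.085)[0];print("weight",p)
E
```

```text
[0.0024, 0.0442, 0.0079, -0.2, -0.2, -0.3]
[0.0027, 0.0934, 0.0164, -0.2, -0.2, -0.3]
[0.0029, 0.1358, 0.0237, -0.2, -0.2, -0.3]
f [-0.2 -0.5  0.2] t 49.65 open 0.0645 p [ 0.5513 -0.2918  0.1899] q [-0.58 -0.    1.77 -0.06  1.21 -1.26]
weight [ 0.55037801 -0.38864513  0.085     ]
```

View pics/O2.png

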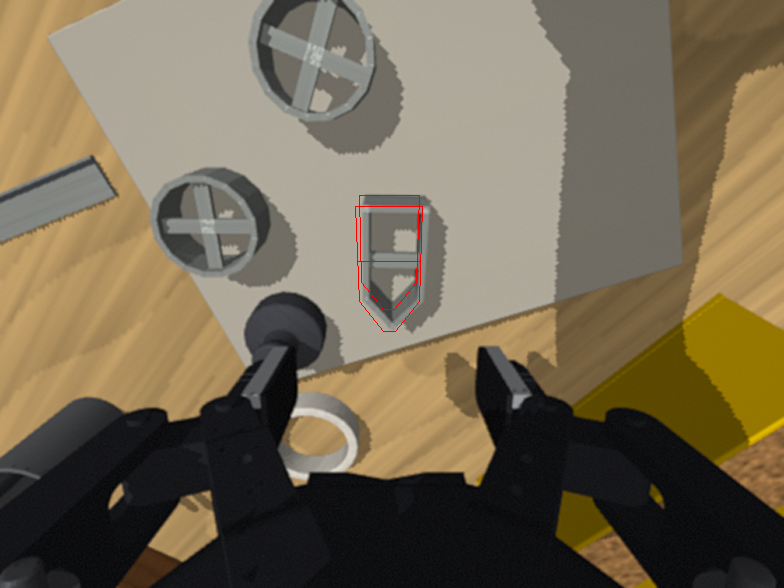

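Call:
{"api": "send_rows", "payload": {
  "deltas": [
    [0.52, 0.004, 0.044, 0.008, 0, 0, 0],
    [0.52, 0.004, 0.08, 0.014, 0, 0, 0],
    [0.52, 0.004, 0.105, 0.018, 0, 0, 0],
    [0.52, 0.004, 0.122, 0.021, 0, 0, 0],
    [0.52, 0.004, 0.132, 0.023, 0, 0, 0],
    [0.52, 0.004, 0.132, 0.023, 0, 0, 0],
    [0.52, 0.004, 0.132, 0.023, 0, 0, 0],
    [-1, 0.004, 0.132, 0.023, 0, 0, 0],
    [-1, 0.004, 0.132, 0.023, 0, 0, 0],
    [-1, 0.004, 0.132, 0.023, 0, 0, 0]
  ]
}}

```text
t: 51.0
tool_pos: [0.5549, -0.2885, 0.058]
tool_rot: [-1.666, -0.603, 0.513]
contact_force: [-0.2, 0.6, 5.7]
opening: 0.0383
```

```bash
python3 - <<'E'
from h import *
o=get_obs();p=np.array(o["tool_pos"]);m0=R.from_rotvec(o["tool_rot"]).as_matrix()
gp=p-.005*m0[:,1];a=np.radians(-50);r=gp[:2]-[.562,-.301];print("gp",gp,"along",r@[np.cos(a),np.sin(a)])
g=lambda x,y,z:strapgrip(*casew(x,y,0)[:2],CY,z)
rows([(p+[0,0,.15],m0),g(.052,.10,.2)],o)
wire(cam("wrist"),"P2",(0,0,560,420),1.3,[])
E
```

```text
gp [ 0.55440147 -0.28784937  0.06295016] along -0.014958205796845562
[-0.0006, -0.1478, -0.0259, 0.0, 0.0, 0.0]
[0.3987, -0.218, 0.4411, -0.2, -65.4, -11.7]
f [-0.2  0.6  5.7] t 51.0 open 0.0383 p [ 0.5549 -0.2885  0.058 ] q [-0.58  0.15  1.85 -0.07  0.98 -1.24]
```

View pics/P2.png

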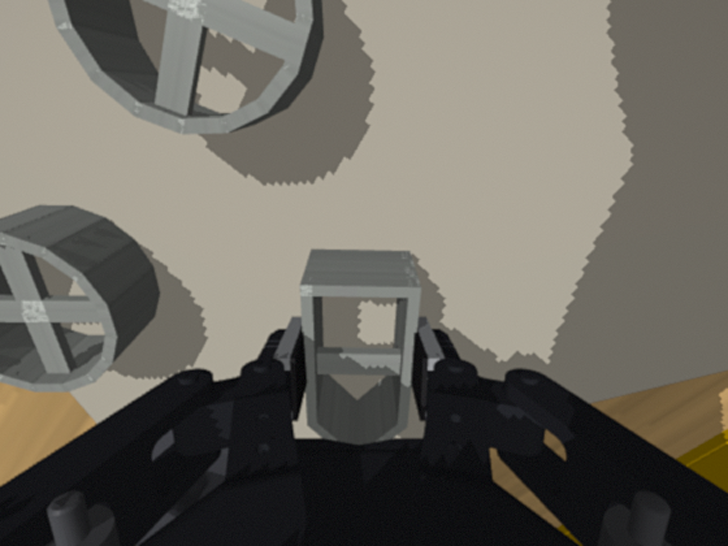

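Call:
{"api": "send_rows", "payload": {
  "deltas": [
    [0.1, 0, 0, 0, 0, 0, 0],
    [0.1, 0, 0, 0, 0, 0, 0],
    [0.1, 0, 0.005, 0.001, 0, 0, 0],
    [0.1, 0, 0.006, 0.001, 0, 0, 0],
    [0.1, 0, 0.006, 0.001, 0, 0, 0],
    [0.1, 0, 0.006, 0.001, 0, 0, 0],
    [-1, 0, 0.006, 0.001, 0, 0, 0],
    [-1, 0, 0.006, 0.001, 0, 0, 0],
    [-1, 0, 0.006, 0.001, 0, 0, 0],
    [-1, 0, 0.006, 0.001, 0, 0, 0]
  ]
}}

```text
t: 52.3
tool_pos: [0.5545, -0.2881, 0.0509]
tool_rot: [-1.665, -0.603, 0.513]
contact_force: [-0.1, 1.7, 3.5]
opening: 0.0389
```

```bash
python3 - <<'E'
from h import *
o=get_obs();p=np.array(o["tool_pos"]);m0=R.from_rotvec(o["tool_rot"]).as_matrix()
gp=p-.005*m0[:,1];a=np.radians(-50);r=gp[:2]-[.562,-.301];print("gp",gp,"along",r@[np.cos(a),np.sin(a)])
g=lambda x,y,z:strapgrip(*casew(x,y,0)[:2],CY,z)
rows([(p+[0,0,.15],m0),g(.052,.10,.2)],o)
E
```

```text
gp [ 0.55391804 -0.28745323  0.05582104] along -0.015572411668294029
[-0.0006, -0.1478, -0.0256, 0.0, 0.0, 0.0]
[0.3987, -0.2243, 0.4396, -0.3, -65.4, -11.7]
f [-0.1  1.7  3.5] t 52.3 open 0.0389 p [ 0.5545 -0.2881  0.0509] q [-0.58  0.16  1.85 -0.07  0.97 -1.24]
```

Call:
{"api": "send_rows", "payload": {
  "deltas": [
    [-1, 0, -0.05, -0.009, 0, 0, 0],
    [-1, 0, -0.1, -0.017, 0, 0, 0],
    [-1, 0, -0.148, -0.025, 0, 0, 0],
    [-1, 0.02, -0.153, 0.0, 0, -5, -1],
    [-1, 0.06, -0.16, 0.04, 0, -11, -2],
    [-1, 0.1, -0.167, 0.085, 0, -18, -3],
    [-1, 0.14, -0.174, 0.13, 0, -25, -4.5],
    [-1, 0.18, -0.181, 0.175, 0, -32, -5.7],
    [-1, 0.22, -0.189, 0.22, 0, -39, -7],
    [-1, 0.26, -0.197, 0.265, 0, -46, -8.2]
  ]
}}

```text
t: 53.55
tool_pos: [0.563, 0.107, 0.1966]
tool_rot: [-1.359, -1.289, 1.089]
contact_force: [0.8, -0.1, -2.6]
opening: 0.0389
```

```bash
python3 - <<'E'
from h import *
o=get_obs()
g=lambda x,y,z:strapgrip(*casew(x,y,0)[:2],CY,z)
rows([g(.052,.10,.2),g(.052,.1,.1)],o)
E
```

```text
[0.2221, -0.0014, 0.0176, -0.4, -19.2, -3.3]
[0.2221, 0.0972, 0.0343, -0.4, -19.2, -3.3]
f [ 0.8 -0.1 -2.6] t 53.55 open 0.0389 p [0.563  0.107  0.1966] q [ 0.07 -0.14  1.89 -0.02  1.23 -1.45]
```

Call:
{"api": "send_rows", "payload": {
  "deltas": [
    [-1, 0.045, -0.001, 0.003, 0, -5, -1],
    [-1, 0.09, -0.001, 0.006, 0, -10, -1.6],
    [-1, 0.135, -0.001, 0.01, -0.2, -15, -2.5],
    [-1, 0.18, -0.001, 0.013, -0.4, -19.2, -3.3],
    [-1, 0.22, -0.001, 0.017, -0.4, -19.2, -3.3],
    [-1, 0.22, -0.001, 0.017, -0.4, -19.2, -3.3],
    [-1, 0.22, 0.03, 0.023, -0.4, -19.2, -3.3],
    [-1, 0.22, 0.06, 0.028, -0.4, -19.2, -3.3],
    [-1, 0.22, 0.085, 0.032, -0.4, -19.2, -3.3],
    [-1, 0.22, 0.085, 0.032, -0.4, -19.2, -3.3]
  ]
}}

```text
t: 54.8
tool_pos: [0.5572, 0.3238, 0.1049]
tool_rot: [-1.169, -1.554, 1.314]
contact_force: [-0.7, 0.6, -2.7]
opening: 0.0393
```

```bash
python3 - <<'E'
from h import *
o=get_obs()
g=lambda x,y,z:strapgrip(*casew(x,y,0)[:2],CY,z)
rows([g(.052,.10,.1),g(.052,.1,.066),g(.073,.1,.064),g(.073,.1,.0565)],o)
wire(cam("wrist"),"Q2",(0,0,560,420),1.3,[])
E
```

```text
[0.0057, 0.0099, -0.0, -0.4, -0.3, -0.1]
[0.0057, 0.0434, 0.0057, -0.4, -0.3, -0.1]
[0.0058, 0.0489, -0.0147, -0.4, -0.3, -0.1]
[0.0059, 0.0563, -0.0134, -0.4, -0.3, -0.1]
f [-0.7  0.6 -2.7] t 54.8 open 0.0393 p [0.5572 0.3238 0.1049] q [ 0.42  0.13  1.78 -0.03  1.06 -1.42]
```

View pics/Q2.png

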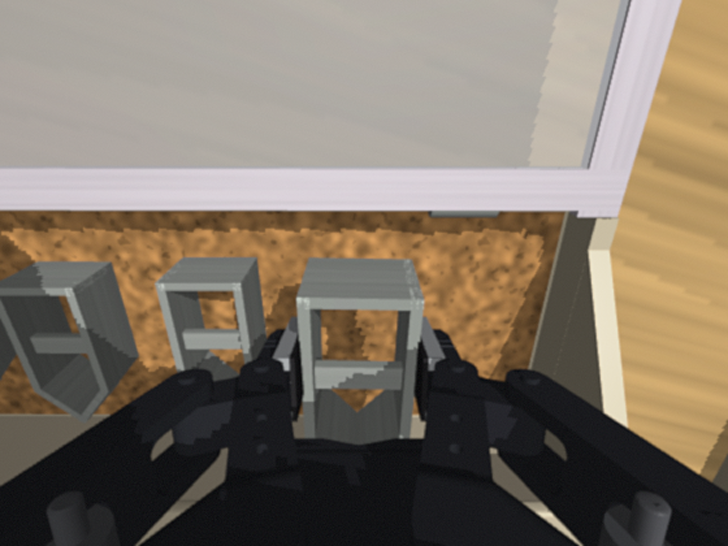

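Call:
{"api": "send_rows", "payload": {
  "deltas": [
    [-1, 0.005, 0.01, 0.001, 0, 0, 0],
    [-1, 0.005, 0.025, 0.003, 0, 0, 0],
    [-1, 0.005, 0.038, 0.005, 0, 0, 0],
    [-1, 0.005, 0.042, 0.006, 0, 0, 0],
    [-1, 0.005, 0.042, 0.006, 0, 0, 0],
    [-1, 0.005, 0.043, 0.002, 0, 0, 0],
    [-1, 0.005, 0.045, -0.005, 0, 0, 0],
    [-1, 0.005, 0.049, -0.0145, 0, 0, 0],
    [-1, 0.005, 0.05, -0.0145, 0, 0, 0],
    [-1, 0.005, 0.05, -0.0145, 0, 0, 0]
  ]
}}

```text
t: 56.1
tool_pos: [0.5804, 0.3372, 0.0622]
tool_rot: [-1.172, -1.561, 1.308]
contact_force: [0.4, 0.4, -2.6]
opening: 0.0391
```

```bash
python3 - <<'E'
from h import *
o=get_obs()
g=lambda x,y,z:strapgrip(*casew(x,y,0)[:2],CY,z)
rows([g(.073,.1,.0565)],o)
wire(cam("side"),"R1",(160,190,330,370),3.3,[])
E
```

```text
[-0.0006, 0.0098, 0.0051, 0.1, -0.2, -0.1]
f [ 0.4  0.4 -2.6] t 56.1 open 0.0391 p [0.5804 0.3372 0.0622] q [ 0.43  0.24  1.74 -0.03  0.99 -1.41]
```

View pics/R1.png

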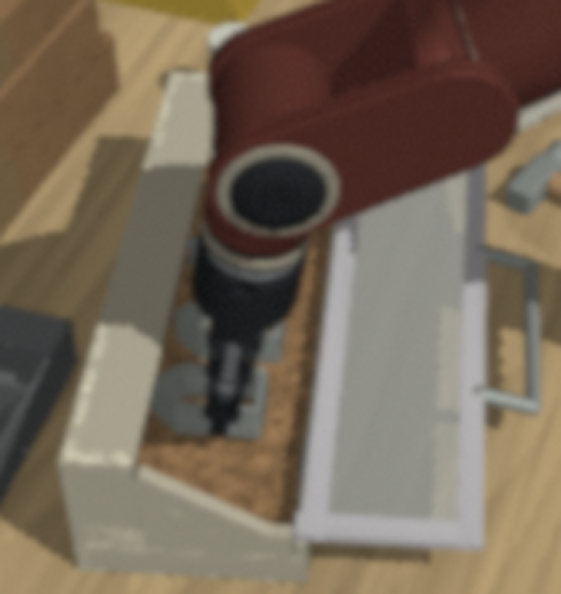

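Call:
{"api": "send_rows", "payload": {
  "deltas": [
    [-1, 0, 0.004, 0.002, 0, 0, 0],
    [-1, 0, 0.008, 0.004, 0, 0, 0],
    [-1, 0, 0.0095, 0.004, 0, 0, 0],
    [-1, 0, 0.0095, 0.004, 0, 0, 0],
    [0.15, 0, 0.0095, 0.004, 0, 0, 0],
    [0.15, 0, 0.0095, 0.004, 0, 0, 0],
    [0.15, 0, 0.008, 0.004, 0, 0, 0],
    [0.15, 0, -0.02, 0.004, 0, 0, 0],
    [0.15, 0, -0.07, 0.004, 0, 0, 0],
    [0.15, 0, -0.13, 0.004, 0, 0, 0]
  ]
}}

```text
t: 57.4
tool_pos: [0.5539, 0.3293, 0.1902]
tool_rot: [-1.172, -1.56, 1.309]
contact_force: [0.4, 0.1, 0.9]
opening: 0.0493
```

```bash
python3 - <<'E'
from h import *
L=[]
for y in(-.132,-.06,.0195,.1): L+=strapl(*casew(.073,y,0)[:2],CASE[2],.03)
L+=[(l,(0,255,0)) for l in [tf(T(*CASE),[[.025,-.2,.03],[.025,.2,.03]])]]
wire(cam("side"),"S1",(160,190,330,370),3.3,L);wire(cam("scene"),"S2",(155,120,435,305),2.8,[])
wire(cam("wrist"),"S3",(0,0,560,420),1.3,L)
b=barw(2.548);m=pose(CY,0)
rows([([b[0],b[1],.2],m)])
E
```

```text
[-0.102, -0.0419, 0.2012, 8.4, 89.5, 8.5]
f [ 0.7 -0.3 -0.7] t 57.55 open 0.0494 p [0.5572 0.3311 0.1964] q [ 0.43  0.03  1.72 -0.03  1.2  -1.41]
```

View pics/S1.png

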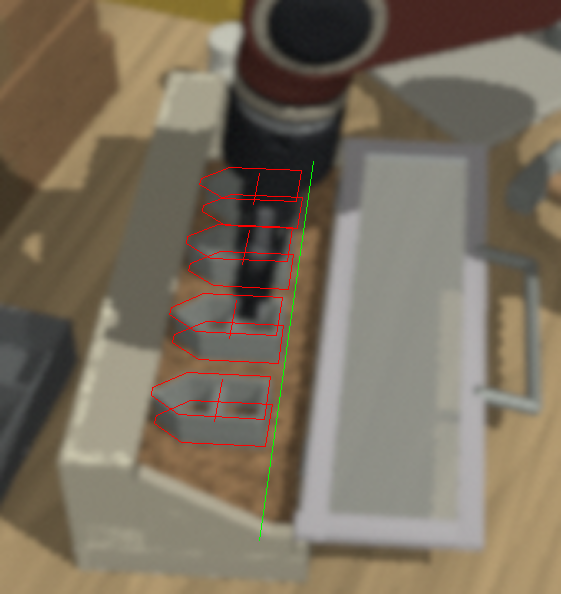

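View pics/S2.png

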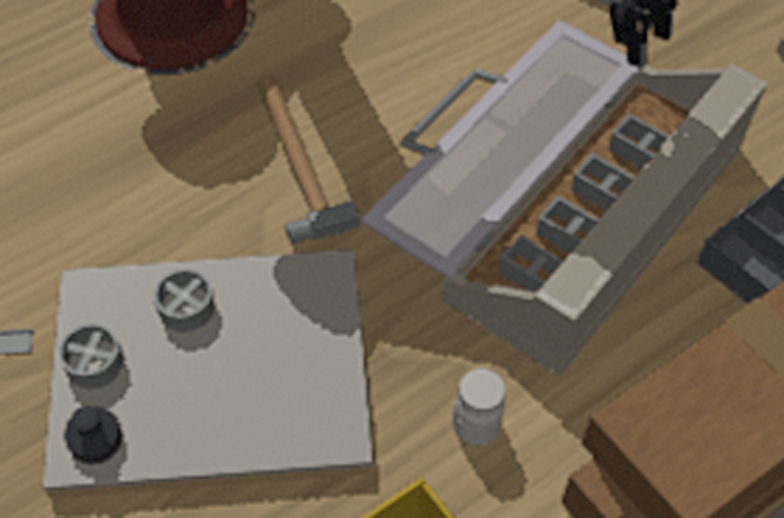

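View pics/S3.png

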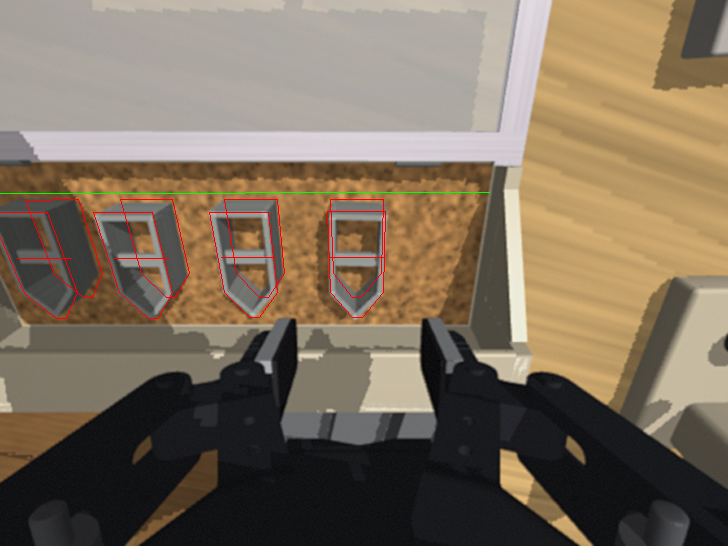

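Call:
{"api": "send_rows", "payload": {
  "deltas": [
    [0.15, -0.01, -0.03, 0.02, 1, 9, 1],
    [0.15, -0.025, -0.04, 0.05, 2, 19, 2],
    [0.15, -0.04, -0.042, 0.08, 3, 29, 3],
    [0.15, -0.05, -0.042, 0.1, 4, 39, 4],
    [0.15, -0.06, -0.042, 0.12, 5, 49, 5],
    [0.15, -0.075, -0.042, 0.15, 6, 59, 6],
    [0.15, -0.09, -0.042, 0.175, 7, 69, 7],
    [0.15, -0.102, -0.042, 0.2, 8, 79, 8],
    [0.15, -0.102, -0.042, 0.2, 8.4, 89.5, 8.5],
    [0.15, -0.102, -0.042, 0.2, 8.4, 89.5, 8.5]
  ],
  "newtons": 25
}}

```text
t: 58.8
tool_pos: [0.3867, 0.1744, 0.195]
tool_rot: [-1.562, -0.216, 0.236]
contact_force: [-0.2, 0.3, -0.0]
opening: 0.049
```

```bash
python3 - <<'E'
from h import *
b=barw(2.548);m=pose(CY,0);print(b)
rows([([b[0],b[1],z],m) for z in(.2,.1,.04)])
wire(cam("wrist"),"T2",(0,0,560,420),1.3,caselines(CASE,2.548))
E
```

```text
[0.3884532  0.17565581 0.04003029]
[0.002, -0.005, 0.0007, 0.1, 0.0, -0.7]
[0.0033, 0.095, 0.0009, 0.1, 0.0, -0.7]
[0.004, 0.155, 0.001, 0.1, 0.0, -0.7]
f [-0.2  0.3 -0. ] t 58.8 open 0.049 p [0.3867 0.1744 0.195 ] q [ 0.25 -0.42  2.11 -0.    1.46 -0.04]
```

View pics/T2.png

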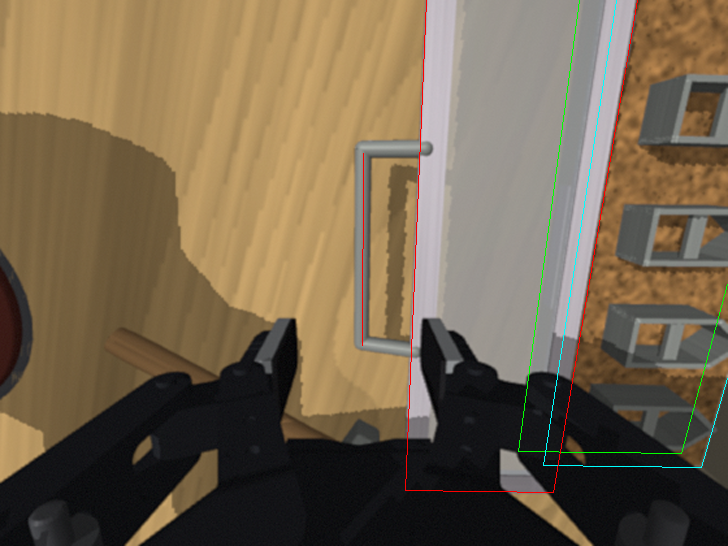

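Call:
{"api": "send_rows", "payload": {
  "deltas": [
    [-0.3, 0.003, 0.03, 0.001, 0, 0, 0],
    [-0.3, 0.003, 0.06, 0.001, 0, 0, 0],
    [-0.3, 0.003, 0.09, 0.001, 0, 0, 0],
    [-0.3, 0.003, 0.12, 0.001, 0, 0, 0],
    [-0.3, 0.003, 0.14, 0.001, 0, 0, 0],
    [-0.3, 0.003, 0.154, 0.001, 0, 0, 0],
    [-0.3, 0.003, 0.154, 0.001, 0, 0, 0],
    [-1, 0.003, 0.154, 0.001, 0, 0, 0],
    [-1, 0.003, 0.154, 0.001, 0, 0, 0],
    [-1, 0.003, 0.154, 0.001, 0, 0, 0]
  ]
}}

```text
t: 60.1
tool_pos: [0.387, 0.1756, 0.0427]
tool_rot: [-1.563, -0.214, 0.237]
contact_force: [-6.2, -1.2, 4.5]
opening: 0.0109
```

```bash
python3 - <<'E'
from h import *
o=get_obs();off=np.array(o["tool_pos"])-barw(2.548);off=off*0+off;print("off",off)
rows([(barw(t)+off,down(CY)) for t in np.linspace(2.548,0,31)[1:]],o)
E
```

```text
off [-1.42011461e-03 -4.69524826e-05  2.67460007e-03]
[-0.0006, -0.0143, -0.0, 0.1, 0.0, -0.8]
[-0.0, -0.0285, -0.0, 0.1, 0.0, -0.8]
[0.0018, -0.0427, -0.0001, 0.1, 0.0, -0.8]
[0.0048, -0.0566, -0.0001, 0.1, 0.0, -0.8]
[0.0089, -0.0703, -0.0001, 0.1, 0.0, -0.8]
[0.0142, -0.0835, -0.0001, 0.1, 0.0, -0.8]
[0.0206, -0.0962, -0.0002, 0.1, 0.0, -0.8]
[0.0281, -0.1084, -0.0002, 0.1, 0.0, -0.8]
[0.0366, -0.1199, -0.0002, 0.1, 0.0, -0.8]
[0.046, -0.1306, -0.0002, 0.1, 0.0, -0.8]
[0.0563, -0.1405, -0.0002, 0.1, 0.0, -0.8]
[0.0674, -0.1495, -0.0003, 0.1, 0.0, -0.8]
[0.0792, -0.1575, -0.0003, 0.1, 0.0, -0.8]
[0.0916, -0.1644, -0.0003, 0.1, 0.0, -0.8]
[0.1046, -0.1703, -0.0003, 0.1, 0.0, -0.8]
[0.1181, -0.1751, -0.0003, 0.1, 0.0, -0.8]
[0.1319, -0.1787, -0.0003, 0.1, 0.0, -0.8]
[0.1459, -0.1811, -0.0003, 0.1, 0.0, -0.8]
[0.1602, -0.1823, -0.0003, 0.1, 0.0, -0.8]
[0.1744, -0.1823, -0.0003, 0.1, 0.0, -0.8]
[0.1886, -0.1811, -0.0003, 0.1, 0.0, -0.8]
[0.2027, -0.1787, -0.0003, 0.1, 0.0, -0.8]
[0.2165, -0.1751, -0.0003, 0.1, 0.0, -0.8]
[0.23, -0.1704, -0.0003, 0.1, 0.0, -0.8]
[0.243, -0.1645, -0.0003, 0.1, 0.0, -0.8]
[0.2554, -0.1576, -0.0003, 0.1, 0.0, -0.8]
[0.2673, -0.1496, -0.0003, 0.1, 0.0, -0.8]
[0.2784, -0.1406, -0.0003, 0.1, 0.0, -0.8]
[0.2887, -0.1308, -0.0002, 0.1, 0.0, -0.8]
[0.2981, -0.1201, -0.0002, 0.1, 0.0, -0.8]
f [-6.2 -1.2  4.5] t 60.1 open 0.0109 p [0.387  0.1756 0.0427] q [ 0.25 -0.21  2.22 -0.    1.14 -0.03]
```

Call:
{"api": "send_rows", "payload": {
  "deltas": [
    [-1, 0, -0.014, 0, 0, 0, 0],
    [-1, 0, -0.0285, 0, 0, 0, 0],
    [-1, 0.002, -0.043, 0, 0, 0, 0],
    [-1, 0.005, -0.057, 0, 0, 0, 0],
    [-1, 0.009, -0.07, 0, 0, 0, 0],
    [-1, 0.014, -0.0835, 0, 0, 0, 0],
    [-1, 0.0205, -0.096, 0, 0, 0, 0],
    [-1, 0.028, -0.108, 0, 0, 0, 0],
    [-1, 0.0365, -0.12, 0, 0, 0, 0],
    [-1, 0.046, -0.1305, 0, 0, 0, 0]
  ],
  "newtons": 40
}}

```text
t: 61.35
tool_pos: [0.4309, 0.1883, 0.1744]
tool_rot: [-1.565, -0.209, 0.242]
contact_force: [-19.2, -8.3, 12.3]
opening: 0.0099
```

```bash
python3 - <<'E'
from h import *
o=get_obs();off=np.array([-.0014,0,.0027])
rows([(barw(t)+off,down(CY)) for t in np.linspace(2.548,0,31)[11:21]],o)
E
```

```text
[0.0126, -0.0082, 0.0002, 0.2, -0.0, -1.2]
[0.0236, -0.0173, 0.0002, 0.2, -0.0, -1.2]
[0.0354, -0.0254, 0.0002, 0.2, -0.0, -1.2]
[0.0478, -0.0324, 0.0002, 0.2, -0.0, -1.2]
[0.0607, -0.0384, 0.0002, 0.2, -0.0, -1.2]
[0.0742, -0.0432, 0.0001, 0.2, -0.0, -1.2]
[0.0879, -0.0469, 0.0001, 0.2, -0.0, -1.2]
[0.102, -0.0494, 0.0001, 0.2, -0.0, -1.2]
[0.1162, -0.0507, 0.0001, 0.2, -0.0, -1.2]
[0.1305, -0.0508, 0.0001, 0.2, -0.0, -1.2]
f [-19.2  -8.3  12.3] t 61.35 open 0.0099 p [0.4309 0.1883 0.1744] q [ 0.26 -0.26  2.02 -0.    1.4  -0.03]
```

Call:
{"api": "send_rows", "payload": {
  "deltas": [
    [-1, 0.011, -0.009, 0, 0, 0, 0],
    [-1, 0.022, -0.018, 0, 0, 0, 0],
    [-1, 0.034, -0.026, 0, 0, 0, 0],
    [-1, 0.047, -0.033, 0, 0, 0, 0],
    [-1, 0.06, -0.039, 0, 0, 0, 0],
    [-1, 0.073, -0.044, 0, 0, 0, 0],
    [-1, 0.087, -0.0475, 0, 0, 0, 0],
    [-1, 0.101, -0.05, 0, 0, 0, 0],
    [-1, 0.1155, -0.0512, 0, 0, 0, 0],
    [-1, 0.13, -0.0513, 0, 0, 0, 0]
  ]
}}

```text
t: 62.6
tool_pos: [0.5609, 0.2261, 0.2251]
tool_rot: [-1.564, -0.22, 0.229]
contact_force: [-0.4, -5.1, -9.1]
opening: 0.01
```

```bash
python3 - <<'E'
from h import *
o=get_obs();off=np.array([-.0014,0,.0027])
rows([(barw(t)+off,down(CY)) for t in np.linspace(2.548,0,31)[21:]],o)
wire(cam("side"),"U1",(130,150,330,370),2.7,[])
E
```

```text
[0.0103, 0.004, 0.0008, 0.2, -0.1, -0.4]
[0.0243, 0.0065, 0.0008, 0.2, -0.1, -0.4]
[0.0381, 0.0102, 0.0009, 0.2, -0.1, -0.4]
[0.0515, 0.015, 0.0009, 0.2, -0.1, -0.4]
[0.0645, 0.021, 0.0009, 0.2, -0.1, -0.4]
[0.0769, 0.0281, 0.001, 0.2, -0.1, -0.4]
[0.0886, 0.0362, 0.001, 0.2, -0.1, -0.4]
[0.0997, 0.0452, 0.0011, 0.2, -0.1, -0.4]
[0.1099, 0.0552, 0.0011, 0.2, -0.1, -0.4]
[0.1192, 0.0659, 0.0012, 0.2, -0.1, -0.4]
f [-0.4 -5.1 -9.1] t 62.6 open 0.01 p [0.5609 0.2261 0.2251] q [ 0.26  0.02  1.68 -0.    1.45 -0.02]
```

View pics/U1.png

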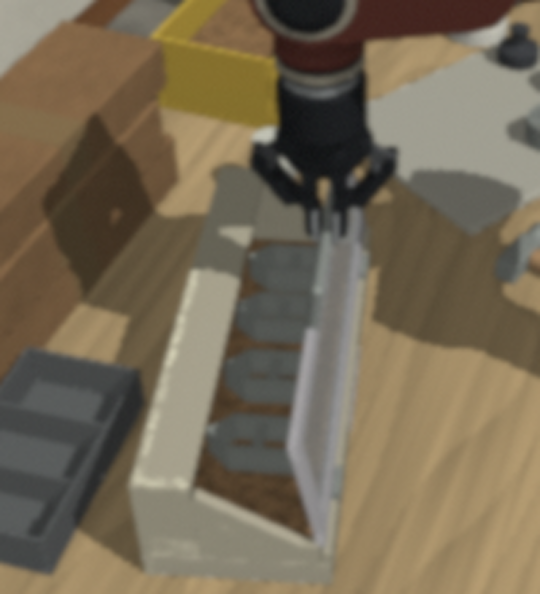

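Door is about upright, with the four straps lying in place. I'll keep following the arc down to shut.

Call:
{"api": "send_rows", "payload": {
  "deltas": [
    [-1, 0.012, 0.002, 0, 0, 0, 0],
    [-1, 0.025, 0.004, 0, 0, 0, 0],
    [-1, 0.0385, 0.0075, 0, 0, 0, 0],
    [-1, 0.0515, 0.0125, 0, 0, 0, 0],
    [-1, 0.0645, 0.0185, 0, 0, 0, 0],
    [-1, 0.077, 0.026, 0, 0, 0, 0],
    [-1, 0.0885, 0.034, 0, 0, 0, 0],
    [-1, 0.0995, 0.043, 0, 0, 0, 0],
    [-1, 0.11, 0.053, 0, 0, 0, 0],
    [-1, 0.119, 0.064, 0, 0, 0, 0]
  ]
}}

```text
t: 63.9
tool_pos: [0.6741, 0.2591, 0.1573]
tool_rot: [-1.564, -0.219, 0.23]
contact_force: [3.6, -5.5, 8.8]
opening: 0.01
```

```bash
python3 - <<'E'
from h import *
o=get_obs();off=np.array([-.0014,0,.0027])
rows([(barw(0)+off,down(CY))],o)
wire(cam("side"),"V1",(130,150,330,370),2.7,caselines(CASE,0))
E
```

```text
[0.0009, -0.001, 0.0012, 0.2, -0.1, -0.5]
f [ 3.6 -5.5  8.8] t 63.9 open 0.01 p [0.6741 0.2591 0.1573] q [ 0.27  0.34  1.43 -0.    1.38 -0.02]
```

View pics/V1.png

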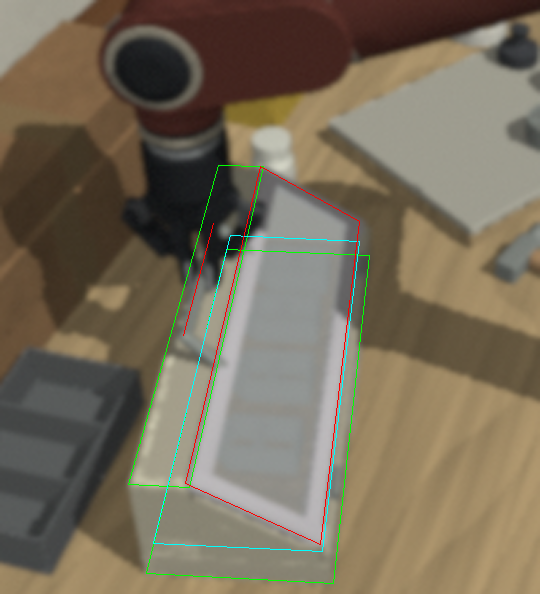

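Call:
{"api": "send_rows", "payload": {
  "deltas": [
    [-1, 0.001, 0.002, 0, 0, 0, 0],
    [-1, 0.001, 0.003, 0, 0, 0, 0],
    [-0.3, 0.001, 0.002, 0, 0, 0, 0],
    [-0.3, 0.001, 0.001, 0, 0, 0, 0],
    [-0.3, 0.001, 0.001, 0, 0, 0, 0],
    [0, 0.001, -0.01, 0, 0, 0, 0],
    [0, 0.001, -0.04, 0, 0, 0, 0],
    [0, 0.001, -0.08, 0, 0, 0, 0],
    [0, -0.05, -0.12, 0, 0, 0, 0],
    [0, -0.1, -0.15, 0, 0, 0, 0]
  ]
}}

```text
t: 65.2
tool_pos: [0.5775, 0.2322, 0.3102]
tool_rot: [-1.562, -0.218, 0.232]
contact_force: [-0.6, 0.3, 1.4]
opening: 0.0425
```

Call:
{"api": "send_rows", "payload": {
  "deltas": [
    [0, -0.05, -0.02, 0, 0, 0, 0],
    [0, -0.1, -0.03, 0, 0, 0, 0],
    [0, -0.15, -0.03, 0, 0, 0, 0],
    [0, -0.15, -0.03, 0, 0, 0, 0],
    [0, -0.15, -0.03, 0, 0, 0, 0],
    [0, -0.15, -0.03, 0, 0, 0, 0],
    [0, -0.15, -0.03, 0, 0, 0, 0],
    [0, -0.15, -0.03, 0, 0, 0, 0],
    [0, -0.15, -0.03, 0, 0, 0, 0],
    [0, -0.15, -0.03, 0, 0, 0, 0]
  ]
}}

```text
t: 66.45
tool_pos: [0.4344, 0.19, 0.3393]
tool_rot: [-1.562, -0.216, 0.234]
contact_force: [0.1, 0.8, 0.6]
opening: 0.0426
```

```bash
python3 - <<'E'
from h import *
rows([])
wire(cam("side"),"W1",(130,150,330,370),2.7,caselines(CASE,0));d=cam("scene");wire(d,"W2",(155,120,435,305),2.8,[])
wire(d,"W3",(305,130,435,255),4.6,caselines(CASE))
E
```

```text
f [0.1 0.8 0.6] t 66.45 open 0.0426 p [0.4344 0.19   0.3393] q [ 0.26 -0.35  1.82 -0.    1.68 -0.03]
```

View pics/W1.png

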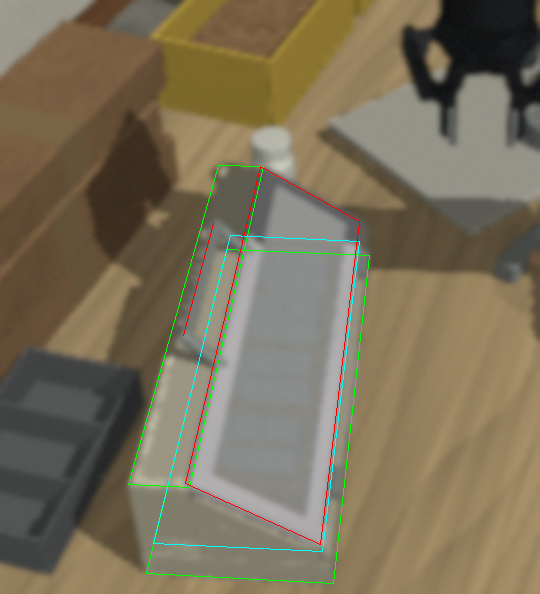

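View pics/W2.png

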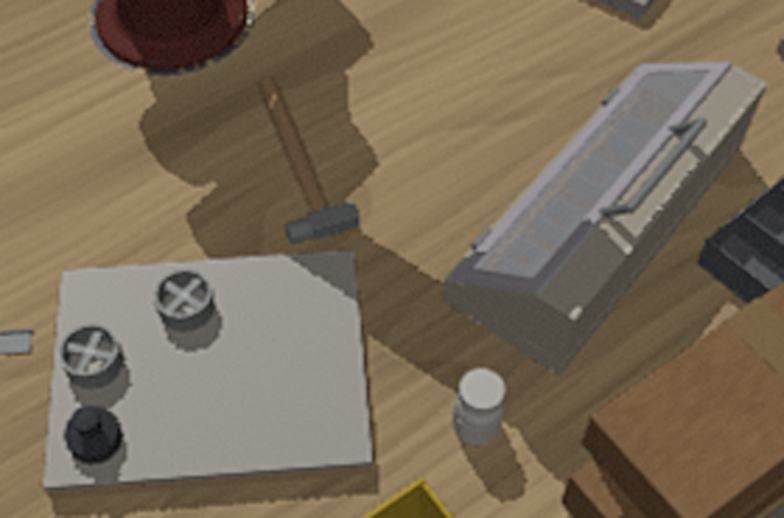

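View pics/W3.png

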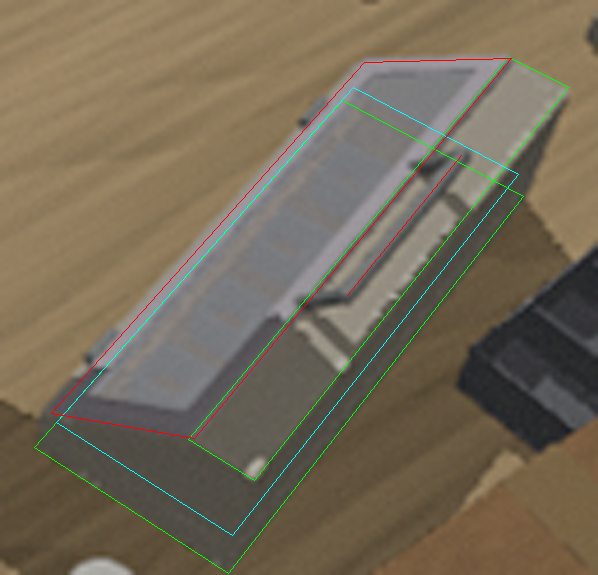

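```bash
python3 - <<'E'
from h import *
a=cv2.imread("pics/c1.png");b=cv2.imread("pics/W3.png")
g=lambda i:cv2.GaussianBlur(cv2.Laplacian(cv2.cvtColor(i,6),cv2.CV_32F,ksize=5),(0,0),2)[130:320,280:500].astype(np.float32)
print("bar shift px/4.6",cv2.phaseCorrelate(g(a),g(b)))
print(finish_job())
E
```

```text
bar shift px/4.6 ((0.47650990020825645, 0.016624220116966626), 0.7928903118769328)
the job is handed in; nothing more can be done
None
```

I lowered the case door fully, moved both round dies from the case to the cutting block, and put all four strap dies in the case. I then pushed the door shut and handed the job in at about 66 s of the 210 s allowed.

**One mishap:** the first strap caught on the roof edge while I lowered it straight down, and it ended up tilted inside the case. I gripped it again, levelled it and set it down flat. I slid the other straps in from the front instead.

**Last checks, all from camera images:**
- **Straps:** all four were flat, with their centres at case x ≈ 73 mm. Just before I closed the door they sat at y ≈ -132, -60, 20 and 100 mm.
- **Rounds:** both were flat on the block, well inside its edges.
- **Door:** the bar's picture matched the one taken with the door shut at the start, to about 0.1 px, so the door looks fully shut. The door angle itself can't be read directly.
- **Bystanders:** the weight and jar looked unmoved in the last picture. The tape roll was not in that final crop. It was last seen while I collected the last strap, and I did not measure its position.
- **Robot:** the arm was clear of everything with the gripper empty.

No check failed, and I noticed no die being knocked aside. `finish_job` gives no verdict, so I have no confirmation that the run passed.

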